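# Load sample plates into the slot rack and lock it

### The arm

A 6-joint arm with a two-finger parallel gripper is mounted at the origin on a cart in front of the work surface, level with it; the furniture and walls round the work are solid. World frame = base frame: x ahead of the robot, y to its left, z up, the work surface at z = 0. Lengths are in mm, angles in rad, forces in N, time in s.
With the tool pointing down it reaches from about 350 to 875 mm from the base axis. Payload 4.2 kg.
Tool frame: the origin (TCP) lies midway between the tips of the shut fingers; the grasp point (between the pads) lies 19 mm behind it; z points along the fingers, y is the line along which they close (so a half turn about z gives the same grasp; the last joint's range is limited). The gripper opens to 85 mm and grips with 20 to 120 N. Pads are 22 mm wide; open, the fingers measure 114 mm over their backs; the gripper's body (76 mm by 85 mm) begins 54 mm behind the grasp point. The pads swing forward as they close: fully open they stand 13 mm farther back than shut.
Start: joints at [1.513, 0.385, 0.008, 0, -1.194, -0.259], TCP at [194.672, 593.887, 231.312] pointing down, gripper open.
Joint ranges: [-3.14, 3.14], [-1.21, 2.06], [-1.07, 1.41], [-3.16, 2.05], [-2.99, -0.16], [-3.1, 3.1]. Speed limits (rad/s): [2.79, 2.79, 3.14, 3.14, 3.14, 3.14].

### API

Orientations are given as a unit quaternion [x, y, z, w].
In Python, from bench import arm gives the robot as it stands.
- The arm moves only by the tool send_rows, never from a script. Its argument "targets" is a list of rows, each an object of numbers: "gripper": the gripper command: -1 is fully open, 1 is shut, values between are in proportion; "x", "y", "z": the shift along the tool's x, y, z in cm; "ax", "ay", "az": the turn, a rotation vector about the tool's x, y, z in degrees. A call has 1 to 5 rows; each row shifts and turns the commanded pose from where the row before left it, along the tool's axes as they then stand; what a row does not reach is not made up. A row lasts 1/12 s, in which the tool goes at most 41.7 mm and 7.16 degrees, less where a joint would pass 70% of its speed; a pose out of reach is approached as far as the arm can. A call is refused whole if a number of a shift passes 4.17 or a number of a turn 7.16, either way. A call with a gripper value outside its range is refused whole. The fingers move at their own pace and stop on an object; the grip force is fixed at half the most. Time passes only in rows, so rows that do not move let the fingers close. It gives the time, the measured TCP pose, the force, the opening and the grip force at its end, in the units of the state.
- arm.read_state(): the state, without advancing time (a new reading comes with each control period).
- arm.get_image(name): name is "scene" or "top"; returns (picture, depth): 420x560x3 uint8, red, green, blue; 420x560 float32, mm along the optical axis (not along the pixel's ray), 0 where there is no reading.
- arm.camera_model(name): a dict with "fx", "fy", "cx", "cy" (pixels), "distortion" ([k1, k2, p1, p2, k3] as OpenCV has them; the pictures are not rectified), "cam_to_world" (4x4, takes a point from camera to world coordinates). Camera axes: x right, y down, z forward; pixel columns grow to the right and rows downward; lengths in mm; the calibration is good to about 2 mm. A picture is of the moment at which its call begins. camera_model takes no time and is no camera call.
- arm.job_done(): hands the job in; it is judged then, once.
Trained networks look in the newest picture that a camera, given by its name, has taken for a name from the list of things; names that differ only in an ending like _2 or _b are one class to them, and where a whole thing is asked for, a point or a joint stands for the part that bears it (a point fixed in the world has none). Each returns a list of dicts, best first, with "score" (0 to 1); they miss things now and then, are a little off and sometimes report something else, mostly with a low value. They report only what shows in the picture. A call takes as long as a camera call. They do not tell look-alikes from the thing itself.
- arm.boxes_of(camera, thing): "rect" ([left, top, width, height] in pixels, round what is visible of it).
The state is a dict: "clock": time; "joints": joint angles; "joint_vel": joint speeds; "joint_efforts": joint torques, N m; "position": TCP position; "ee_rot": TCP orientation; "contact_force": force on the tool from outside, world axes, zero at the start; "wrist_torque": the same for the moment, N m; "gripper_width": finger opening in mm; "grasp_force": force on a finger pad.
Only numpy, scipy, OpenCV 4.12 (cv2) and the standard library are available. Lean on these libraries where they do the work, as an engineer would, in place of code of your own. Each camera call takes 0.05 s, during which the arm holds its last target. There are 200 camera calls.

### The job

Slide every sample plate lying on the bench fully home into the rack, tongue towards you, one plate to a slot and each only in a slot made for its thickness. Once all are in, lock the rack: press the spring plunger down and, while it is down, slide the bolt well over it so that it stays trapped; then press the timer's blue key to start the time. Leave the bulb, the cup and the small bottle at the back alone.

Things in the scene. Friction and masses are not known exactly. Their poses are not given: they have to be found in the camera images.
- rack: the fixed rack: aluminium base 170 x 312 x 6 mm with three white slot columns side by side and a lock at its left (+y) edge. Origin: on the bench under the middle column's centre. x points from the open front (towards the robot) to the back, y left; columns at y = -76, 0, +76 mm (their order varies), lock at y = +150 mm.
- thin_lower (a point): lower slot of the 8 mm column: where a plate's origin lies when fully home (mid-width, on the slot floor 26 mm above the bench, 35 mm behind the mouth). x points into the slot, z up. Slot 10.5 mm high, 62 wide between 5 mm walls, 70 deep to the back stop. Its 5 mm roof is also the upper slot's floor.
- thin_upper (a point): upper slot of the 8 mm column: where a plate's origin lies when fully home (mid-width, on the slot floor 41.5 mm above the bench, 35 mm behind the mouth). x points into the slot, z up. Slot 10.5 mm high, 62 wide between 5 mm walls, 70 deep to the back stop. Mouth 55 mm behind the lower one's, with a wall-less apron at floor level before it; roof top at 57 mm.
- mid_lower (a point): lower slot of the 12 mm column: where a plate's origin lies when fully home (mid-width, on the slot floor 26 mm above the bench, 35 mm behind the mouth). x points into the slot, z up. Slot 14.5 mm high, 62 wide between 5 mm walls, 70 deep to the back stop. Its 5 mm roof is also the upper slot's floor.
- mid_upper (a point): upper slot of the 12 mm column: where a plate's origin lies when fully home (mid-width, on the slot floor 45.5 mm above the bench, 35 mm behind the mouth). x points into the slot, z up. Slot 14.5 mm high, 62 wide between 5 mm walls, 70 deep to the back stop. Mouth 55 mm behind the lower one's, with a wall-less apron at floor level before it; roof top at 65 mm.
- thick_lower (a point): lower slot of the 16 mm column: where a plate's origin lies when fully home (mid-width, on the slot floor 26 mm above the bench, 35 mm behind the mouth). x points into the slot, z up. Slot 18.5 mm high, 62 wide between 5 mm walls, 70 deep to the back stop. Its 5 mm roof is also the upper slot's floor.
- thick_upper (a point): upper slot of the 16 mm column: where a plate's origin lies when fully home (mid-width, on the slot floor 49.5 mm above the bench, 35 mm behind the mouth). x points into the slot, z up. Slot 18.5 mm high, 62 wide between 5 mm walls, 70 deep to the back stop. Mouth 55 mm behind the lower one's, with a wall-less apron at floor level before it; roof top at 73 mm.
- thin_a: loose grey plastic plate, 8 mm thick throughout (about 40 g): a body 70 mm (x) by 56 mm (y) with a gripping tongue 24 mm wide and 40 mm long on its -x side (x = -35 to -75 mm). Origin: centre of the 70 x 56 body, on the underside. Starts flat on the bench, tongue roughly towards the robot. May be absent.
- thin_b: loose grey plastic plate, 8 mm thick throughout (about 40 g): a body 70 mm (x) by 56 mm (y) with a gripping tongue 24 mm wide and 40 mm long on its -x side (x = -35 to -75 mm). Origin: centre of the 70 x 56 body, on the underside. Starts flat on the bench, tongue roughly towards the robot. May be absent.
- mid_a: loose grey plastic plate, 12 mm thick throughout (about 60 g): a body 70 mm (x) by 56 mm (y) with a gripping tongue 24 mm wide and 40 mm long on its -x side (x = -35 to -75 mm). Origin: centre of the 70 x 56 body, on the underside. Starts flat on the bench, tongue roughly towards the robot. May be absent.
- mid_b: loose grey plastic plate, 12 mm thick throughout (about 60 g): a body 70 mm (x) by 56 mm (y) with a gripping tongue 24 mm wide and 40 mm long on its -x side (x = -35 to -75 mm). Origin: centre of the 70 x 56 body, on the underside. Starts flat on the bench, tongue roughly towards the robot. May be absent.
- thick_a: loose grey plastic plate, 16 mm thick throughout (about 80 g): a body 70 mm (x) by 56 mm (y) with a gripping tongue 24 mm wide and 40 mm long on its -x side (x = -35 to -75 mm). Origin: centre of the 70 x 56 body, on the underside. Starts flat on the bench, tongue roughly towards the robot. May be absent.
- thick_b: loose grey plastic plate, 16 mm thick throughout (about 80 g): a body 70 mm (x) by 56 mm (y) with a gripping tongue 24 mm wide and 40 mm long on its -x side (x = -35 to -75 mm). Origin: centre of the 70 x 56 body, on the underside. Starts flat on the bench, tongue roughly towards the robot. May be absent.
- plunger_top (a point): middle of the top of the lock's plunger pad, a flat aluminium bar 62 mm (rack x) by 36 mm (rack y), its top 50 mm above the bench when up. It moves straight down. Its far end lies 31 mm beyond this point, 2 mm short of the bolt's tab (when the bolt is open).
- plunger (a joint): how far the plunger is pressed down, m: 0 up, 0.014 at its stop (pad top then 36 mm above the bench). A spring of 3 N (up) to 7 N (down) returns it at once when let go. Beyond 0.010 its lug is below the bolt's path; with the bolt slid over the lug it stays trapped at about 0.010. Pressed less, the lug blocks the bolt.
- bolt_tab (a point): middle of the front face (which faces the robot) of the bolt's upright steel tab, 57 mm above the bench; the tab is 32 mm wide, 6 mm thick, 40 to 74 mm above the bench, just behind the plunger pad. Low rails beside the bolt reach 35 mm above the bench; a steel strap 54 mm high crosses the lock 34 to 42 mm behind this face (bolt open).
- bolt (a joint): how far the bolt is slid away from the robot (along rack +x), m: 0 open, 0.020 closed (fully over the plunger's lug; the lug starts 2 mm ahead of the open bolt's nose). Friction about 1.5 N, stays where left. A fingertip pressing the pad right down can travel on in +x along the pad and push the tab before it; bearing hard on the bottom stop makes this travel stiff.
- timer: small white timer, 62 x 62 x 16 mm, stuck to the bench, face up; origin at the centre of its underside.
- timer_key (a point): top of the timer's blue key, 11 x 12 mm, standing 2 mm above the timer's top (18 mm above the bench), at (-14, -19.5) mm in the timer's frame.
- timer_key_go (a joint): how far the blue key is pressed, m: 0 up, 0.0015 fully down; needs about 7 N to go fully down and springs back.
- pipette_bulb: red rubber pipette bulb standing up, 46 mm wide, 79 mm high, loose bystander at the back of the bench; origin at the centre of its underside.
- sample_cup: sample cup with a red lid, 56 mm wide, 65 mm high, loose bystander at the back of the bench; origin at the centre of its underside.
- weighing_bottle: small clear glass bottle with a ground lid, 39 mm wide, 49 mm high, loose bystander at the back of the bench; origin at the centre of its underside.
Mind the look-alikes: they are no part of the job. Several things have the shape of the timer; the one meant has the colours described above.

How it is judged:
By the outcome, as a careful person would: the job done as asked, in the order asked, and still so for the second after the job is handed in, with the robot touching nothing.
Of thin_a, thin_b, mid_a, mid_b, thick_a, thick_b only 4 to 6 are there at a start; the rules pass over those that are not, and their reading is None.
At some moment in a run one of thin_a, thin_b, mid_a, mid_b, thick_a, thick_b may be knocked a few centimetres aside while the robot is not near it.
Once in a run the grip may slacken for a moment while it holds something.
It also fails if it takes over 210 s, if anything falls off the work surface, if the arm or the gripper's body presses on something with over 40 N, if the wrist force passes 120 N, or if a joint passes its speed limit or range.

## Working session

There is one attempt and no reset: what is moved stays moved. The work goes in short steps, Python scripts to look and compute and a tool call to move; the robot and the scene stay as the last step left them, time stands still between calls to the robot, and variables do not carry over. Pictures are saved under pics/ and viewed, at most 14 in all, crops included, and the job is handed in when it is done.

Besides the shell and the picture viewer there is one more tool, called after ">>>" in YAML: its name, and indented under it one key for each argument. send_rows: Moves the arm, as the interface text tells. Its arguments: {"type":"object","properties":{"targets":{"type":"array"}},"required":["targets"]}

```bash
ls; mkdir -p pics; python3 - <<'E'
from bench import arm
import cv2,numpy as np
s=arm.read_state(); print({k:np.round(v,3).tolist() for k,v in s.items()})
for n in("scene","top"):
    p,d=arm.get_image(n); cv2.imwrite(f"pics/{n}0.png",cv2.cvtColor(p,cv2.COLOR_RGB2BGR)); np.save(f"{n}0.npy",d)
    m=arm.camera_model(n); print(n,{k:np.round(v,3).tolist() for k,v in m.items()})
E
```

```text
pics
{'clock': 0.0, 'joints': [1.513, 0.386, 0.007, -0.0, -1.194, -0.259], 'joint_vel': [-0.0, 0.0, -0.002, 0.002, 0.0, 0.001], 'joint_efforts': [-0.0, -39.229, 18.839, 4.186, -0.005, 0.0], 'position': [194.497, 593.345, 230.196], 'ee_rot': [0.987, -0.158, -0.0, 0.001], 'contact_force': [0.042, -0.259, 0.505], 'wrist_torque': [0.01, 0.025, -0.01], 'grasp_force': 0.0, 'gripper_width': 85.24}
scene {'fx': 452.006, 'fy': 452.006, 'cx': 279.069, 'cy': 204.911, 'distortion': [-0.084, 0.0, 0.0, 0.0, 0.0], 'cam_to_world': [[0.585, -0.309, 0.75, -325.806], [-0.811, -0.253, 0.528, -597.113], [0.026, -0.917, -0.398, 552.097], [0.0, 0.0, 0.0, 1.0]]}
top {'fx': 532.583, 'fy': 532.583, 'cx': 280.247, 'cy': 218.896, 'distortion': [0.064, 0.0, 0.0, 0.0, 0.0], 'cam_to_world': [[-0.002, -0.98, 0.201, 212.475], [-1.0, 0.001, -0.001, -6.612], [0.001, -0.201, -0.98, 1654.974], [0.0, 0.0, 0.0, 1.0]]}
```

View pics/top0.png

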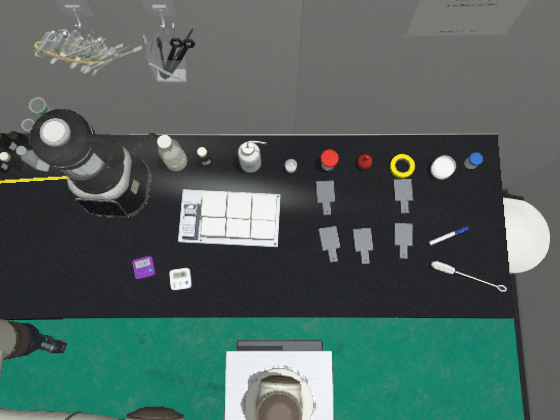

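View pics/scene0.png

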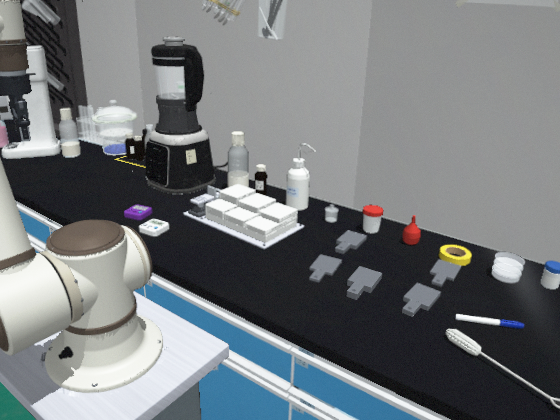

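Top view: five grey plates at about (326,195), (403,195), (330,243), (363,245), (403,240). The rack is at (230,218) with the lock on its left. There are two timers: white at (180,279) and purple at (143,267).

```bash
cat > h.py <<'E'
from bench import arm
import cv2,numpy as np
def cloud(n,d,m=None):
    m=m or arm.camera_model(n); K=np.array([[m["fx"],0,m["cx"]],[0,m["fy"],m["cy"]],[0,0,1]])
    v,u=np.mgrid[:d.shape[0],:d.shape[1]]
    q=cv2.undistortPoints(np.stack([u,v],-1).reshape(-1,1,2).astype(float),K,np.array(m["distortion"])).reshape(*d.shape,2)
    T=np.array(m["cam_to_world"]); P=np.dstack([q[...,0]*d,q[...,1]*d,d])@T[:3,:3].T+T[:3,3]
    P[d<=0]=np.nan; return P
def proj(n,X):
    m=arm.camera_model(n);T=np.linalg.inv(np.array(m["cam_to_world"]));K=np.array([[m["fx"],0,m["cx"]],[0,m["fy"],m["cy"]],[0,0,1]])
    return cv2.projectPoints(np.array(X,float),cv2.Rodrigues(T[:3,:3])[0],T[:3,3],K,np.array(m["distortion"]))[0][:,0]
E
python3 - <<'E'
from h import *
for n in("top","scene"):
    d=np.load(n+"0.npy"); P=cloud(n,d); img=cv2.imread(f"pics/{n}0.png").astype(int)
    b=(P[...,2]>-15)&(P[...,2]<15)&(img.max(2)<40)&(P[...,0]>300)&(P[...,0]<750)&(abs(P[...,1])<400)
    Q=P[b]; A=np.c_[Q[:,:2],np.ones(len(Q))]; c=np.linalg.lstsq(A,Q[:,2],rcond=None)[0]
    print(n,"bench plane",c,"std",np.std(Q[:,2]-A@c))
    H=P[...,2]-(P[...,0]*c[0]+P[...,1]*c[1]+c[2])
    grey=(img.max(2)-img.min(2)<30)&(img.mean(2)>75)&(img.mean(2)<190)&(H>2)&(H<25)&(P[...,1]<-50)&(P[...,1]>-600)&(P[...,0]>250)&(P[...,0]<800)
    k,L,st,_=cv2.connectedComponentsWithStats(grey.astype(np.uint8))
    for i in range(1,k):
        if st[i,4]<100: continue
        M=cv2.erode((L==i).astype(np.uint8),np.ones((3,3)))>0
        w=P[L==i]
        print(st[i],"H",np.round(np.median(H[M]),1),"mean",np.round(w[:,:2].mean(0),1))
    R=(H>45)&(H<85)&(P[...,0]>400)&(P[...,0]<700)&(P[...,1]>0)&(P[...,1]<330)
    ys=P[R]; 
    for y in range(0,330,15):
        q=H[R&(P[...,1]>y)&(P[...,1]<y+15)&(H>50)]
        if len(q)>20: print(y,len(q),np.round(np.median(q),1))
for t in("rack","thin_a","timer","plunger","bolt"):
    for n in("top","scene"): print(t,n,[(np.round(r["rect"]).tolist(),round(r["score"],2)) for r in arm.boxes_of(n,t)])
E
```

```text
top bench plane [ 0.0006329  -0.0003644   0.17164013] std 3.9407757137274717
[394 179  19  35 459] H 8.6 mean [ 634.3 -398.2]
[316 180  19  35 486] H 11.7 mean [ 628.  -151.2]
[395 223  18  36 483] H 12.6 mean [ 490.2 -390.9]
[319 226  21  36 477] H 8.2 mean [ 479.4 -162.3]
[353 228  20  36 510] H 15.8 mean [ 472.9 -265.1]
0 70 56.7
15 123 56.0
30 109 56.8
45 107 57.1
60 122 57.0
75 101 62.1
90 137 64.7
105 131 64.2
120 140 64.3
135 138 64.6
150 126 66.2
165 162 71.7
180 157 71.5
195 163 70.9
210 157 71.3
225 63 69.5
255 86 53.5
270 72 53.1
scene bench plane [ 8.10351816e-04  2.01542820e-03 -1.22832297e+00] std 1.1376686704748968
[363 223  17  10 111] H 14.6 mean [ 719.9 -165.6]
[335 230  32  23 436] H 11.9 mean [ 622.6 -153.2]
[309 254  32  28 516] H 8.2 mean [ 475.7 -163.8]
[430 259  31  27 484] H 7.9 mean [ 630.7 -398.6]
[347 266  35  34 731] H 15.7 mean [ 466.  -267.7]
[491 266  31  17 135] H 7.7 mean [ 691.3 -523.7]
[402 283  39  34 750] H 12.5 mean [ 484.3 -391.6]
[445 329  48  33 177] H 10.1 mean [ 390.6 -507.6]
0 76 55.7
15 79 57.1
30 66 57.2
45 70 57.0
60 71 56.9
75 118 59.5
[... 252 characters left out ...]
[([320.0, 229.0, 22.0, 32.0], 0.7), ([250.0, 194.0, 26.0, 48.0], 0.28), ([179.0, 188.0, 102.0, 58.0], 0.19)]
thin_a scene [([431.0, 262.0, 29.0, 25.0], 0.97), ([312.0, 254.0, 30.0, 29.0], 0.89), ([401.0, 214.0, 16.0, 32.0], 0.52)]
timer top [([134.0, 261.0, 24.0, 19.0], 0.71), ([169.0, 266.0, 25.0, 25.0], 0.6), ([227.0, 192.0, 26.0, 47.0], 0.27)]
timer scene [([127.0, 205.0, 25.0, 12.0], 0.61), ([138.0, 216.0, 32.0, 21.0], 0.6), ([184.0, 186.0, 120.0, 64.0], 0.44)]
plunger top [([180.0, 206.0, 16.0, 30.0], 0.55)]
plunger scene [([191.0, 194.0, 29.0, 12.0], 0.66), ([313.0, 254.0, 27.0, 29.0], 0.48)]
bolt top [([252.0, 193.0, 26.0, 48.0], 0.65), ([184.0, 208.0, 13.0, 8.0], 0.63)]
bolt scene []
```

```bash
python3 - <<'E'
import cv2
a=cv2.imread("pics/top0.png")[180:300,120:290]; b=cv2.imread("pics/scene0.png")[175:255,110:320]
a=cv2.resize(a,None,fx=2.7,fy=2.7,interpolation=2);b=cv2.resize(b,None,fx=3.2,fy=3.2,interpolation=2)
b=cv2.copyMakeBorder(b,0,0,0,800-b.shape[1],0);a=cv2.copyMakeBorder(a,0,0,0,800-a.shape[1],0)
cv2.imwrite("pics/rack0.png",cv2.vconcat([a,b]))
E
```

```text
(no output)
```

View pics/rack0.png

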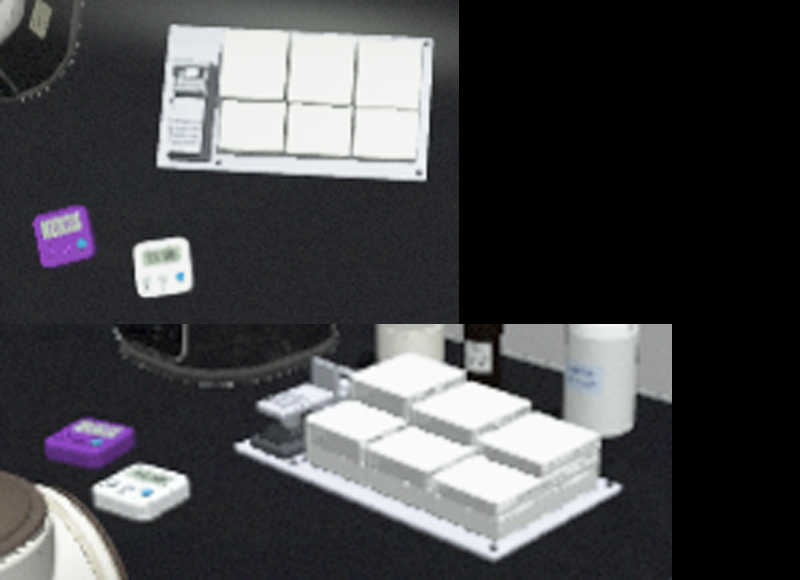

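The white timer fits (white body, blue key at about (187,282)). The purple one at (143,267) is the look-alike. Columns from left (+y): thick, mid, thin. Next I fit the poses by silhouette.

```bash
cat >> h.py <<'E'
from scipy.optimize import minimize
S=8
def prism(poly,z0,z1): return [(x,y,z) for z in(z0,z1) for x,y in poly]
def box(x0,x1,y0,y1,z0,z1): return [prism([(x0,y0),(x1,y0),(x1,y1),(x0,y1)],z0,z1)]
def plate(t): return box(-35,35,-28,28,0,t)+box(-75,-34,-12,12,0,t)
def rack(xf=-62):
    o=box(-85,85,-156,156,0,6)
    for y,h in((76,73),(0,65),(-76,57)):
        l=26+(h-31)/2
        o+=box(xf,xf+56,y-36,y+36,6,l)+box(xf+55,xf+130,y-36,y+36,6,h)
    return o
def T(pts,p):
    pts=np.array(pts,float);c,s=np.cos(p[2]),np.sin(p[2]);return np.c_[c*pts[:,0]-s*pts[:,1]+p[0],s*pts[:,0]+c*pts[:,1]+p[1],pts[:,2]]
def sil(n,parts,p,roi):
    x,y,w,h=roi; m=np.zeros((h*4,w*4),np.uint8)
    for q in parts:
        uv=(proj(n,T(q,p))+.5-[x,y])*4-.5
        cv2.fillConvexPoly(m,np.round(cv2.convexHull(uv.astype(np.float32))*16).astype(np.int32),255,shift=4)
    return cv2.resize(m,(w,h),interpolation=cv2.INTER_AREA)/255.
def fit(n,mask,parts,p0,pad=10,ws=(30,30,.3)):
    v,u=np.nonzero(mask); roi=(u.min()-pad,v.min()-pad,np.ptp(u)+2*pad,np.ptp(v)+2*pad)
    M=cv2.GaussianBlur(mask[roi[1]:roi[1]+roi[3],roi[0]:roi[0]+roi[2]].astype(float),(0,0),1)
    f=lambda q:np.sum((cv2.GaussianBlur(sil(n,parts,np.array(p0)+q*ws,roi),(0,0),1)-M)**2)/mask.sum()
    sx=np.vstack([np.zeros(3),np.eye(3)*.4]);r=minimize(f,np.zeros(3),method="Nelder-Mead",options=dict(initial_simplex=sx,xatol=.003,fatol=1e-6))
    return np.array(p0)+r.x*ws,r.fun
def look(n,save=None):
    p,d=arm.get_image(n);img=cv2.cvtColor(p,cv2.COLOR_RGB2BGR)
    if save: cv2.imwrite(save,img)
    return img,d
def plates(n,img,d):
    P=cloud(n,d);g=img.astype(int);z=P[...,2]
    m=(np.ptp(g,2)<30)&(g.mean(2)>75)&(g.mean(2)<190)&(z>0)&(z<25)&(P[...,1]<-40)&(P[...,1]>-480)&(P[...,0]>380)&(P[...,0]<700)
    k,L,st,_=cv2.connectedComponentsWithStats(m.astype(np.uint8));out=[]
    for i in range(1,k):
        if not 300<st[i,4]<1000: continue
        c=np.nanmean(P[L==i],0);H=np.median(z[cv2.erode((L==i).astype(np.uint8),np.ones((3,3)))>0])
        t=min((8,12,16),key=lambda t:abs(t-H))
        r,e=fit(n,L==i,plate(t),[c[0]+10,c[1],0.])
        out.append((t,round(float(H),1),np.round(r,3).tolist(),round(e,3)))
    return out
E
python3 - <<'E'
from h import *
for n in("top","scene"):
    img=cv2.imread(f"pics/{n}0.png");d=np.load(n+"0.npy")
    for o in plates(n,img,d): print(n,o)
    P=cloud(n,d)
    m=(img.mean(2)>120)&(P[...,0]>440)&(P[...,0]<680)&(P[...,1]>-30)&(P[...,1]<310)&(P[...,2]>-3)&(P[...,2]<85)
    m=cv2.morphologyEx(m.astype(np.uint8),cv2.MORPH_OPEN,np.ones((2,2)))
    c,_=cv2.findContours(m,0,cv2.CHAIN_APPROX_NONE);m[:]=0;cv2.drawContours(m,[max(c,key=cv2.contourArea)],-1,1,-1)
    print(n,"rack",fit(n,m,rack(),[560,125,-.05]))
    t=(img.mean(2)>120)&(np.ptp(img.astype(int),2)<60)&(P[...,0]>300)&(P[...,0]<460)&(P[...,1]>180)&(P[...,1]<330)&(P[...,2]>5)
    c,_=cv2.findContours(t.astype(np.uint8),0,cv2.CHAIN_APPROX_NONE);t=np.zeros(d.shape,np.uint8);cv2.drawContours(t,[max(c,key=cv2.contourArea)],-1,1,-1)
    print(n,"timer",fit(n,t,box(-31,31,-31,31,0,16),[np.nanmean(P[t>0][:,0]),np.nanmean(P[t>0][:,1]),0]))
    h=cv2.cvtColor(img,cv2.COLOR_BGR2HSV);b=(h[...,0]>95)&(h[...,0]<112)&(h[...,1]>120)&(t>0)&(P[...,2]>5)
    print("key",np.round(np.nanmean(P[b],0),1),b.sum())
    # column steps in rack: jump z
    # lock profile
E
```

```text
top (8, 9.1, [646.881, -399.216, 0.031], np.float64(0.008))
top (12, 12.4, [640.763, -151.163, 0.055], np.float64(0.005))
top (12, 13.2, [502.557, -393.131, -0.052], np.float64(0.021))
top (8, 8.8, [490.58, -160.995, 0.171], np.float64(0.004))
top (16, 16.4, [484.853, -265.289, 0.088], np.float64(0.009))
top rack (array([ 5.53555390e+02,  1.48776088e+02, -5.26074192e-02]), np.float64(0.0023122455151393983))
top timer (array([3.62799510e+02, 3.00322914e+02, 8.84364868e-02]), np.float64(0.026222002890359503))
key [352.5 279.1  17.5] 5
scene (12, 10.8, [641.404, -149.455, 0.059], np.float64(0.018))
scene (8, 7.0, [492.488, -159.013, 0.177], np.float64(0.022))
scene (8, 6.4, [646.691, -397.211, 0.038], np.float64(0.031))
scene (16, 14.3, [486.421, -263.251, 0.09], np.float64(0.011))
scene (12, 10.8, [503.553, -390.204, -0.038], np.float64(0.021))Traceback (most recent call last):
  File "<stdin>", line 9, in <module>
  File "h.py", line 35, in fit
    sx=np.vstack([np.zeros(3),np.eye(3)*.4]);r=minimize(f,np.zeros(3),method="Nelder-Mead",options=dict(initial_simplex=sx,xatol=.003,fatol=1e
[... 197 characters left out ...]
 callback, bounds=bounds,
                               **options)
    fsim[j] = func(sim[j])
              ~~~~^^^^^^^^
    fx = function(np.copy(x), *(wrapper_args + args))
  File "h.py", line 34, in <lambda>
    f=lambda q:np.sum((cv2.GaussianBlur(sil(n,parts,np.array(p0)+q*ws,roi),(0,0),1)-M)**2)/mask.sum()
                                        ~~~^^^^^^^^^^^^^^^^^^^^^^^^^^^^^^^
  File "h.py", line 28, in sil
    uv=(proj(n,T(q,p))+.5-[x,y])*4-.5
        ~~~~^^^^^^^^^^
  File "h.py", line 10, in proj
    m=arm.camera_model(n);T=np.linalg.inv(np.array(m["cam_to_world"]));K=np.array([[m["fx"],0,m["cx"]],[0,m["fy"],m["cy"]],[0,0,1]])
ValueError: time passes only in moves, steps and waits
```

```bash
python3 - <<'E'
s=open("h.py").read()
s=s.replace('import cv2,numpy as np\n','import cv2,numpy as np,functools\n@functools.cache\ndef cm(n): return arm.camera_model(n)\n',1).replace("m=m or arm.camera_model(n)","m=m or cm(n)").replace("m=arm.camera_model(n)","m=cm(n)")
s=s.replace("def plates(",'''def rackmask(img,P):
    m=(img.mean(2)>120)&(P[...,0]>440)&(P[...,0]<680)&(P[...,1]>-30)&(P[...,1]<330)&(P[...,2]>-3)&(P[...,2]<85)
    m=cv2.morphologyEx(m.astype(np.uint8),cv2.MORPH_OPEN,np.ones((2,2)))
    c,_=cv2.findContours(m,0,cv2.CHAIN_APPROX_NONE);m[:]=0;cv2.drawContours(m,[max(c,key=cv2.contourArea)],-1,1,-1);return m
def plates(''')
open("h.py","w").write(s)
E
python3 - <<'E'
from h import *
for n in("top","scene"):
    img=cv2.imread(f"pics/{n}0.png");d=np.load(n+"0.npy");P=cloud(n,d)
    m=rackmask(img,P);r,e=fit(n,m,rack(),[553,148,-.05]);print(n,"rack",np.round(r,4),e)
    t=(img.mean(2)>120)&(np.ptp(img.astype(int),2)<60)&(P[...,0]>300)&(P[...,0]<410)&(P[...,1]>250)&(P[...,1]<350)&(P[...,2]>5)
    c,_=cv2.findContours(t.astype(np.uint8),0,cv2.CHAIN_APPROX_NONE);t=np.zeros(d.shape,np.uint8);cv2.drawContours(t,[max(c,key=cv2.contourArea)],-1,1,-1)
    print(n,"timer",fit(n,t,box(-31,31,-31,31,0,16),[362,300,0.08]))
    h=cv2.cvtColor(img,cv2.COLOR_BGR2HSV);b=(h[...,0]>93)&(h[...,0]<115)&(h[...,1]>90)&(t>0)&(P[...,2]>5)
    print("key",np.round(np.nanmean(P[b],0),1),b.sum())
    # rack frame grid of heights
    c,s=np.cos(r[2]),np.sin(r[2]);X=(P[...,0]-r[0])*c+(P[...,1]-r[1])*s;Y=-(P[...,0]-r[0])*s+(P[...,1]-r[1])*c
    for y,w in((150,14),(76,25),(0,25),(-76,25)):
        k=(abs(Y-y)<w)&(abs(X)<90)
        print(y,[(x,int(np.median(P[...,2][k&(abs(X-x)<3)]))) for x in range(-84,88,6) if (k&(abs(X-x)<3)).sum()>3])
    k=(abs(X-35)<12)&(P[...,2]>50)
    print([(y,int(np.median(P[...,2][k&(abs(Y-y)<2)]))) for y in range(-124,170,4) if (k&(abs(Y-y)<2)).sum()>3])
E
```

```text
top rack [ 5.535111e+02  1.492543e+02 -5.430000e-02] 0.001944014082477257
top timer (array([3.62718726e+02, 3.00850270e+02, 1.21334247e-01]), np.float64(0.01735566354128096))
key [351.9 279.4  17.4] 7
150 [(-84, 1), (-78, 5), (-72, 5), (-66, 6), (-60, 3), (-54, 6), (-48, 5), (-42, 5), (-36, 3), (-30, 5), (-24, 4), (-18, 6), (-12, 3), (-6, 5), (0, 6), (6, 7), (12, 8), (18, 8), (24, 5), (30, 8), (36, 7), (42, 5), (48, 5), (54, 5), (60, 4), (66, 5), (72, 4), (78, 4), (84, 5)]
76 [(-84, 0), (-78, 4), (-72, 7), (-66, 8), (-60, 29), (-54, 48), (-48, 46), (-42, 48), (-36, 48), (-30, 47), (-24, 49), (-18, 47), (-12, 48), (-6, 56), (0, 73), (6, 71), (12, 70), (18, 70), (24, 72), (30, 70), (36, 72), (42, 74), (48, 70), (54, 71), (60, 71), (66, 71), (72, 6), (78, 6), (84, 9)]
0 [(-84, 2), (-78, 5), (-72, 6), (-66, 6), (-60, 31), (-54, 45), (-48, 47), (-42, 47), (-36, 46), (-30, 46), (-24, 46), (-18, 47), (-12, 46), (-6, 59), (0, 67), (6, 67), (12, 65), (18, 66), (24, 67), (30, 67), (36, 64), (42, 66), (48, 67), (54, 66), (60, 67), (66, 65), (72, 63), (84, 8)]
-76 [(-84, 0), (-78, 7), (-72, 7), 
[... 1695 characters left out ...]
60, 26), (-54, 40), (-48, 40), (-42, 41), (-36, 41), (-30, 40), (-24, 41), (-18, 41), (-12, 47), (-6, 53), (0, 55), (6, 56), (12, 57), (18, 57), (24, 57), (30, 57), (36, 56), (42, 56), (48, 56), (54, 56), (60, 57), (66, 56)]
[(-124, 57), (-120, 56), (-116, 56), (-112, 56), (-108, 56), (-104, 56), (-100, 56), (-96, 56), (-92, 56), (-84, 56), (-80, 55), (-76, 56), (-72, 56), (-68, 56), (-64, 60), (-60, 59), (-56, 64), (-52, 64), (-48, 63), (-44, 64), (-40, 64), (-36, 64), (-32, 64), (-28, 64), (-24, 64), (-20, 64), (-16, 64), (-12, 64), (-4, 64), (4, 64), (12, 64), (16, 68), (20, 72), (24, 73), (32, 71), (36, 71), (40, 71), (52, 71), (56, 72), (60, 72), (72, 72), (76, 72), (84, 71), (136, 53)]
```

```bash
python3 - <<'E'
s=open("h.py").read()
s=s.replace("def rack(xf=-62):\n    o=box(-85,85,-156,156,0,6)","def rack(xf=-62,yo=31):\n    o=box(-85,85,yo-156,yo+156,0,6)")
open("h.py","w").write(s)
E
python3 - <<'E'
from h import *
n="top";img=cv2.imread(f"pics/{n}0.png");d=np.load(n+"0.npy");P=cloud(n,d);m=rackmask(img,P)
for yo in(27,31,35):
  for xf in(-62,-58): r,e=fit(n,m,rack(xf,yo),[553,118,-.05]);print(yo,xf,np.round(r,4),e)
r,e=fit(n,m,rack(),[553,118,-.05]);print(r)
c,s=np.cos(r[2]),np.sin(r[2]);X=(P[...,0]-r[0])*c+(P[...,1]-r[1])*s;Y=-(P[...,0]-r[0])*s+(P[...,1]-r[1])*c
k=(abs(X-35)<12)
print([(y,int(np.median(P[...,2][k&(abs(Y-y)<2)]))) for y in range(-128,192,3) if (k&(abs(Y-y)<2)).sum()>3])
for y,w in((150,12),(0,25)):
    k=(abs(Y-y)<w)&(abs(X)<90)
    print(y,[(x,int(np.median(P[...,2][k&(abs(X-x)<2)]))) for x in range(-84,88,3) if (k&(abs(X-x)<2)).sum()>3])
# overlay, enlarged
f=4;x0,y0=170,180;im=cv2.resize(img[y0:y0+75,x0:x0+120],None,fx=6,fy=6,interpolation=2)
def ln(pts,col):
    uv=((proj(n,T(pts,r))+.5-[x0,y0])*6-.5).astype(int)
    for a,b in zip(uv,np.roll(uv,-1,0)): cv2.line(im,tuple(a),tuple(b),col,1)
for y,h in((76,73),(0,65),(-76,57)):
    l=26+(h-31)/2;q=lambda a,b,z:[(a,y-36,z),(b,y-36,z),(b,y+36,z),(a,y+36,z)]
    ln(q(-62,-7,l),(0,0,255));ln(q(-7,68,h),(0,0,255))
ln([(-85,-125,6),(85,-125,6),(85,187,6),(-85,187,6)],(0,255,0))
cv2.imwrite("pics/ov.png",im)
E
```

```text
27 -62 [ 5.521077e+02  1.223117e+02 -5.340000e-02] 0.0019271717891714744
27 -58 [ 5.515167e+02  1.223452e+02 -5.200000e-02] 0.003860177591173744
31 -62 [ 5.518836e+02  1.183379e+02 -5.360000e-02] 0.00193762408058402
31 -58 [ 5.513119e+02  1.182877e+02 -5.200000e-02] 0.003846636774307971
35 -62 [ 5.516801e+02  1.142969e+02 -5.310000e-02] 0.0019330214126692586
35 -58 [ 5.509963e+02  1.143591e+02 -5.260000e-02] 0.003806812955884534
[ 5.51883595e+02  1.18337948e+02 -5.36391427e-02]
[(-128, 1), (-125, 1), (-122, 6), (-119, 7), (-116, 6), (-113, 7), (-110, 32), (-107, 57), (-104, 56), (-101, 55), (-98, 54), (-95, 54), (-92, 56), (-89, 56), (-86, 57), (-83, 55), (-80, 54), (-77, 56), (-74, 57), (-71, 58), (-68, 56), (-65, 58), (-62, 57), (-59, 55), (-56, 56), (-53, 60), (-50, 58), (-47, 58), (-44, 56), (-41, 56), (-38, 53), (-35, 40), (-32, 55), (-29, 67), (-26, 63), (-23, 65), (-20, 64), (-17, 68), (-14, 66), (-11, 65), (-8, 64), (-5, 65), (-2, 64), (1, 65), (4, 63), (7, 63), (10, 64), (13, 64), (16, 64), (19, 64), (22, 66), (25, 66), (28, 66), (31, 66), (34, 64), (37, 62), (40, 65), (43, 
[... 850 characters left out ...]
33, 54), (36, 50), (48, 6), (51, 6), (54, 6), (57, 6), (60, 8), (63, 4), (66, 5), (69, 5), (72, 4), (75, 4), (78, 3), (81, 5), (84, 9), (87, 4)]
0 [(-84, 0), (-81, 1), (-78, 5), (-75, 6), (-72, 8), (-69, 5), (-66, 5), (-63, 20), (-60, 41), (-57, 45), (-54, 45), (-51, 45), (-48, 46), (-45, 45), (-42, 46), (-39, 46), (-36, 45), (-33, 46), (-30, 44), (-27, 45), (-24, 44), (-21, 45), (-18, 45), (-15, 45), (-12, 45), (-9, 51), (-6, 61), (-3, 65), (0, 66), (3, 64), (6, 64), (9, 64), (12, 64), (15, 65), (18, 65), (21, 66), (24, 65), (27, 66), (30, 63), (33, 65), (36, 64), (39, 65), (42, 64), (45, 65), (48, 64), (51, 65), (54, 64), (57, 65), (60, 65), (63, 67), (66, 65), (69, 65), (84, 10), (87, 6)]
```

View pics/ov.png

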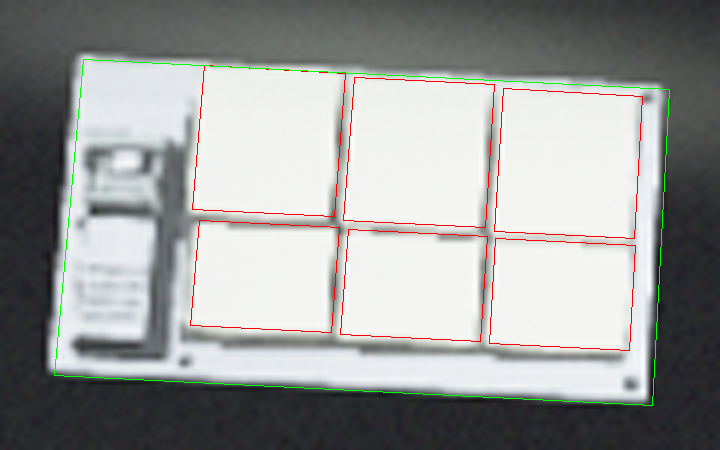

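The overlay shows the column gaps (pixels about 340 and 490) falling within about 1 mm of the model, so the rack is at (552,118) with yaw -0.054. Start with the thick plate.

```bash
cat > g.py <<'E'
from h import *
R0=[552.,118.3,-.0536]
def pose():
    s=arm.read_state();x,y,z,w=s["ee_rot"];p=np.array(s["position"])
    tx=np.array([1-2*(y*y+z*z),2*(x*y+z*w)]);tz=np.array([2*(x*z+y*w),2*(y*z-x*w)])
    return s,p,np.arctan2(tx[1],tx[0]),tz
def go(*tg,src=None):
    """tg: (x,y,z,yaw deg) successive targets"""
    s,p,a,tz=pose()
    print("t %.1f tcp %s yaw %.2f tilt %s F %s w %.1f g %.0f"%(s["clock"],np.round(p,1),np.degrees(a),np.round(tz,3),np.round(s["contact_force"],1),s["gripper_width"],s["grasp_force"]))
    for t in tg:
        b=np.radians(t[3]);d=np.array(t[:3])-p;c,q=np.cos(b),np.sin(b)
        print(t,"az %.1f deg; x %.2f y %.2f z %.2f cm"%(np.degrees(a-b),(d[0]*c+d[1]*q)/10,(d[0]*q-d[1]*c)/10,-d[2]/10))
        p,a=np.array(t[:3]),b
def rk(x,y): 
    return T([(x,y,0)],R0)[0,:2]
E
python3 -c "
from g import *
go((450,250,230,5),(480,100,230,5),(431,-269.3,120,5),(431,-269.3,2,5))"
```

```text
t 0.6 tcp [194.7 593.9 231.3] yaw -18.15 tilt [-0.  0.] F [0.3 0.4 0.2] w 85.6 g 0
(450, 250, 230, 5) az -23.2 deg; x 22.44 y 36.48 z 0.13 cm
(480, 100, 230, 5) az 0.0 deg; x 1.68 y 15.20 z 0.00 cm
(431, -269.3, 120, 5) az 0.0 deg; x -8.10 y 36.36 z 11.00 cm
(431, -269.3, 2, 5) az 0.0 deg; x 0.00 y 0.00 z 11.80 cm
```

>>> send_rows:
  targets:
    - {"az": -5.8, "gripper": -1}
    - {"az": -5.8, "gripper": -1}
    - {"az": -5.8, "gripper": -1}
    - {"az": -5.8, "gripper": -1}

```text
$.targets[0]: bad value
```

>>> send_rows:
  targets:
    - {"x": 2.2, "y": 3.0, "gripper": -1}
    - {"x": 2.2, "y": 3.0, "gripper": -1}
    - {"x": 2.2, "y": 3.0, "gripper": -1}
    - {"x": 2.2, "y": 3.0, "gripper": -1}
    - {"x": 2.2, "y": 3.0, "gripper": -1}

```text
$.targets[0]: bad value
```

>>> send_rows:
  targets:
    - {"x": 2.2, "y": 3.0, "gripper": -1}
    - {"x": 2.2, "y": 3.0, "gripper": -1}
    - {"x": 2.2, "y": 3.0, "gripper": -1}
    - {"x": 2.2, "y": 3.0, "gripper": -1}
    - {"x": 2.2, "y": 3.0, "gripper": -1}

```text
$.targets[0]: bad value
```

>>> send_rows:
  targets:
    - {"x": 0.4, "y": 4.0, "gripper": -1}
    - {"x": 0.4, "y": 4.0, "gripper": -1}
    - {"x": 0.4, "y": 4.0, "gripper": -1}
    - {"x": 0.4, "y": 4.0, "gripper": -1}
    - {"x": 0.4, "y": 4.0, "gripper": -1}

```text
$.targets[0]: bad value
```

>>> send_rows:
  targets:
    - {"x": -0.8, "y": 3.7, "z": 1.2, "gripper": -1}
    - {"x": -0.8, "y": 3.7, "z": 1.2, "gripper": -1}
    - {"x": -0.8, "y": 3.7, "z": 1.2, "gripper": -1}
    - {"x": -0.8, "y": 3.7, "z": 1.2, "gripper": -1}
    - {"x": -0.8, "y": 3.7, "z": 1.2, "gripper": -1}

```text
$.targets[0]: bad value
```

```bash
python3 -c "
from g import *
go((431,-269.3,120,5),(431,-269.3,2,5))"
```

```text
t 0.6 tcp [194.7 593.9 231.3] yaw -18.15 tilt [-0.  0.] F [0.3 0.4 0.2] w 85.6 g 0
(431, -269.3, 120, 5) az -23.2 deg; x 16.02 y 88.05 z 11.13 cm
(431, -269.3, 2, 5) az 0.0 deg; x 0.00 y 0.00 z 11.80 cm
```

>>> send_rows:
  targets:
    - {"x": 0, "y": 0, "z": 0, "ax": 0, "ay": 0, "az": -5.8, "gripper": -1}
    - {"x": 0, "y": 0, "z": 0, "ax": 0, "ay": 0, "az": -5.8, "gripper": -1}
    - {"x": 0, "y": 0, "z": 0, "ax": 0, "ay": 0, "az": -5.8, "gripper": -1}
    - {"x": 0, "y": 0, "z": 0, "ax": 0, "ay": 0, "az": -5.8, "gripper": -1}

```text
clock: 0.93
position: [194.7, 593.9, 231.3]
ee_rot: [0.999, 0.047, -0.0, -0.0]
contact_force: [-0.3, 0.3, 0.1]
gripper_width: 85.1
grasp_force: 0.0
```

>>> send_rows:
  targets:
    - {"x": 2.2, "y": 3.0, "z": 0, "ax": 0, "ay": 0, "az": 0, "gripper": -1}
    - {"x": 2.2, "y": 3.0, "z": 0, "ax": 0, "ay": 0, "az": 0, "gripper": -1}
    - {"x": 2.2, "y": 3.0, "z": 0, "ax": 0, "ay": 0, "az": 0, "gripper": -1}
    - {"x": 2.2, "y": 3.0, "z": 0, "ax": 0, "ay": 0, "az": 0, "gripper": -1}
    - {"x": 2.2, "y": 3.0, "z": 0, "ax": 0, "ay": 0, "az": 0, "gripper": -1}

```text
clock: 1.35
position: [318.2, 452.8, 231.5]
ee_rot: [0.999, 0.044, 0.0, -0.0]
contact_force: [0.1, 0.2, -0.5]
gripper_width: 85.4
grasp_force: 0.0
```

>>> send_rows:
  targets:
    - {"x": 2.2, "y": 3.0, "z": 0, "ax": 0, "ay": 0, "az": 0, "gripper": -1}
    - {"x": 2.2, "y": 3.0, "z": 0, "ax": 0, "ay": 0, "az": 0, "gripper": -1}
    - {"x": 2.2, "y": 3.0, "z": 0, "ax": 0, "ay": 0, "az": 0, "gripper": -1}
    - {"x": 2.2, "y": 3.0, "z": 0, "ax": 0, "ay": 0, "az": 0, "gripper": -1}
    - {"x": 2.2, "y": 3.0, "z": 0, "ax": 0, "ay": 0, "az": 0, "gripper": -1}

```text
clock: 1.77
position: [441.1, 312.9, 231.7]
ee_rot: [0.999, 0.044, 0.0, -0.0]
contact_force: [0.5, 0.9, -0.8]
gripper_width: 85.5
grasp_force: 0.0
```

>>> send_rows:
  targets:
    - {"x": 0.4, "y": 4.0, "z": 0, "ax": 0, "ay": 0, "az": 0, "gripper": -1}
    - {"x": 0.4, "y": 4.0, "z": 0, "ax": 0, "ay": 0, "az": 0, "gripper": -1}
    - {"x": 0.4, "y": 4.0, "z": 0, "ax": 0, "ay": 0, "az": 0, "gripper": -1}
    - {"x": 0.4, "y": 4.0, "z": 0, "ax": 0, "ay": 0, "az": 0, "gripper": -1}
    - {"x": 0.4, "y": 4.0, "z": 0, "ax": 0, "ay": 0, "az": 0, "gripper": -1}

```text
clock: 2.18
position: [477.7, 115.1, 231.7]
ee_rot: [0.999, 0.044, 0.0, -0.0]
contact_force: [0.9, 0.4, -0.0]
gripper_width: 85.5
grasp_force: 0.0
```

>>> send_rows:
  targets:
    - {"x": -0.8, "y": 3.7, "z": 1.2, "ax": 0, "ay": 0, "az": 0, "gripper": -1}
    - {"x": -0.8, "y": 3.7, "z": 1.2, "ax": 0, "ay": 0, "az": 0, "gripper": -1}
    - {"x": -0.8, "y": 3.7, "z": 1.2, "ax": 0, "ay": 0, "az": 0, "gripper": -1}
    - {"x": -0.8, "y": 3.7, "z": 1.2, "ax": 0, "ay": 0, "az": 0, "gripper": -1}
    - {"x": -0.8, "y": 3.7, "z": 1.2, "ax": 0, "ay": 0, "az": 0, "gripper": -1}

```text
clock: 2.6
position: [453.7, -72.5, 171.3]
ee_rot: [0.999, 0.044, 0.001, -0.0]
contact_force: [1.8, -0.0, 0.1]
gripper_width: 85.7
grasp_force: 0.0
```

```bash
python3 -c "
from g import *
go((431,-269.3,120,5),(431,-269.3,2,5))"
```

```text
t 2.6 tcp [453.7 -72.5 171.3] yaw 5.08 tilt [0.001 0.   ] F [ 1.8 -0.   0.1] w 85.7 g 0
(431, -269.3, 120, 5) az 0.1 deg; x -3.98 y 19.40 z 5.13 cm
(431, -269.3, 2, 5) az 0.0 deg; x 0.00 y 0.00 z 11.80 cm
```

>>> send_rows:
  targets:
    - {"x": -0.8, "y": 3.88, "z": 1.0, "ax": 0, "ay": 0, "az": 0, "gripper": -1}
    - {"x": -0.8, "y": 3.88, "z": 1.0, "ax": 0, "ay": 0, "az": 0, "gripper": -1}
    - {"x": -0.8, "y": 3.88, "z": 1.0, "ax": 0, "ay": 0, "az": 0, "gripper": -1}
    - {"x": -0.8, "y": 3.88, "z": 1.0, "ax": 0, "ay": 0, "az": 0, "gripper": -1}
    - {"x": -0.8, "y": 3.88, "z": 1.0, "ax": 0, "ay": 0, "az": 0, "gripper": -1}

```text
clock: 3.02
position: [431.1, -269.6, 121.2]
ee_rot: [0.999, 0.044, 0.0, 0.0]
contact_force: [2.1, 0.9, -1.0]
gripper_width: 85.4
grasp_force: 0.0
```

```bash
python3 -c "
from g import *
print(*plates('scene',*look('scene','pics/s1.png')),sep='\n')
print(*plates('top',*look('top','pics/t1.png')),sep='\n')
go((431,-269.3,3,5))"
```

```text
(12, 11.1, [642.59, -149.7, 0.059], np.float64(0.015))
(8, 7.3, [511.35, -155.46, 0.502], np.float64(0.432))
(8, 6.2, [647.676, -397.155, 0.044], np.float64(0.032))
(16, 14.3, [489.448, -263.095, 0.161], np.float64(0.322))
(12, 10.8, [504.044, -390.393, -0.043], np.float64(0.021))
(8, 8.7, [646.432, -399.273, 0.029], np.float64(0.01))
(12, 12.8, [642.937, -151.421, 0.073], np.float64(0.298))
t 3.1 tcp [ 429.6 -271.7  119.6] yaw 4.64 tilt [-0.003  0.   ] F [ 0.1  0.9 -0.1] w 85.0 g 0
(431, -269.3, 3, 5) az -0.4 deg; x 0.16 y -0.23 z 11.66 cm
```

>>> send_rows:
  targets:
    - {"x": 0, "y": 0, "z": 3.0, "ax": 0, "ay": 0, "az": 0, "gripper": -1}
    - {"x": 0, "y": 0, "z": 3.0, "ax": 0, "ay": 0, "az": 0, "gripper": -1}
    - {"x": 0, "y": 0, "z": 2.8, "ax": 0, "ay": 0, "az": 0, "gripper": -1}
    - {"x": 0, "y": 0, "z": 2, "ax": 0, "ay": 0, "az": 0, "gripper": -1}
    - {"x": 0, "y": 0, "z": 0.8, "ax": 0, "ay": 0, "az": 0, "gripper": -1}

```text
clock: 3.53
position: [429.9, -266.7, 2.9]
ee_rot: [0.999, 0.044, -0.002, -0.001]
contact_force: [0.6, 0.1, 0.6]
gripper_width: 85.4
grasp_force: 0.0
```

>>> send_rows:
  targets:
    - {"x": 0, "y": 0, "z": 0.1, "ax": 0, "ay": 0, "az": 0, "gripper": -1}
    - {"x": 0, "y": 0, "z": 0, "ax": 0, "ay": 0, "az": 0, "gripper": 0}
    - {"x": 0, "y": 0, "z": 0, "ax": 0, "ay": 0, "az": 0, "gripper": 0}
    - {"x": 0, "y": 0, "z": 0, "ax": 0, "ay": 0, "az": 0, "gripper": 0}
    - {"x": 0, "y": 0, "z": 0, "ax": 0, "ay": 0, "az": 0, "gripper": 0}

```text
clock: 3.95
position: [432.3, -267.8, 5.6]
ee_rot: [0.999, 0.044, 0.001, 0.0]
contact_force: [-0.2, 0.0, 0.6]
gripper_width: 42.8
grasp_force: 0.0
```

>>> send_rows:
  targets:
    - {"x": 0, "y": 0, "z": 0, "ax": 0, "ay": 0, "az": 0, "gripper": 1}
    - {"x": 0, "y": 0, "z": 0, "ax": 0, "ay": 0, "az": 0, "gripper": 1}
    - {"x": 0, "y": 0, "z": 0, "ax": 0, "ay": 0, "az": 0, "gripper": 1}
    - {"x": 0, "y": 0, "z": 0, "ax": 0, "ay": 0, "az": 0, "gripper": 1}
    - {"x": 0, "y": 0, "z": 0, "ax": 0, "ay": 0, "az": 0, "gripper": 1}

```text
clock: 4.37
position: [431.9, -267.7, 5.3]
ee_rot: [0.999, 0.044, 0.001, 0.0]
contact_force: [-0.8, 1.6, 5.8]
gripper_width: 22.1
grasp_force: 59.6
```

>>> send_rows:
  targets:
    - {"x": 0, "y": 0, "z": -1, "ax": 0, "ay": 0, "az": 0, "gripper": 1}
    - {"x": 0, "y": 0, "z": -2.5, "ax": 0, "ay": 0, "az": 0, "gripper": 1}
    - {"x": 0, "y": 0, "z": -3.5, "ax": 0, "ay": 0, "az": 0, "gripper": 1}
    - {"x": 0, "y": 0, "z": -2, "ax": 0, "ay": 0, "az": 0, "gripper": 1}
    - {"x": 0, "y": 0, "z": -1, "ax": 0, "ay": 0, "az": 0, "gripper": 1}

```text
clock: 4.78
position: [432.9, -268.2, 108.0]
ee_rot: [0.999, 0.044, 0.003, 0.001]
contact_force: [-0.7, 1.0, -0.9]
gripper_width: 22.5
grasp_force: 59.0
```

>>> send_rows:
  targets:
    - {"x": 0, "y": 0, "z": 0, "ax": 0, "ay": 0, "az": 0, "gripper": 1}
    - {"x": 0, "y": 0, "z": 0, "ax": 0, "ay": 0, "az": 0, "gripper": 1}
    - {"x": 0, "y": 0, "z": 0, "ax": 0, "ay": 0, "az": 0, "gripper": 1}
    - {"x": 0, "y": 0, "z": 0, "ax": 0, "ay": 0, "az": 0, "gripper": 1}

```text
clock: 5.12
position: [430.2, -267.2, 102.6]
ee_rot: [0.999, 0.044, -0.002, -0.001]
contact_force: [0.6, 0.4, -0.6]
gripper_width: 22.2
grasp_force: 59.0
```

```bash
python3 -c "
from g import *
i,d=look('scene','pics/s2.png')
i=i[195:320,260:430];cv2.imwrite('pics/s2c.png',cv2.resize(i,None,fx=4,fy=4,interpolation=2))
m=rk(-7,76);print(m)
a=np.degrees(R0[2])
t=rk(-7-55-75,76)
go((t[0],t[1],115,a),(t[0],t[1],65,a))"
```

```text
[549.08170268 194.56587402]
t 5.2 tcp [ 430.5 -267.3  102.8] yaw 5.04 tilt [-0.003  0.001] F [-0.7 -0.3 -1.5] w 22.0 g 59
(np.float64(419.268400380368), np.float64(201.5305380399148), 115, np.float64(-3.0710537819012127)) az 8.1 deg; x -3.63 y -46.76 z -1.22 cm
(np.float64(419.268400380368), np.float64(201.5305380399148), 65, np.float64(-3.0710537819012127)) az 0.0 deg; x 0.00 y -0.00 z 5.00 cm
```

View pics/s2c.png

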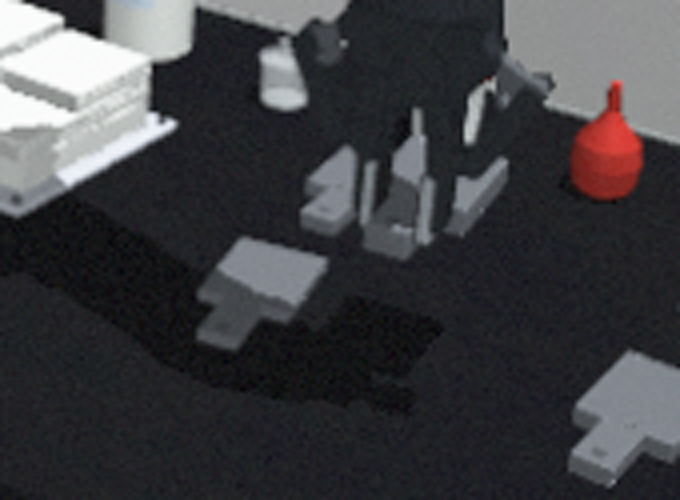

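The plate is held level at crop pixel (400,235). The rest of the bench is unchanged. Now carry it to thick_upper.

```bash
sed -i 's/^R0=.*/R0=[552.5,119.3,-.0536]/' g.py; python3 -c "
from g import *
a=-3.07
t=rk(-114,76);u=rk(-7-55+35,76)
go((430.5,-267.3,123,a),(t[0],t[1],123,a),(t[0],t[1],57,a),(u[0],u[1],57,a))"
```

```text
t 5.2 tcp [ 430.5 -267.3  102.8] yaw 5.04 tilt [-0.003  0.001] F [-0.7 -0.3 -1.5] w 22.0 g 59
(430.5, -267.3, 123, -3.07) az 8.1 deg; x 0.00 y -0.00 z -2.02 cm
(np.float64(442.7353692495972), np.float64(201.2983282526402), 123, -3.07) az 0.0 deg; x -1.29 y -46.86 z -0.00 cm
(np.float64(442.7353692495972), np.float64(201.2983282526402), 57, -3.07) az 0.0 deg; x 0.00 y -0.00 z 6.60 cm
(np.float64(529.6104254071165), np.float64(196.63736079642763), 57, -3.07) az 0.0 deg; x 8.70 y 0.00 z -0.00 cm
```

>>> send_rows:
  targets:
    - {"x": 0, "y": 0, "z": -1, "ax": 0, "ay": 0, "az": 4.05, "gripper": 1}
    - {"x": 0, "y": 0, "z": -1, "ax": 0, "ay": 0, "az": 4.05, "gripper": 1}
    - {"x": -0.1, "y": -3.4, "z": 0, "ax": 0, "ay": 0, "az": 0, "gripper": 1}
    - {"x": -0.1, "y": -3.4, "z": 0, "ax": 0, "ay": 0, "az": 0, "gripper": 1}
    - {"x": -0.1, "y": -3.4, "z": 0, "ax": 0, "ay": 0, "az": 0, "gripper": 1}

```text
clock: 5.58
position: [433.2, -164.9, 123.3]
ee_rot: [1.0, -0.028, -0.001, -0.0]
contact_force: [0.0, 0.5, -1.5]
gripper_width: 22.3
grasp_force: 59.1
```

>>> send_rows:
  targets:
    - {"x": -0.1, "y": -3.4, "z": 0, "ax": 0, "ay": 0, "az": 0, "gripper": 1}
    - {"x": -0.1, "y": -3.4, "z": 0, "ax": 0, "ay": 0, "az": 0, "gripper": 1}
    - {"x": -0.1, "y": -3.4, "z": 0, "ax": 0, "ay": 0, "az": 0, "gripper": 1}
    - {"x": -0.1, "y": -3.4, "z": 0, "ax": 0, "ay": 0, "az": 0, "gripper": 1}
    - {"x": -0.1, "y": -3.4, "z": 0, "ax": 0, "ay": 0, "az": 0, "gripper": 1}

```text
clock: 6.0
position: [437.2, 5.9, 123.5]
ee_rot: [1.0, -0.027, -0.001, 0.0]
contact_force: [1.1, -0.4, -1.8]
gripper_width: 22.2
grasp_force: 59.1
```

>>> send_rows:
  targets:
    - {"x": -0.1, "y": -3.4, "z": 0, "ax": 0, "ay": 0, "az": 0, "gripper": 1}
    - {"x": -0.1, "y": -3.4, "z": 0, "ax": 0, "ay": 0, "az": 0, "gripper": 1}
    - {"x": -0.1, "y": -3.4, "z": 0, "ax": 0, "ay": 0, "az": 0, "gripper": 1}
    - {"x": -0.1, "y": -3.4, "z": 0, "ax": 0, "ay": 0, "az": 0, "gripper": 1}
    - {"x": -0.1, "y": -2.4, "z": 0, "ax": 0, "ay": 0, "az": 0, "gripper": 1}

```text
clock: 6.42
position: [441.2, 166.9, 123.5]
ee_rot: [1.0, -0.026, -0.0, 0.0]
contact_force: [0.1, 0.0, -0.4]
gripper_width: 22.8
grasp_force: 38.9
```

>>> send_rows:
  targets:
    - {"x": 0, "y": 0, "z": 0, "ax": 0, "ay": 0, "az": 0, "gripper": 1}
    - {"x": 0, "y": 0, "z": 0, "ax": 0, "ay": 0, "az": 0, "gripper": 1}
    - {"x": 0, "y": 0, "z": 0, "ax": 0, "ay": 0, "az": 0, "gripper": 1}
    - {"x": 0, "y": 0, "z": 0, "ax": 0, "ay": 0, "az": 0, "gripper": 1}
    - {"x": 0, "y": 0, "z": 0, "ax": 0, "ay": 0, "az": 0, "gripper": 1}

```text
clock: 6.83
position: [441.2, 163.4, 124.0]
ee_rot: [1.0, -0.027, -0.0, 0.0]
contact_force: [0.5, 0.7, -1.4]
gripper_width: 22.6
grasp_force: 64.1
```

```bash
python3 -c "
from g import *
a=-3.07
i,d=look('scene','pics/s3.png')
cv2.imwrite('pics/s3c.png',cv2.resize(i[120:270,110:330],None,fx=3.6,fy=3.6,interpolation=2))
t=rk(-114,76);u=rk(-7-55+35,76)
go((t[0],t[1],65,a),(t[0],t[1],57,a),(u[0],u[1],57,a))"
```

```text
t 6.9 tcp [441.3 163.5 124.2] yaw -3.13 tilt [-0. -0.] F [0.6 0.5 0.1] w 22.2 g 64
(np.float64(442.7353692495972), np.float64(201.2983282526402), 65, -3.07) az -0.1 deg; x -0.06 y -3.78 z 5.92 cm
(np.float64(442.7353692495972), np.float64(201.2983282526402), 57, -3.07) az 0.0 deg; x 0.00 y -0.00 z 0.80 cm
(np.float64(529.6104254071165), np.float64(196.63736079642763), 57, -3.07) az 0.0 deg; x 8.70 y 0.00 z -0.00 cm
```

View pics/s3c.png

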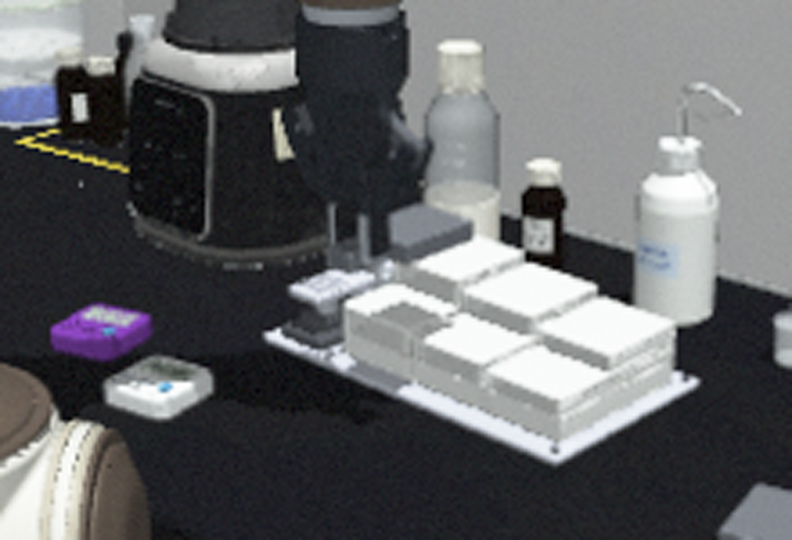

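The grip seems to have slackened for a moment (38.9 N). I check the plate's attitude in the hand with depth.

```bash
cat >> g.py <<'E'
def held(y0,y1,x0,x1,zmin,zmax,t=None):
    for n in("scene","top"):
        i,d=look(n);P=cloud(n,d);g=i.astype(int);i
        m=(np.ptp(g,2)<30)&(g.mean(2)>80)&(g.mean(2)<190)&(P[...,2]>zmin)&(P[...,2]<zmax)&(P[...,0]>x0)&(P[...,0]<x1)&(P[...,1]>y0)&(P[...,1]<y1)
        Q=P[m]
        if len(Q)<40: print(n,len(Q));continue
        for _ in range(6):
            A=np.c_[Q[:,:2]-Q[:,:2].mean(0),np.ones(len(Q))];c=np.linalg.lstsq(A,Q[:,2],rcond=None)[0];r=Q[:,2]-A@c
            k=abs(r)<2*np.median(abs(r))+1;Q=Q[k]
        print(n,len(Q),"centre",np.round(Q[:,:2].mean(0),1),"z %.1f slope x %.3f y %.3f"%(c[2],c[0],c[1]),"x",np.round(np.percentile(Q[:,0],[2,98]),1),"y",np.round(np.percentile(Q[:,1],[2,98]),1))
E
python3 -c "
from g import *
held(120,210,450,580,85,180)"
```

```text
scene 181 centre [499.1 151.2] z 133.8 slope x 0.000 y 0.025 x [462.4 530. ] y [129.4 182. ]
top 94 centre [506.8 138.2] z 134.3 slope x -0.018 y -0.012 x [470.5 527.7] y [129.5 156. ]
```

>>> send_rows:
  targets:
    - {"x": 0, "y": -1.9, "z": 0, "ax": 0, "ay": 0, "az": 0, "gripper": 1}
    - {"x": 0, "y": -1.9, "z": 0, "ax": 0, "ay": 0, "az": 0, "gripper": 1}
    - {"x": 0, "y": 0, "z": 2, "ax": 0, "ay": 0, "az": 0, "gripper": 1}
    - {"x": 0, "y": 0, "z": 2, "ax": 0, "ay": 0, "az": 0, "gripper": 1}
    - {"x": 0, "y": 0, "z": 1.5, "ax": 0, "ay": 0, "az": 0, "gripper": 1}

```text
clock: 7.4
position: [443.1, 202.1, 68.3]
ee_rot: [1.0, -0.027, -0.0, 0.0]
contact_force: [0.4, -0.7, -0.9]
gripper_width: 22.5
grasp_force: 64.2
```

>>> send_rows:
  targets:
    - {"x": 0, "y": 0, "z": 0.2, "ax": 0, "ay": 0, "az": 0, "gripper": 1}
    - {"x": 0, "y": 0, "z": 0.2, "ax": 0, "ay": 0, "az": 0, "gripper": 1}
    - {"x": 0, "y": 0, "z": 0, "ax": 0, "ay": 0, "az": 0, "gripper": 1}
    - {"x": 0, "y": 0, "z": 0, "ax": 0, "ay": 0, "az": 0, "gripper": 1}
    - {"x": 0, "y": 0, "z": 0, "ax": 0, "ay": 0, "az": 0, "gripper": 1}

```text
clock: 7.82
position: [444.1, 202.8, 66.3]
ee_rot: [1.0, -0.027, 0.001, -0.001]
contact_force: [-0.7, 0.9, -0.8]
gripper_width: 22.0
grasp_force: 64.2
```

```bash
python3 -c "
from g import *
a=-3.07
t=rk(-114,76);u=rk(-7-55+35,76)
held(150,250,455,580,55,100)
go((t[0],t[1],57,a),(u[0],u[1],57,a))"
```

```text
scene 177 centre [501.3 191. ] z 75.8 slope x -0.021 y 0.057 x [464.6 533.2] y [168.8 220.1]
top 114 centre [507.5 179.4] z 77.3 slope x -0.017 y 0.104 x [471.9 529.6] y [167.8 198.1]
t 7.9 tcp [443.9 202.7  66.1] yaw -3.06 tilt [0.001 0.001] F [ 0.4 -0.5 -1. ] w 22.4 g 64
(np.float64(442.7353692495972), np.float64(201.2983282526402), 57, -3.07) az 0.0 deg; x -0.11 y 0.15 z 0.91 cm
(np.float64(529.6104254071165), np.float64(196.63736079642763), 57, -3.07) az 0.0 deg; x 8.70 y 0.00 z -0.00 cm
```

>>> send_rows:
  targets:
    - {"x": -0.1, "y": 0.15, "z": 0.4, "ax": 0, "ay": 0, "az": 0, "gripper": 1}
    - {"x": 0, "y": 0, "z": 0.4, "ax": 0, "ay": 0, "az": 0, "gripper": 1}
    - {"x": 0, "y": 0, "z": 0.2, "ax": 0, "ay": 0, "az": 0, "gripper": 1}
    - {"x": 0, "y": 0, "z": 0, "ax": 0, "ay": 0, "az": 0, "gripper": 1}
    - {"x": 0, "y": 0, "z": 0, "ax": 0, "ay": 0, "az": 0, "gripper": 1}

```text
clock: 8.33
position: [442.2, 200.9, 55.1]
ee_rot: [1.0, -0.027, -0.0, 0.0]
contact_force: [-0.6, -0.1, -0.2]
gripper_width: 22.0
grasp_force: 64.2
```

>>> send_rows:
  targets:
    - {"x": 0, "y": 0, "z": 0.05, "ax": 0, "ay": 0, "az": 0, "gripper": 1}
    - {"x": 0, "y": 0, "z": 0, "ax": 0, "ay": 0, "az": 0, "gripper": 1}

```text
clock: 8.5
position: [442.5, 201.0, 54.9]
ee_rot: [1.0, -0.027, 0.0, -0.0]
contact_force: [-0.6, -0.7, 1.1]
gripper_width: 22.0
grasp_force: 64.4
```

>>> send_rows:
  targets:
    - {"x": 0, "y": 0, "z": 0.05, "ax": 0, "ay": 0, "az": 0, "gripper": 1}
    - {"x": 0, "y": 0, "z": 0, "ax": 0, "ay": 0, "az": 0, "gripper": 1}

```text
clock: 8.67
position: [442.4, 201.0, 54.5]
ee_rot: [1.0, -0.027, 0.0, -0.0]
contact_force: [-1.7, -0.1, 2.7]
gripper_width: 22.3
grasp_force: 64.6
```

>>> send_rows:
  targets:
    - {"x": 0, "y": 0, "z": -0.08, "ax": 0, "ay": 0, "az": 0, "gripper": 1}
    - {"x": 0.8, "y": 0, "z": 0, "ax": 0, "ay": 0, "az": 0, "gripper": 1}
    - {"x": 0.8, "y": 0, "z": 0, "ax": 0, "ay": 0, "az": 0, "gripper": 1}
    - {"x": 0.7, "y": 0, "z": 0, "ax": 0, "ay": 0, "az": 0, "gripper": 1}
    - {"x": 0, "y": 0, "z": 0, "ax": 0, "ay": 0, "az": 0, "gripper": 1}

```text
clock: 9.08
position: [460.2, 199.6, 54.5]
ee_rot: [1.0, -0.028, -0.006, 0.001]
contact_force: [-25.4, 12.6, 15.0]
gripper_width: 22.3
grasp_force: 66.0
```

>>> send_rows:
  targets:
    - {"x": 0.8, "y": 0, "z": 0, "ax": 0, "ay": 0, "az": 0, "gripper": 1}
    - {"x": 0.8, "y": 0, "z": 0, "ax": 0, "ay": 0, "az": 0, "gripper": 1}
    - {"x": 0, "y": 0, "z": 0, "ax": 0, "ay": 0, "az": 0, "gripper": 1}

```text
clock: 9.33
position: [469.2, 198.3, 53.1]
ee_rot: [1.0, -0.029, -0.012, 0.003]
contact_force: [-44.1, 21.5, 20.1]
gripper_width: 22.0
grasp_force: 98.2
```

>>> send_rows:
  targets:
    - {"x": -1, "y": 0, "z": -0.2, "ax": 0, "ay": 0, "az": 0, "gripper": 1}
    - {"x": -1, "y": 0, "z": 0, "ax": 0, "ay": 0, "az": 0, "gripper": 1}
    - {"x": -1.2, "y": 0, "z": 0, "ax": 0, "ay": 0, "az": 0, "gripper": 1}
    - {"x": -0.8, "y": 0, "z": 0, "ax": 0, "ay": 0, "az": 0, "gripper": 1}
    - {"x": 0, "y": 0, "z": 0, "ax": 0, "ay": 0, "az": 0, "gripper": 1}

```text
clock: 9.75
position: [440.5, 200.5, 56.9]
ee_rot: [1.0, -0.027, -0.0, 0.0]
contact_force: [-0.3, -0.2, -0.7]
gripper_width: 22.1
grasp_force: 90.5
```

```bash
python3 -c "
from g import *
held(150,250,455,580,55,100)
i,_=look('scene');j,_=look('top')
a=cv2.resize(i[165:245,170:270],None,fx=4,fy=4,interpolation=2);b=cv2.resize(j[180:255,170:270],None,fx=4,fy=4,interpolation=2)
b=cv2.copyMakeBorder(b,0,20,0,0,0);cv2.imwrite('pics/s4.png',cv2.hconcat([a,b]))
go()"
```

```text
scene 153 centre [496.5 187. ] z 68.7 slope x -0.012 y 0.051 x [458.1 551. ] y [165.5 216.1]
top 92 centre [500.9 175.5] z 69.7 slope x -0.024 y -0.028 x [469.5 557.5] y [160.6 190.6]
t 9.9 tcp [442.3 201.1  57.2] yaw -3.08 tilt [0.001 0.   ] F [ 0.4  0.4 -1. ] w 21.8 g 90
```

View pics/s4.png

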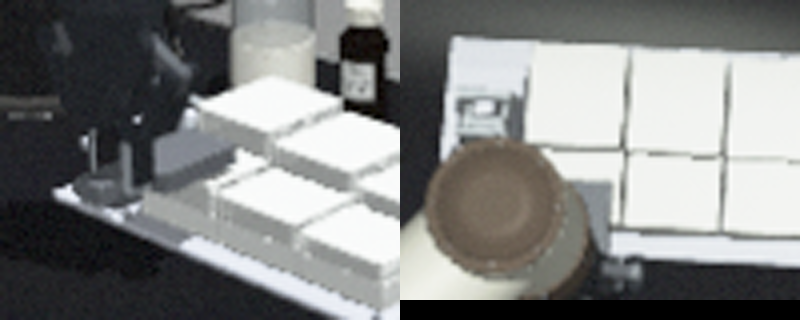

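>>> send_rows:
  targets:
    - {"x": 0, "y": -0.25, "z": 0, "ax": 0, "ay": 0, "az": 0, "gripper": 1}
    - {"x": 0.7, "y": 0, "z": 0.18, "ax": 0, "ay": 0, "az": 0, "gripper": 1}
    - {"x": 0.5, "y": 0, "z": 0, "ax": 0, "ay": 0, "az": 0, "gripper": 1}
    - {"x": 0, "y": 0, "z": 0, "ax": 0, "ay": 0, "az": 0, "gripper": 1}
    - {"x": 0, "y": 0, "z": 0, "ax": 0, "ay": 0, "az": 0, "gripper": 1}

```text
clock: 10.37
position: [454.0, 202.8, 55.1]
ee_rot: [1.0, -0.027, -0.0, 0.0]
contact_force: [0.5, 0.4, -0.8]
gripper_width: 22.1
grasp_force: 90.5
```

>>> send_rows:
  targets:
    - {"x": 0.4, "y": 0, "z": 0, "ax": 0, "ay": 0, "az": 0, "gripper": 1}
    - {"x": 0, "y": 0, "z": 0, "ax": 0, "ay": 0, "az": 0, "gripper": 1}

```text
clock: 10.53
position: [458.1, 202.7, 55.4]
ee_rot: [1.0, -0.027, 0.0, -0.0]
contact_force: [1.0, -0.4, -0.0]
gripper_width: 22.2
grasp_force: 90.5
```

>>> send_rows:
  targets:
    - {"x": 0.4, "y": 0, "z": 0, "ax": 0, "ay": 0, "az": 0, "gripper": 1}
    - {"x": 0, "y": 0, "z": 0, "ax": 0, "ay": 0, "az": 0, "gripper": 1}

```text
clock: 10.7
position: [462.2, 202.6, 55.5]
ee_rot: [1.0, -0.027, 0.0, -0.0]
contact_force: [0.2, 0.1, -0.6]
gripper_width: 21.9
grasp_force: 90.5
```

```bash
python3 -c "
from g import *
go();print(arm.read_state()['wrist_torque'])"
```

```text
t 10.7 tcp [462.2 202.6  55.5] yaw -3.04 tilt [0.001 0.   ] F [ 0.2  0.1 -0.6] w 21.9 g 90
[ 0.06741386 -0.04163371  0.05073984]
```

>>> send_rows:
  targets:
    - {"x": 0.5, "y": 0, "z": 0, "ax": 0, "ay": 0, "az": 0, "gripper": 1}
    - {"x": 0, "y": 0, "z": 0, "ax": 0, "ay": 0, "az": 0, "gripper": 1}

```text
clock: 10.87
position: [467.3, 202.4, 55.4]
ee_rot: [1.0, -0.027, 0.0, -0.0]
contact_force: [0.5, 0.3, -0.8]
gripper_width: 22.3
grasp_force: 90.5
```

>>> send_rows:
  targets:
    - {"x": 0.5, "y": 0, "z": 0, "ax": 0, "ay": 0, "az": 0, "gripper": 1}
    - {"x": 0, "y": 0, "z": 0, "ax": 0, "ay": 0, "az": 0, "gripper": 1}

```text
clock: 11.03
position: [472.0, 201.9, 55.2]
ee_rot: [1.0, -0.027, -0.0, 0.0]
contact_force: [0.5, -0.0, -1.2]
gripper_width: 22.3
grasp_force: 90.2
```

>>> send_rows:
  targets:
    - {"x": 0.5, "y": 0, "z": 0, "ax": 0, "ay": 0, "az": 0, "gripper": 1}
    - {"x": 0, "y": 0, "z": 0, "ax": 0, "ay": 0, "az": 0, "gripper": 1}

```text
clock: 11.2
position: [477.1, 201.6, 55.2]
ee_rot: [1.0, -0.027, 0.0, 0.0]
contact_force: [0.3, -0.7, -1.4]
gripper_width: 21.9
grasp_force: 90.1
```

>>> send_rows:
  targets:
    - {"x": 1, "y": 0, "z": 0, "ax": 0, "ay": 0, "az": 0, "gripper": 1}
    - {"x": 1, "y": 0, "z": 0, "ax": 0, "ay": 0, "az": 0, "gripper": 1}
    - {"x": 0, "y": 0, "z": 0, "ax": 0, "ay": 0, "az": 0, "gripper": 1}

```text
clock: 11.45
position: [498.5, 200.8, 55.2]
ee_rot: [1.0, -0.027, 0.001, -0.0]
contact_force: [1.5, -0.3, -2.1]
gripper_width: 21.8
grasp_force: 90.1
```

>>> send_rows:
  targets:
    - {"x": 1, "y": 0, "z": 0, "ax": 0, "ay": 0, "az": 0, "gripper": 1}
    - {"x": 0.8, "y": 0, "z": 0, "ax": 0, "ay": 0, "az": 0, "gripper": 1}
    - {"x": 0, "y": 0, "z": 0, "ax": 0, "ay": 0, "az": 0, "gripper": 1}

```text
clock: 11.7
position: [516.2, 199.7, 55.2]
ee_rot: [1.0, -0.027, 0.001, -0.0]
contact_force: [1.3, -1.1, -1.7]
gripper_width: 22.2
grasp_force: 90.0
```

>>> send_rows:
  targets:
    - {"x": 0.5, "y": 0, "z": 0, "ax": 0, "ay": 0, "az": 0, "gripper": 1}
    - {"x": 0, "y": 0, "z": 0, "ax": 0, "ay": 0, "az": 0, "gripper": 1}

```text
clock: 11.87
position: [520.2, 199.4, 55.3]
ee_rot: [1.0, -0.027, 0.0, -0.0]
contact_force: [0.8, 0.2, -1.6]
gripper_width: 22.0
grasp_force: 89.9
```

>>> send_rows:
  targets:
    - {"x": 0.4, "y": 0, "z": 0, "ax": 0, "ay": 0, "az": 0, "gripper": 1}
    - {"x": 0, "y": 0, "z": 0, "ax": 0, "ay": 0, "az": 0, "gripper": 1}

```text
clock: 12.03
position: [523.8, 199.1, 55.3]
ee_rot: [1.0, -0.027, 0.0, -0.0]
contact_force: [1.6, 0.0, -2.3]
gripper_width: 22.0
grasp_force: 89.9
```

>>> send_rows:
  targets:
    - {"x": 0.4, "y": 0, "z": 0, "ax": 0, "ay": 0, "az": 0, "gripper": 1}
    - {"x": 0, "y": 0, "z": 0, "ax": 0, "ay": 0, "az": 0, "gripper": 1}

```text
clock: 12.2
position: [527.7, 198.9, 55.3]
ee_rot: [1.0, -0.027, 0.0, 0.0]
contact_force: [0.7, -0.8, -2.4]
gripper_width: 22.1
grasp_force: 89.9
```

>>> send_rows:
  targets:
    - {"x": 0.3, "y": 0, "z": 0, "ax": 0, "ay": 0, "az": 0, "gripper": 1}
    - {"x": 0, "y": 0, "z": 0, "ax": 0, "ay": 0, "az": 0, "gripper": 1}

```text
clock: 12.37
position: [530.7, 198.8, 55.3]
ee_rot: [1.0, -0.027, 0.0, 0.0]
contact_force: [0.6, -0.7, -2.2]
gripper_width: 22.1
grasp_force: 90.0
```

>>> send_rows:
  targets:
    - {"x": 0.3, "y": 0, "z": 0, "ax": 0, "ay": 0, "az": 0, "gripper": 1}
    - {"x": 0, "y": 0, "z": 0, "ax": 0, "ay": 0, "az": 0, "gripper": 1}

```text
clock: 12.53
position: [533.7, 198.6, 55.3]
ee_rot: [1.0, -0.027, 0.0, -0.0]
contact_force: [-0.7, -0.5, -2.6]
gripper_width: 22.2
grasp_force: 90.0
```

>>> send_rows:
  targets:
    - {"x": 0.3, "y": 0, "z": 0, "ax": 0, "ay": 0, "az": 0, "gripper": 1}
    - {"x": 0, "y": 0, "z": 0, "ax": 0, "ay": 0, "az": 0, "gripper": 1}

```text
clock: 12.7
position: [536.8, 198.5, 55.3]
ee_rot: [1.0, -0.027, 0.0, -0.0]
contact_force: [0.3, -0.7, -1.6]
gripper_width: 21.9
grasp_force: 90.0
```

>>> send_rows:
  targets:
    - {"x": 0.3, "y": 0, "z": 0, "ax": 0, "ay": 0, "az": 0, "gripper": 1}
    - {"x": 0, "y": 0, "z": 0, "ax": 0, "ay": 0, "az": 0, "gripper": 1}

```text
clock: 12.87
position: [538.0, 198.1, 55.1]
ee_rot: [1.0, -0.027, -0.002, 0.0]
contact_force: [-5.5, 2.3, -0.2]
gripper_width: 22.3
grasp_force: 92.4
```

>>> send_rows:
  targets:
    - {"x": 0.2, "y": 0, "z": 0, "ax": 0, "ay": 0, "az": 0, "gripper": 1}
    - {"x": 0, "y": 0, "z": 0, "ax": 0, "ay": 0, "az": 0, "gripper": 1}

```text
clock: 13.03
position: [538.0, 198.0, 55.0]
ee_rot: [1.0, -0.027, -0.003, 0.001]
contact_force: [-10.1, 4.2, 4.7]
gripper_width: 22.2
grasp_force: 95.4
```

>>> send_rows:
  targets:
    - {"x": 0.2, "y": 0, "z": 0, "ax": 0, "ay": 0, "az": 0, "gripper": 1}
    - {"x": 0, "y": 0, "z": 0, "ax": 0, "ay": 0, "az": 0, "gripper": 1}

```text
clock: 13.2
position: [538.1, 198.0, 55.1]
ee_rot: [1.0, -0.027, -0.005, 0.001]
contact_force: [-17.6, 6.3, 9.0]
gripper_width: 22.1
grasp_force: 98.3
```

Home (stop at TCP x = 538). I measure the slot's true centre by nudging sideways while the plate is in.

>>> send_rows:
  targets:
    - {"x": -0.5, "y": -0.1, "z": 0, "ax": 0, "ay": 0, "az": 0, "gripper": 1}
    - {"x": 0, "y": 0, "z": 0, "ax": 0, "ay": 0, "az": 0, "gripper": 1}

```text
clock: 13.37
position: [537.6, 199.6, 55.4]
ee_rot: [1.0, -0.026, -0.0, 0.0]
contact_force: [-1.1, 0.6, -2.7]
gripper_width: 22.0
grasp_force: 90.1
```

>>> send_rows:
  targets:
    - {"x": 0, "y": -0.1, "z": 0, "ax": 0, "ay": 0, "az": 0, "gripper": 1}
    - {"x": 0, "y": 0, "z": 0, "ax": 0, "ay": 0, "az": 0, "gripper": 1}

```text
clock: 13.53
position: [538.1, 200.0, 55.2]
ee_rot: [1.0, -0.027, -0.001, 0.0]
contact_force: [-3.2, 1.1, 0.8]
gripper_width: 21.9
grasp_force: 91.9
```

>>> send_rows:
  targets:
    - {"x": 0, "y": -0.1, "z": 0, "ax": 0, "ay": 0, "az": 0, "gripper": 1}
    - {"x": 0, "y": 0, "z": 0, "ax": 0, "ay": 0, "az": 0, "gripper": 1}

```text
clock: 13.7
position: [538.1, 200.7, 55.1]
ee_rot: [1.0, -0.027, -0.001, 0.001]
contact_force: [-4.4, -0.8, 0.6]
gripper_width: 22.0
grasp_force: 92.2
```

>>> send_rows:
  targets:
    - {"x": 0, "y": -0.1, "z": 0, "ax": 0, "ay": 0, "az": 0, "gripper": 1}
    - {"x": 0, "y": 0, "z": 0, "ax": 0, "ay": 0, "az": 0, "gripper": 1}

```text
clock: 13.87
position: [538.2, 201.8, 55.0]
ee_rot: [1.0, -0.027, -0.001, 0.001]
contact_force: [-3.7, -3.1, -0.5]
gripper_width: 22.0
grasp_force: 92.2
```

>>> send_rows:
  targets:
    - {"x": -0.1, "y": 0.25, "z": 0, "ax": 0, "ay": 0, "az": 0, "gripper": 1}
    - {"x": 0, "y": 0.25, "z": 0, "ax": 0, "ay": 0, "az": 0, "gripper": 1}
    - {"x": 0, "y": 0, "z": 0, "ax": 0, "ay": 0, "az": 0, "gripper": 1}

```text
clock: 14.12
position: [537.9, 197.9, 55.4]
ee_rot: [1.0, -0.026, 0.001, -0.001]
contact_force: [-1.1, 3.0, -3.7]
gripper_width: 22.5
grasp_force: 89.7
```

>>> send_rows:
  targets:
    - {"x": 0, "y": 0.1, "z": 0, "ax": 0, "ay": 0, "az": 0, "gripper": 1}
    - {"x": 0, "y": 0, "z": 0, "ax": 0, "ay": 0, "az": 0, "gripper": 1}

```text
clock: 14.28
position: [537.9, 197.2, 55.4]
ee_rot: [1.0, -0.026, 0.001, -0.001]
contact_force: [-0.9, 3.5, -2.9]
gripper_width: 22.1
grasp_force: 89.6
```

>>> send_rows:
  targets:
    - {"x": 0, "y": 0.1, "z": 0, "ax": 0, "ay": 0, "az": 0, "gripper": 1}
    - {"x": 0, "y": 0, "z": 0, "ax": 0, "ay": 0, "az": 0, "gripper": 1}

```text
clock: 14.45
position: [537.9, 197.1, 55.4]
ee_rot: [1.0, -0.026, 0.001, -0.001]
contact_force: [-2.1, 7.6, -2.9]
gripper_width: 22.2
grasp_force: 89.4
```

>>> send_rows:
  targets:
    - {"x": 0, "y": 0.1, "z": 0, "ax": 0, "ay": 0, "az": 0, "gripper": 1}
    - {"x": 0, "y": 0, "z": 0, "ax": 0, "ay": 0, "az": 0, "gripper": 1}

```text
clock: 14.62
position: [537.9, 197.0, 55.5]
ee_rot: [1.0, -0.026, 0.001, -0.002]
contact_force: [-1.7, 10.1, -4.4]
gripper_width: 21.9
grasp_force: 89.5
```

>>> send_rows:
  targets:
    - {"x": 0, "y": 0.1, "z": 0, "ax": 0, "ay": 0, "az": 0, "gripper": 1}
    - {"x": 0, "y": 0, "z": 0, "ax": 0, "ay": 0, "az": 0, "gripper": 1}

```text
clock: 14.78
position: [538.0, 197.0, 55.5]
ee_rot: [1.0, -0.026, 0.002, -0.003]
contact_force: [-4.0, 12.2, -4.6]
gripper_width: 22.2
grasp_force: 89.5
```

Slot centre is about TCP y = 200 here, so in robot terms the rack lies ~3.8 mm further to +y than I had. Recentre, seat the plate, release.

>>> send_rows:
  targets:
    - {"x": 0, "y": -0.5, "z": 0, "ax": 0, "ay": 0, "az": 0, "gripper": 1}
    - {"x": 0.2, "y": 0, "z": 0, "ax": 0, "ay": 0, "az": 0, "gripper": 1}
    - {"x": 0.2, "y": 0, "z": 0, "ax": 0, "ay": 0, "az": 0, "gripper": 1}
    - {"x": 0, "y": 0, "z": 0, "ax": 0, "ay": 0, "az": 0, "gripper": 1}

```text
clock: 15.12
position: [538.1, 198.5, 55.0]
ee_rot: [1.0, -0.027, -0.003, 0.001]
contact_force: [-12.8, 8.4, 3.1]
gripper_width: 22.1
grasp_force: 95.0
```

>>> send_rows:
  targets:
    - {"x": 0, "y": 0, "z": 0, "ax": 0, "ay": 0, "az": 0, "gripper": 0.1}
    - {"x": 0, "y": 0, "z": 0, "ax": 0, "ay": 0, "az": 0, "gripper": 0.1}
    - {"x": 0, "y": 0, "z": 0, "ax": 0, "ay": 0, "az": 0, "gripper": 0.1}

```text
clock: 15.37
position: [537.9, 196.3, 54.3]
ee_rot: [1.0, -0.027, -0.004, 0.002]
contact_force: [-7.4, 1.2, -0.6]
gripper_width: 38.7
grasp_force: 4.3
```

>>> send_rows:
  targets:
    - {"x": 0, "y": 0, "z": -1, "ax": 0, "ay": 0, "az": 0, "gripper": 0.1}
    - {"x": 0, "y": 0, "z": -3, "ax": 0, "ay": 0, "az": 0, "gripper": 0.1}
    - {"x": -2, "y": 0, "z": -4, "ax": 0, "ay": 0, "az": 0, "gripper": 0.1}
    - {"x": -3, "y": 0, "z": -2, "ax": 0, "ay": 0, "az": 0, "gripper": 0.1}
    - {"x": -3, "y": 0, "z": 0, "ax": 0, "ay": 0, "az": 0, "gripper": -1}

```text
clock: 15.78
position: [466.8, 204.2, 158.9]
ee_rot: [1.0, -0.027, 0.006, -0.004]
contact_force: [-0.2, 1.2, 1.0]
gripper_width: 49.2
grasp_force: 0.0
```

```bash
sed -i 's/^R0=.*/R0=[552.5,122.8,-.0536]/' g.py; python3 -c "
from g import *
for n in('scene','top'):
    o=plates(n,*look(n,f'pics/{n}5.png')); print(n,*o,sep='\n')
i=cv2.imread('pics/scene5.png');cv2.imwrite('pics/s5.png',cv2.resize(i[150:320,160:460],None,fx=2.6,fy=2.6,interpolation=2))
go()"
```

```text
scene
(12, 10.9, [642.087, -149.728, 0.049], np.float64(0.019))
(8, 7.1, [492.65, -159.342, 0.171], np.float64(0.018))
(8, 6.3, [646.855, -397.329, 0.042], np.float64(0.033))
(12, 10.9, [503.934, -390.277, -0.045], np.float64(0.021))
top
(8, 8.8, [646.712, -399.765, 0.019], np.float64(0.008))
(12, 12.6, [640.722, -151.079, 0.061], np.float64(0.005))
(12, 13.0, [502.832, -393.041, -0.041], np.float64(0.022))
(8, 8.6, [490.737, -160.718, 0.176], np.float64(0.004))
t 15.9 tcp [461.2 202.  155.4] yaw -2.97 tilt [0.003 0.003] F [0.5 0.4 0.4] w 63.7 g 0
```

View pics/s5.png

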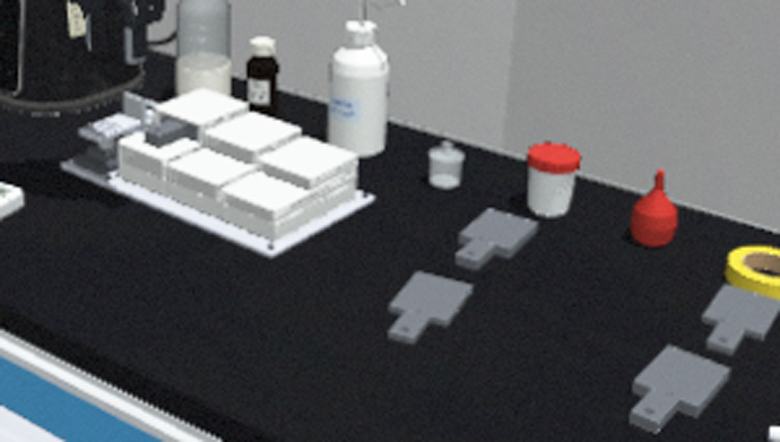

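The thick plate is home in the left column (its tongue shows at crop (170,132)) and the four others are unmoved. Next is the mid plate at (641,-150).

```bash
python3 -c "
from g import *
go((583.5,-152.2,120,3.2),(583.5,-152.2,5.5,3.2))"
```

```text
t 15.9 tcp [461.2 202.  155.4] yaw -2.97 tilt [0.003 0.003] F [0.5 0.4 0.4] w 63.7 g 0
(583.5, -152.2, 120, 3.2) az -6.2 deg; x 10.23 y 36.05 z 3.54 cm
(583.5, -152.2, 5.5, 3.2) az 0.0 deg; x 0.00 y 0.00 z 11.45 cm
```

>>> send_rows:
  targets:
    - {"x": 0, "y": 0, "z": 0, "ax": 0, "ay": 0, "az": -6.2, "gripper": -1}
    - {"x": 1, "y": 3.6, "z": 0, "ax": 0, "ay": 0, "az": 0, "gripper": -1}
    - {"x": 1, "y": 3.6, "z": 0, "ax": 0, "ay": 0, "az": 0, "gripper": -1}
    - {"x": 1, "y": 3.6, "z": 0, "ax": 0, "ay": 0, "az": 0, "gripper": -1}
    - {"x": 1, "y": 3.6, "z": 0, "ax": 0, "ay": 0, "az": 0, "gripper": -1}

```text
clock: 16.3
position: [512.6, 59.1, 153.8]
ee_rot: [1.0, 0.028, 0.002, 0.0]
contact_force: [0.5, 1.3, -0.6]
gripper_width: 85.0
grasp_force: 0.0
```

>>> send_rows:
  targets:
    - {"x": 1, "y": 3.6, "z": 0, "ax": 0, "ay": 0, "az": 0, "gripper": -1}
    - {"x": 1, "y": 3.6, "z": 0, "ax": 0, "ay": 0, "az": 0, "gripper": -1}
    - {"x": 1, "y": 3.6, "z": 0, "ax": 0, "ay": 0, "az": 0, "gripper": -1}
    - {"x": 1, "y": 3.6, "z": 0.5, "ax": 0, "ay": 0, "az": 0, "gripper": -1}
    - {"x": 1, "y": 3.6, "z": 1.5, "ax": 0, "ay": 0, "az": 0, "gripper": -1}

```text
clock: 16.72
position: [573.9, -119.3, 135.7]
ee_rot: [1.0, 0.028, 0.004, 0.001]
contact_force: [-0.3, 0.4, -0.4]
gripper_width: 85.6
grasp_force: 0.0
```

>>> send_rows:
  targets:
    - {"x": 1.2, "y": 3.4, "z": 1.5, "ax": 0, "ay": 0, "az": 0, "gripper": -1}
    - {"x": 0, "y": 0, "z": 0, "ax": 0, "ay": 0, "az": 0, "gripper": -1}
    - {"x": 0, "y": 0, "z": 0, "ax": 0, "ay": 0, "az": 0, "gripper": -1}
    - {"x": 0, "y": 0, "z": 0, "ax": 0, "ay": 0, "az": 0, "gripper": -1}
    - {"x": 0, "y": 0, "z": 0, "ax": 0, "ay": 0, "az": 0, "gripper": -1}

```text
clock: 17.13
position: [584.9, -149.2, 118.6]
ee_rot: [1.0, 0.028, 0.001, 0.0]
contact_force: [0.5, 0.9, -0.2]
gripper_width: 85.3
grasp_force: 0.0
```

```bash
python3 -c "
from g import *
go((583.5,-152.2,25,3.2))"
```

```text
t 17.1 tcp [ 584.9 -149.2  118.6] yaw 3.20 tilt [ 0.002 -0.001] F [ 0.5  0.9 -0.2] w 85.3 g 0
(583.5, -152.2, 25, 3.2) az 0.0 deg; x -0.16 y 0.29 z 9.36 cm
```

>>> send_rows:
  targets:
    - {"x": -0.16, "y": 0.29, "z": 2.5, "ax": 0, "ay": 0, "az": 0, "gripper": -1}
    - {"x": 0, "y": 0, "z": 3, "ax": 0, "ay": 0, "az": 0, "gripper": -1}
    - {"x": 0, "y": 0, "z": 2.9, "ax": 0, "ay": 0, "az": 0, "gripper": -1}
    - {"x": 0, "y": 0, "z": 1, "ax": 0, "ay": 0, "az": 0, "gripper": -1}
    - {"x": 0, "y": 0, "z": 0, "ax": 0, "ay": 0, "az": 0, "gripper": -1}

```text
clock: 17.55
position: [581.4, -151.4, 21.8]
ee_rot: [1.0, 0.028, -0.002, -0.0]
contact_force: [0.1, 0.0, 1.0]
gripper_width: 85.6
grasp_force: 0.0
```

>>> send_rows:
  targets:
    - {"x": 0, "y": 0, "z": 1, "ax": 0, "ay": 0, "az": 0, "gripper": -1}
    - {"x": 0, "y": 0, "z": 0.6, "ax": 0, "ay": 0, "az": 0, "gripper": -1}
    - {"x": 0, "y": 0, "z": 0, "ax": 0, "ay": 0, "az": 0, "gripper": 0}
    - {"x": 0, "y": 0, "z": 0, "ax": 0, "ay": 0, "az": 0, "gripper": 0}
    - {"x": 0, "y": 0, "z": 0, "ax": 0, "ay": 0, "az": 0, "gripper": 0}

```text
clock: 17.97
position: [583.6, -152.5, 8.5]
ee_rot: [1.0, 0.028, 0.001, 0.0]
contact_force: [-0.3, -0.4, -0.8]
gripper_width: 51.6
grasp_force: 0.0
```

>>> send_rows:
  targets:
    - {"x": 0, "y": 0, "z": 0.3, "ax": 0, "ay": 0, "az": 0, "gripper": 0}
    - {"x": 0, "y": 0, "z": 0, "ax": 0, "ay": 0, "az": 0, "gripper": 1}
    - {"x": 0, "y": 0, "z": 0, "ax": 0, "ay": 0, "az": 0, "gripper": 1}
    - {"x": 0, "y": 0, "z": 0, "ax": 0, "ay": 0, "az": 0, "gripper": 1}
    - {"x": 0, "y": 0, "z": 0, "ax": 0, "ay": 0, "az": 0, "gripper": 1}

```text
clock: 18.38
position: [583.1, -152.5, 5.0]
ee_rot: [1.0, 0.028, 0.0, 0.0]
contact_force: [-0.4, 0.3, 2.4]
gripper_width: 21.9
grasp_force: 60.1
```

>>> send_rows:
  targets:
    - {"x": 0, "y": 0, "z": 0, "ax": 0, "ay": 0, "az": 0, "gripper": 1}
    - {"x": 0, "y": 0, "z": 0, "ax": 0, "ay": 0, "az": 0, "gripper": 1}
    - {"x": 0, "y": 0, "z": 0, "ax": 0, "ay": 0, "az": 0, "gripper": 1}

```text
clock: 18.63
position: [583.1, -152.5, 5.0]
ee_rot: [1.0, 0.028, 0.0, 0.0]
contact_force: [-0.7, 0.6, 5.2]
gripper_width: 22.1
grasp_force: 60.3
```

>>> send_rows:
  targets:
    - {"x": 0, "y": 0, "z": -1, "ax": 0, "ay": 0, "az": 0, "gripper": 1}
    - {"x": 0, "y": 0, "z": -3, "ax": 0, "ay": 0, "az": 0, "gripper": 1}
    - {"x": 0, "y": 0, "z": -4, "ax": 0, "ay": 0, "az": 0, "gripper": 1}
    - {"x": 0, "y": 0, "z": -3, "ax": 0, "ay": 0, "az": 0, "gripper": 1}
    - {"x": 0, "y": 0, "z": 0, "ax": 0, "ay": 0, "az": 6.2, "gripper": 1}

```text
clock: 19.05
position: [587.3, -153.0, 122.3]
ee_rot: [1.0, -0.027, 0.007, 0.001]
contact_force: [1.1, -0.7, 0.0]
gripper_width: 21.9
grasp_force: 59.8
```

```bash
python3 -c "
from g import *
t=rk(-117,0)
go((t[0]-20,-152,118,-3.07),(t[0],t[1],118,-3.07),(t[0],t[1],58,-3.07))"
```

```text
t 19.1 tcp [ 587.3 -153.   122.3] yaw -3.06 tilt [ 0.014 -0.002] F [ 1.1 -0.7  0. ] w 21.9 g 60
(np.float64(415.66802792609474), -152, 118, -3.07) az 0.0 deg; x -17.14 y 0.82 z 0.43 cm
(np.float64(435.66802792609474), np.float64(129.06819761352727), 118, -3.07) az 0.0 deg; x 0.49 y -28.17 z -0.00 cm
(np.float64(435.66802792609474), np.float64(129.06819761352727), 58, -3.07) az 0.0 deg; x 0.00 y -0.00 z 6.00 cm
```

>>> send_rows:
  targets:
    - {"x": -1.85, "y": -3, "z": 0, "ax": 0, "ay": 0, "az": 0, "gripper": 1}
    - {"x": -1.85, "y": -3, "z": 0, "ax": 0, "ay": 0, "az": 0, "gripper": 1}
    - {"x": -1.85, "y": -3, "z": 0, "ax": 0, "ay": 0, "az": 0, "gripper": 1}
    - {"x": -1.85, "y": -3, "z": 0, "ax": 0, "ay": 0, "az": 0, "gripper": 1}
    - {"x": -1.85, "y": -3, "z": 0, "ax": 0, "ay": 0, "az": 0, "gripper": 1}

```text
clock: 19.47
position: [497.3, 3.3, 114.7]
ee_rot: [1.0, -0.027, -0.0, -0.0]
contact_force: [0.9, 0.7, -0.7]
gripper_width: 22.2
grasp_force: 59.7
```

>>> send_rows:
  targets:
    - {"x": -1.85, "y": -3, "z": 0, "ax": 0, "ay": 0, "az": 0, "gripper": 1}
    - {"x": -1.85, "y": -3, "z": 0, "ax": 0, "ay": 0, "az": 0, "gripper": 1}
    - {"x": -1.85, "y": -3, "z": 0, "ax": 0, "ay": 0, "az": 0, "gripper": 1}
    - {"x": -1.85, "y": -3.3, "z": 0, "ax": 0, "ay": 0, "az": 0, "gripper": 1}
    - {"x": 0, "y": 0, "z": 0, "ax": 0, "ay": 0, "az": 0, "gripper": 1}

```text
clock: 19.88
position: [429.3, 133.1, 115.1]
ee_rot: [1.0, -0.023, 0.0, -0.001]
contact_force: [-0.0, 1.2, -0.0]
gripper_width: 22.1
grasp_force: 59.8
```

>>> send_rows:
  targets:
    - {"x": 0, "y": 0, "z": 0, "ax": 0, "ay": 0, "az": 0, "gripper": 1}
    - {"x": 0, "y": 0, "z": 0, "ax": 0, "ay": 0, "az": 0, "gripper": 1}
    - {"x": 0, "y": 0, "z": 0, "ax": 0, "ay": 0, "az": 0, "gripper": 1}
    - {"x": 0, "y": 0, "z": 0, "ax": 0, "ay": 0, "az": 0, "gripper": 1}

```text
clock: 20.22
position: [431.5, 128.0, 114.5]
ee_rot: [1.0, -0.028, -0.0, 0.0]
contact_force: [-0.1, 0.7, -0.0]
gripper_width: 21.8
grasp_force: 59.8
```

```bash
python3 -c "
from g import *
t=rk(-117,0)
go((t[0],t[1],53,-3.07))
held(70,180,450,580,85,150)
"
```

```text
t 20.2 tcp [431.5 128.  114.5] yaw -3.18 tilt [-0. -0.] F [-0.1  0.7 -0. ] w 21.8 g 60
(np.float64(435.66802792609474), np.float64(129.06819761352727), 53, -3.07) az -0.1 deg; x 0.41 y -0.13 z 6.15 cm
scene 180 centre [491.3 116.4] z 120.8 slope x 0.003 y 0.015 x [457.2 518.8] y [ 93.5 147.7]
top 60 centre [504.3 101.4] z 122.3 slope x 0.054 y -0.126 x [468.7 520.8] y [ 94.9 113.4]
```

>>> send_rows:
  targets:
    - {"x": 0.41, "y": -0.13, "z": 2, "ax": 0, "ay": 0, "az": 0, "gripper": 1}
    - {"x": 0, "y": 0, "z": 2.5, "ax": 0, "ay": 0, "az": 0, "gripper": 1}
    - {"x": 0, "y": 0, "z": 1, "ax": 0, "ay": 0, "az": 0, "gripper": 1}
    - {"x": 0, "y": 0, "z": 0.3, "ax": 0, "ay": 0, "az": 0, "gripper": 1}
    - {"x": 0, "y": 0, "z": 0, "ax": 0, "ay": 0, "az": 0, "gripper": 1}

```text
clock: 20.73
position: [435.2, 129.3, 55.8]
ee_rot: [1.0, -0.027, -0.001, 0.001]
contact_force: [-0.5, 0.3, 0.3]
gripper_width: 22.1
grasp_force: 59.7
```

>>> send_rows:
  targets:
    - {"x": 0, "y": 0, "z": 0.2, "ax": 0, "ay": 0, "az": 0, "gripper": 1}
    - {"x": 0, "y": 0, "z": 0, "ax": 0, "ay": 0, "az": 0, "gripper": 1}
    - {"x": 0, "y": 0, "z": 0, "ax": 0, "ay": 0, "az": 0, "gripper": 1}
    - {"x": 0, "y": 0, "z": 0, "ax": 0, "ay": 0, "az": 0, "gripper": 1}

```text
clock: 21.07
position: [435.8, 130.4, 55.3]
ee_rot: [1.0, -0.027, 0.001, -0.001]
contact_force: [-0.1, 0.2, -0.7]
gripper_width: 22.0
grasp_force: 59.7
```

```bash
python3 -c "
from g import *
t=rk(-117,0);u=rk(-100,0)
go((t[0],t[1],51.3,-3.07),(u[0],u[1],51.3,-3.07))
"
```

```text
t 21.1 tcp [435.8 130.4  55.3] yaw -3.05 tilt [0.001 0.001] F [-0.1  0.2 -0.7] w 22.0 g 60
(np.float64(435.66802792609474), np.float64(129.06819761352727), 51.3, -3.07) az 0.0 deg; x -0.00 y 0.13 z 0.40 cm
(np.float64(452.6436136120468), np.float64(128.1574338577156), 51.3, -3.07) az 0.0 deg; x 1.70 y 0.00 z -0.00 cm
```

>>> send_rows:
  targets:
    - {"x": 0, "y": 0.08, "z": 0.4, "ax": 0, "ay": 0, "az": 0, "gripper": 1}
    - {"x": 0.6, "y": 0, "z": 0, "ax": 0, "ay": 0, "az": 0, "gripper": 1}
    - {"x": 0.6, "y": 0, "z": 0, "ax": 0, "ay": 0, "az": 0, "gripper": 1}
    - {"x": 0, "y": 0, "z": 0, "ax": 0, "ay": 0, "az": 0, "gripper": 1}
    - {"x": 0, "y": 0, "z": 0, "ax": 0, "ay": 0, "az": 0, "gripper": 1}

```text
clock: 21.48
position: [447.9, 128.7, 50.5]
ee_rot: [1.0, -0.027, 0.0, -0.0]
contact_force: [0.3, -0.5, -0.1]
gripper_width: 21.8
grasp_force: 59.8
```

>>> send_rows:
  targets:
    - {"x": 0.5, "y": 0, "z": 0, "ax": 0, "ay": 0, "az": 0, "gripper": 1}
    - {"x": 0, "y": 0, "z": 0, "ax": 0, "ay": 0, "az": 0, "gripper": 1}

```text
clock: 21.65
position: [453.1, 128.6, 50.7]
ee_rot: [1.0, -0.027, 0.0, -0.0]
contact_force: [0.7, -0.2, -0.5]
gripper_width: 21.9
grasp_force: 59.7
```

>>> send_rows:
  targets:
    - {"x": 0.4, "y": 0, "z": 0, "ax": 0, "ay": 0, "az": 0, "gripper": 1}
    - {"x": 0, "y": 0, "z": 0, "ax": 0, "ay": 0, "az": 0, "gripper": 1}

```text
clock: 21.82
position: [457.0, 128.3, 50.6]
ee_rot: [1.0, -0.027, 0.0, -0.0]
contact_force: [-0.1, -0.6, 0.4]
gripper_width: 21.8
grasp_force: 59.8
```

>>> send_rows:
  targets:
    - {"x": 0.4, "y": 0, "z": 0, "ax": 0, "ay": 0, "az": 0, "gripper": 1}
    - {"x": 0, "y": 0, "z": 0, "ax": 0, "ay": 0, "az": 0, "gripper": 1}

```text
clock: 21.98
position: [461.0, 128.1, 50.6]
ee_rot: [1.0, -0.027, 0.0, -0.0]
contact_force: [1.4, -0.0, -1.0]
gripper_width: 22.0
grasp_force: 59.8
```

>>> send_rows:
  targets:
    - {"x": 0.7, "y": 0, "z": -0.03, "ax": 0, "ay": 0, "az": 0, "gripper": 1}
    - {"x": 0.7, "y": 0, "z": 0, "ax": 0, "ay": 0, "az": 0, "gripper": 1}
    - {"x": 0, "y": 0, "z": 0, "ax": 0, "ay": 0, "az": 0, "gripper": 1}

```text
clock: 22.23
position: [476.1, 127.7, 51.1]
ee_rot: [1.0, -0.027, 0.001, -0.0]
contact_force: [0.5, 0.0, -0.3]
gripper_width: 21.9
grasp_force: 59.7
```

>>> send_rows:
  targets:
    - {"x": 0.8, "y": 0, "z": 0, "ax": 0, "ay": 0, "az": 0, "gripper": 1}
    - {"x": 0.8, "y": 0, "z": 0, "ax": 0, "ay": 0, "az": 0, "gripper": 1}
    - {"x": 0, "y": 0, "z": 0, "ax": 0, "ay": 0, "az": 0, "gripper": 1}

```text
clock: 22.48
position: [492.3, 126.7, 51.0]
ee_rot: [1.0, -0.027, 0.001, -0.0]
contact_force: [0.4, 0.5, -0.7]
gripper_width: 22.1
grasp_force: 59.7
```

>>> send_rows:
  targets:
    - {"x": 0.8, "y": 0, "z": 0, "ax": 0, "ay": 0, "az": 0, "gripper": 1}
    - {"x": 0.8, "y": 0, "z": 0, "ax": 0, "ay": 0, "az": 0, "gripper": 1}
    - {"x": 0, "y": 0, "z": 0, "ax": 0, "ay": 0, "az": 0, "gripper": 1}

```text
clock: 22.73
position: [508.1, 125.8, 51.0]
ee_rot: [1.0, -0.027, 0.001, -0.0]
contact_force: [0.7, -0.1, -0.2]
gripper_width: 21.8
grasp_force: 59.7
```

>>> send_rows:
  targets:
    - {"x": 0.6, "y": 0, "z": 0, "ax": 0, "ay": 0, "az": 0, "gripper": 1}
    - {"x": 0, "y": 0, "z": 0, "ax": 0, "ay": 0, "az": 0, "gripper": 1}

```text
clock: 22.9
position: [513.2, 125.3, 50.9]
ee_rot: [1.0, -0.027, 0.0, -0.0]
contact_force: [0.0, 0.0, -0.9]
gripper_width: 22.3
grasp_force: 59.7
```

>>> send_rows:
  targets:
    - {"x": 0.4, "y": 0, "z": 0, "ax": 0, "ay": 0, "az": 0, "gripper": 1}
    - {"x": 0, "y": 0, "z": 0, "ax": 0, "ay": 0, "az": 0, "gripper": 1}

```text
clock: 23.07
position: [516.8, 125.1, 50.9]
ee_rot: [1.0, -0.027, 0.0, -0.0]
contact_force: [-0.1, 0.4, -0.2]
gripper_width: 22.0
grasp_force: 59.7
```

>>> send_rows:
  targets:
    - {"x": 0.3, "y": 0, "z": 0, "ax": 0, "ay": 0, "az": 0, "gripper": 1}
    - {"x": 0, "y": 0, "z": 0, "ax": 0, "ay": 0, "az": 0, "gripper": 1}

```text
clock: 23.23
position: [519.6, 124.9, 50.9]
ee_rot: [1.0, -0.027, 0.0, -0.0]
contact_force: [-0.5, 0.6, -0.6]
gripper_width: 21.7
grasp_force: 59.7
```

Smooth, no side force. Push to the stop.

>>> send_rows:
  targets:
    - {"x": 0.3, "y": 0, "z": 0, "ax": 0, "ay": 0, "az": 0, "gripper": 1}
    - {"x": 0, "y": 0, "z": 0, "ax": 0, "ay": 0, "az": 0, "gripper": 1}

```text
clock: 23.4
position: [520.9, 124.4, 50.5]
ee_rot: [1.0, -0.027, -0.002, 0.0]
contact_force: [-3.5, 1.5, 0.3]
gripper_width: 21.5
grasp_force: 59.9
```

>>> send_rows:
  targets:
    - {"x": 0.3, "y": 0, "z": 0, "ax": 0, "ay": 0, "az": 0, "gripper": 1}
    - {"x": 0, "y": 0, "z": 0, "ax": 0, "ay": 0, "az": 0, "gripper": 1}

```text
clock: 23.57
position: [521.0, 124.3, 50.5]
ee_rot: [1.0, -0.027, -0.004, 0.001]
contact_force: [-13.3, 6.1, 7.9]
gripper_width: 22.1
grasp_force: 60.7
```

>>> send_rows:
  targets:
    - {"x": 0.3, "y": 0, "z": 0, "ax": 0, "ay": 0, "az": 0, "gripper": 1}
    - {"x": 0, "y": 0, "z": 0, "ax": 0, "ay": 0, "az": 0, "gripper": 1}

```text
clock: 23.73
position: [521.1, 124.2, 50.4]
ee_rot: [1.0, -0.027, -0.007, 0.001]
contact_force: [-21.9, 9.6, 13.7]
gripper_width: 21.9
grasp_force: 61.4
```

>>> send_rows:
  targets:
    - {"x": 0.2, "y": 0, "z": 0, "ax": 0, "ay": 0, "az": 0, "gripper": 1}
    - {"x": 0, "y": 0, "z": 0, "ax": 0, "ay": 0, "az": 0, "gripper": 1}

```text
clock: 23.9
position: [521.1, 124.1, 50.4]
ee_rot: [1.0, -0.028, -0.009, 0.002]
contact_force: [-27.2, 13.4, 18.7]
gripper_width: 21.7
grasp_force: 61.9
```

>>> send_rows:
  targets:
    - {"x": -0.6, "y": 0, "z": 0, "ax": 0, "ay": 0, "az": 0, "gripper": 1}
    - {"x": 0, "y": 0, "z": 0, "ax": 0, "ay": 0, "az": 0, "gripper": 0.1}
    - {"x": 0, "y": 0, "z": 0, "ax": 0, "ay": 0, "az": 0, "gripper": 0.1}
    - {"x": 0, "y": 0, "z": 0, "ax": 0, "ay": 0, "az": 0, "gripper": 0.1}

```text
clock: 24.23
position: [525.1, 124.8, 51.2]
ee_rot: [1.0, -0.026, 0.001, -0.0]
contact_force: [0.8, -0.8, 0.3]
gripper_width: 38.4
grasp_force: 0.0
```

>>> send_rows:
  targets:
    - {"x": 0, "y": 0, "z": -1, "ax": 0, "ay": 0, "az": 0, "gripper": 0.1}
    - {"x": 0, "y": 0, "z": -3, "ax": 0, "ay": 0, "az": 0, "gripper": 0.1}
    - {"x": 0, "y": 0, "z": -4, "ax": 0, "ay": 0, "az": 0, "gripper": 0.1}
    - {"x": 0, "y": 2, "z": -2, "ax": 0, "ay": 0, "az": 0, "gripper": -1}
    - {"x": 0, "y": 4, "z": 0, "ax": 0, "ay": 0, "az": 0, "gripper": -1}

```text
clock: 24.65
position: [526.0, 67.3, 157.5]
ee_rot: [1.0, -0.024, 0.007, -0.002]
contact_force: [2.1, -0.2, 0.2]
gripper_width: 61.3
grasp_force: 0.0
```

>>> send_rows:
  targets:
    - {"x": -1, "y": 4, "z": 0, "ax": 0, "ay": 0, "az": -2, "gripper": -1}
    - {"x": -1, "y": 4, "z": 0, "ax": 0, "ay": 0, "az": -2, "gripper": -1}
    - {"x": -1, "y": 4, "z": 0, "ax": 0, "ay": 0, "az": -2, "gripper": -1}
    - {"x": -1, "y": 4, "z": 0, "ax": 0, "ay": 0, "az": -2, "gripper": -1}

```text
clock: 24.98
position: [480.4, -97.2, 152.0]
ee_rot: [0.999, 0.044, 0.001, 0.0]
contact_force: [1.2, -1.8, -0.1]
gripper_width: 85.4
grasp_force: 0.0
```

```bash
python3 -c "
from g import *
for n in('scene','top'):
    o=plates(n,*look(n,f'pics/{n}6.png')); print(n,*o,sep='\n')
i=cv2.imread('pics/scene6.png');cv2.imwrite('pics/s6.png',cv2.resize(i[150:320,160:460],None,fx=2.6,fy=2.6,interpolation=2))
go()"
```

```text
scene
(8, 7.0, [492.625, -159.069, 0.18], np.float64(0.018))
(8, 6.4, [646.443, -397.06, 0.048], np.float64(0.033))
(12, 10.7, [503.834, -390.212, -0.036], np.float64(0.02))
top
(8, 8.8, [646.673, -398.865, 0.037], np.float64(0.013))
(12, 13.1, [501.561, -393.814, -0.052], np.float64(0.027))
(8, 8.9, [471.873, -165.163, 0.136], np.float64(0.335))
t 25.1 tcp [479.5 -99.8 151.6] yaw 4.56 tilt [ 0. -0.] F [ 0.2 -0.5 -0.2] w 85.4 g 0
```

View pics/s6.png

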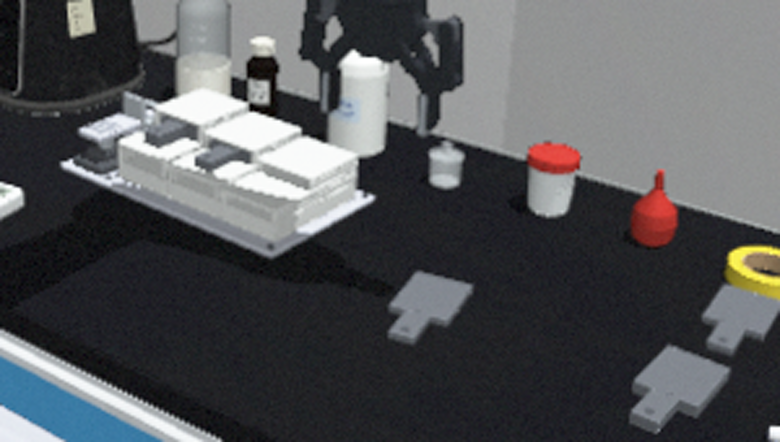

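Both tongues, at (170,132) and (220,158), look fully seated. Next is the near thin plate at (492,-160).

>>> send_rows:
  targets:
    - {"x": 0, "y": 0, "z": 0, "ax": 0, "ay": 0, "az": -5.4, "gripper": -1}
    - {"x": -2.8, "y": 3, "z": 0, "ax": 0, "ay": 0, "az": 0, "gripper": -1}
    - {"x": -2.8, "y": 3, "z": 0, "ax": 0, "ay": 0, "az": 0, "gripper": -1}
    - {"x": 0, "y": 0, "z": 3, "ax": 0, "ay": 0, "az": 0, "gripper": -1}
    - {"x": 0, "y": 0, "z": 3, "ax": 0, "ay": 0, "az": 0, "gripper": -1}

```text
clock: 25.5
position: [437.9, -165.9, 92.6]
ee_rot: [0.996, 0.089, 0.004, 0.001]
contact_force: [0.5, -0.1, -1.2]
gripper_width: 85.4
grasp_force: 0.0
```

>>> send_rows:
  targets:
    - {"x": 0, "y": 0, "z": 3, "ax": 0, "ay": 0, "az": 0, "gripper": -1}
    - {"x": 0, "y": 0, "z": 2, "ax": 0, "ay": 0, "az": 0, "gripper": -1}
    - {"x": 0, "y": 0, "z": 0, "ax": 0, "ay": 0, "az": 0, "gripper": -1}
    - {"x": 0, "y": 0, "z": 0, "ax": 0, "ay": 0, "az": 0, "gripper": -1}
    - {"x": 0, "y": 0, "z": 0, "ax": 0, "ay": 0, "az": 0, "gripper": -1}

```text
clock: 25.92
position: [438.2, -164.3, 42.2]
ee_rot: [0.996, 0.091, 0.001, 0.0]
contact_force: [0.2, 0.2, 0.6]
gripper_width: 85.4
grasp_force: 0.0
```

```bash
python3 -c "
from g import *
go((434.9,-168.5,5.2,10))"
```

```text
t 25.9 tcp [ 438.2 -164.3   42.2] yaw 10.39 tilt [ 0.003 -0.   ] F [0.2 0.2 0.6] w 85.4 g 0
(434.9, -168.5, 5.2, 10) az 0.4 deg; x -0.40 y 0.36 z 3.70 cm
```

>>> send_rows:
  targets:
    - {"x": -0.4, "y": 0.36, "z": 1.5, "ax": 0, "ay": 0, "az": 0.4, "gripper": -1}
    - {"x": 0, "y": 0, "z": 1.3, "ax": 0, "ay": 0, "az": 0, "gripper": -1}
    - {"x": 0, "y": 0, "z": 0.4, "ax": 0, "ay": 0, "az": 0, "gripper": 0}
    - {"x": 0, "y": 0, "z": 0, "ax": 0, "ay": 0, "az": 0, "gripper": 0}
    - {"x": 0, "y": 0, "z": 0, "ax": 0, "ay": 0, "az": 0, "gripper": 0}

```text
clock: 26.33
position: [434.4, -168.5, 10.0]
ee_rot: [0.996, 0.087, 0.001, 0.0]
contact_force: [-0.3, -0.5, 0.4]
gripper_width: 51.7
grasp_force: 0.0
```

>>> send_rows:
  targets:
    - {"x": 0, "y": 0, "z": 0, "ax": 0, "ay": 0, "az": 0, "gripper": 0}
    - {"x": 0, "y": 0, "z": 0, "ax": 0, "ay": 0, "az": 0, "gripper": 0}

```text
clock: 26.5
position: [434.1, -168.5, 9.8]
ee_rot: [0.996, 0.087, 0.001, 0.0]
contact_force: [-0.6, -0.4, -0.0]
gripper_width: 42.9
grasp_force: 0.0
```

>>> send_rows:
  targets:
    - {"x": 0, "y": 0, "z": 0.48, "ax": 0, "ay": 0, "az": 0, "gripper": 0}
    - {"x": 0, "y": 0, "z": 0, "ax": 0, "ay": 0, "az": 0, "gripper": 1}
    - {"x": 0, "y": 0, "z": 0, "ax": 0, "ay": 0, "az": 0, "gripper": 1}
    - {"x": 0, "y": 0, "z": 0, "ax": 0, "ay": 0, "az": 0, "gripper": 1}
    - {"x": 0, "y": 0, "z": 0, "ax": 0, "ay": 0, "az": 0, "gripper": 1}

```text
clock: 26.92
position: [433.1, -168.6, 4.2]
ee_rot: [0.996, 0.087, -0.0, 0.0]
contact_force: [-1.5, 0.4, 4.5]
gripper_width: 21.5
grasp_force: 58.7
```

>>> send_rows:
  targets:
    - {"x": 0, "y": 0, "z": 0, "ax": 0, "ay": 0, "az": 0, "gripper": 1}
    - {"x": 0, "y": 0, "z": 0, "ax": 0, "ay": 0, "az": 0, "gripper": 1}
    - {"x": 0, "y": 0, "z": 0, "ax": 0, "ay": 0, "az": 0, "gripper": 1}

```text
clock: 27.17
position: [433.1, -168.6, 4.2]
ee_rot: [0.996, 0.087, -0.0, -0.0]
contact_force: [-2.0, 0.8, 5.5]
gripper_width: 21.6
grasp_force: 58.9
```

>>> send_rows:
  targets:
    - {"x": 0, "y": 0, "z": -1, "ax": 0, "ay": 0, "az": 0, "gripper": 1}
    - {"x": 0, "y": 0, "z": -3, "ax": 0, "ay": 0, "az": 0, "gripper": 1}
    - {"x": 0, "y": 0, "z": -4, "ax": 0, "ay": 0, "az": 0, "gripper": 1}
    - {"x": 0, "y": 0, "z": -1.5, "ax": 0, "ay": 0, "az": 6.5, "gripper": 1}
    - {"x": 0, "y": 0, "z": 0, "ax": 0, "ay": 0, "az": 6.5, "gripper": 1}

```text
clock: 27.58
position: [436.4, -168.9, 103.0]
ee_rot: [1.0, -0.029, 0.005, 0.0]
contact_force: [-0.3, 0.5, -1.8]
gripper_width: 21.2
grasp_force: 58.9
```

>>> send_rows:
  targets:
    - {"x": 0, "y": 0, "z": 0, "ax": 0, "ay": 0, "az": 0, "gripper": 1}
    - {"x": 0, "y": 0, "z": 0, "ax": 0, "ay": 0, "az": 0, "gripper": 1}
    - {"x": 0, "y": 0, "z": 0, "ax": 0, "ay": 0, "az": 0, "gripper": 1}

```text
clock: 27.83
position: [432.6, -168.5, 98.2]
ee_rot: [1.0, -0.026, -0.001, -0.0]
contact_force: [-0.8, 0.3, 0.3]
gripper_width: 21.5
grasp_force: 58.9
```

```bash
python3 -c "
from g import *
t=rk(-117,-76)
go((t[0],t[1],98,-3.07),(t[0],t[1],47,-3.07))
held(-200,-100,430,580,60,150)"
```

```text
t 27.8 tcp [ 432.6 -168.5   98.2] yaw -2.93 tilt [-0.002  0.   ] F [-0.8  0.3  0.3] w 21.5 g 59
(np.float64(431.5963781942309), np.float64(53.17734395868284), 98, -3.07) az 0.1 deg; x -1.29 y -22.13 z 0.02 cm
(np.float64(431.5963781942309), np.float64(53.17734395868284), 47, -3.07) az 0.0 deg; x 0.00 y -0.00 z 5.10 cm
scene 191 centre [ 491.3 -184. ] z 100.7 slope x -0.004 y 0.007 x [457.5 525.5] y [-199.5 -149.5]
top 0
```

>>> send_rows:
  targets:
    - {"x": -0.2, "y": -3.2, "z": 0, "ax": 0, "ay": 0, "az": 0, "gripper": 1}
    - {"x": -0.2, "y": -3.2, "z": 0, "ax": 0, "ay": 0, "az": 0, "gripper": 1}
    - {"x": -0.2, "y": -3.2, "z": 0, "ax": 0, "ay": 0, "az": 0, "gripper": 1}
    - {"x": -0.2, "y": -3.2, "z": 0, "ax": 0, "ay": 0, "az": 0, "gripper": 1}
    - {"x": -0.2, "y": -3.2, "z": 0, "ax": 0, "ay": 0, "az": 0, "gripper": 1}

```text
clock: 28.35
position: [431.3, -7.0, 98.5]
ee_rot: [1.0, -0.026, -0.001, 0.0]
contact_force: [0.8, -1.0, -0.5]
gripper_width: 21.3
grasp_force: 59.0
```

>>> send_rows:
  targets:
    - {"x": -0.2, "y": -3.2, "z": 0, "ax": 0, "ay": 0, "az": 0, "gripper": 1}
    - {"x": -0.1, "y": -2.6, "z": 0, "ax": 0, "ay": 0, "az": 0, "gripper": 1}
    - {"x": 0, "y": 0, "z": 0, "ax": 0, "ay": 0, "az": 0, "gripper": 1}
    - {"x": 0, "y": 0, "z": 0, "ax": 0, "ay": 0, "az": 0, "gripper": 1}
    - {"x": 0, "y": 0, "z": 0, "ax": 0, "ay": 0, "az": 0, "gripper": 1}

```text
clock: 28.77
position: [431.4, 49.6, 98.5]
ee_rot: [1.0, -0.026, -0.001, 0.0]
contact_force: [-0.3, -0.2, 0.0]
gripper_width: 21.3
grasp_force: 59.0
```

```bash
python3 -c "
from g import *
t=rk(-117,-76)
go((t[0],t[1],47,-3.07))
held(0,100,430,580,80,150)"
```

```text
t 28.8 tcp [431.4  49.6  98.5] yaw -3.00 tilt [-0.002 -0.001] F [-0.3 -0.2  0. ] w 21.3 g 59
(np.float64(431.5963781942309), np.float64(53.17734395868284), 47, -3.07) az 0.1 deg; x -0.00 y -0.36 z 5.15 cm
scene 204 centre [492.1  37.6] z 101.4 slope x -0.009 y 0.015 x [455.7 522.5] y [15.1 67.5]
top 0
```

>>> send_rows:
  targets:
    - {"x": 0, "y": -0.36, "z": 2, "ax": 0, "ay": 0, "az": 0, "gripper": 1}
    - {"x": 0, "y": 0, "z": 2, "ax": 0, "ay": 0, "az": 0, "gripper": 1}
    - {"x": 0, "y": 0, "z": 0.6, "ax": 0, "ay": 0, "az": 0, "gripper": 1}
    - {"x": 0, "y": 0, "z": 0, "ax": 0, "ay": 0, "az": 0, "gripper": 1}
    - {"x": 0, "y": 0, "z": 0, "ax": 0, "ay": 0, "az": 0, "gripper": 1}

```text
clock: 29.28
position: [432.2, 52.8, 53.2]
ee_rot: [1.0, -0.027, -0.0, 0.0]
contact_force: [0.8, -0.0, 0.8]
gripper_width: 21.2
grasp_force: 59.0
```

>>> send_rows:
  targets:
    - {"x": 0, "y": 0, "z": 0, "ax": 0, "ay": 0, "az": 0, "gripper": 1}
    - {"x": 0, "y": 0, "z": 0, "ax": 0, "ay": 0, "az": 0, "gripper": 1}
    - {"x": 0, "y": 0, "z": 0, "ax": 0, "ay": 0, "az": 0, "gripper": 1}

```text
clock: 29.53
position: [432.6, 53.6, 53.9]
ee_rot: [1.0, -0.027, 0.001, -0.0]
contact_force: [0.6, 0.1, -0.7]
gripper_width: 21.4
grasp_force: 59.0
```

```bash
python3 -c "
from g import *
t=rk(-117,-76)
go((t[0],t[1],46.7,-3.07))"
```

```text
t 29.5 tcp [432.6  53.6  53.9] yaw -3.06 tilt [0.002 0.001] F [ 0.6  0.1 -0.7] w 21.4 g 59
(np.float64(431.5963781942309), np.float64(53.17734395868284), 46.7, -3.07) az 0.0 deg; x -0.10 y 0.04 z 0.72 cm
```

>>> send_rows:
  targets:
    - {"x": 0, "y": 0, "z": 0.4, "ax": 0, "ay": 0, "az": 0, "gripper": 1}
    - {"x": 0.4, "y": 0, "z": 0.28, "ax": 0, "ay": 0, "az": 0, "gripper": 1}
    - {"x": 0.6, "y": 0, "z": 0, "ax": 0, "ay": 0, "az": 0, "gripper": 1}
    - {"x": 0, "y": 0, "z": 0, "ax": 0, "ay": 0, "az": 0, "gripper": 1}
    - {"x": 0, "y": 0, "z": 0, "ax": 0, "ay": 0, "az": 0, "gripper": 1}

```text
clock: 29.95
position: [442.6, 53.0, 46.2]
ee_rot: [1.0, -0.027, 0.0, -0.0]
contact_force: [-0.5, 0.7, -1.1]
gripper_width: 21.6
grasp_force: 59.0
```

>>> send_rows:
  targets:
    - {"x": 0.5, "y": 0, "z": 0, "ax": 0, "ay": 0, "az": 0, "gripper": 1}
    - {"x": 0, "y": 0, "z": 0, "ax": 0, "ay": 0, "az": 0, "gripper": 1}

```text
clock: 30.12
position: [448.1, 52.8, 46.4]
ee_rot: [1.0, -0.027, 0.0, -0.0]
contact_force: [0.3, 0.4, -0.5]
gripper_width: 20.7
grasp_force: 59.0
```

>>> send_rows:
  targets:
    - {"x": 0.4, "y": 0, "z": 0, "ax": 0, "ay": 0, "az": 0, "gripper": 1}
    - {"x": 0, "y": 0, "z": 0, "ax": 0, "ay": 0, "az": 0, "gripper": 1}

```text
clock: 30.28
position: [451.9, 52.6, 46.4]
ee_rot: [1.0, -0.027, 0.0, -0.0]
contact_force: [-0.3, -0.3, -0.3]
gripper_width: 21.8
grasp_force: 59.0
```

>>> send_rows:
  targets:
    - {"x": 0.4, "y": 0, "z": 0, "ax": 0, "ay": 0, "az": 0, "gripper": 1}
    - {"x": 0, "y": 0, "z": 0, "ax": 0, "ay": 0, "az": 0, "gripper": 1}

```text
clock: 30.45
position: [455.9, 52.4, 46.4]
ee_rot: [1.0, -0.027, 0.0, -0.0]
contact_force: [-0.1, 0.5, -0.0]
gripper_width: 21.3
grasp_force: 59.0
```

>>> send_rows:
  targets:
    - {"x": 0.4, "y": 0, "z": 0, "ax": 0, "ay": 0, "az": 0, "gripper": 1}
    - {"x": 0, "y": 0, "z": 0, "ax": 0, "ay": 0, "az": 0, "gripper": 1}

```text
clock: 30.62
position: [459.9, 52.1, 46.4]
ee_rot: [1.0, -0.027, 0.0, -0.0]
contact_force: [0.8, -0.4, -1.2]
gripper_width: 21.3
grasp_force: 59.0
```

>>> send_rows:
  targets:
    - {"x": 0.7, "y": 0, "z": 0, "ax": 0, "ay": 0, "az": 0, "gripper": 1}
    - {"x": 0.7, "y": 0, "z": 0, "ax": 0, "ay": 0, "az": 0, "gripper": 1}
    - {"x": 0, "y": 0, "z": 0, "ax": 0, "ay": 0, "az": 0, "gripper": 1}

```text
clock: 30.87
position: [475.0, 51.6, 46.5]
ee_rot: [1.0, -0.027, 0.001, -0.0]
contact_force: [-0.1, -0.8, -0.0]
gripper_width: 21.0
grasp_force: 59.0
```

>>> send_rows:
  targets:
    - {"x": 0.8, "y": 0, "z": 0, "ax": 0, "ay": 0, "az": 0, "gripper": 1}
    - {"x": 0.8, "y": 0, "z": 0, "ax": 0, "ay": 0, "az": 0, "gripper": 1}
    - {"x": 0, "y": 0, "z": 0, "ax": 0, "ay": 0, "az": 0, "gripper": 1}

```text
clock: 31.12
position: [491.2, 50.7, 46.5]
ee_rot: [1.0, -0.027, 0.001, -0.0]
contact_force: [0.3, -0.4, -0.3]
gripper_width: 21.3
grasp_force: 59.0
```

>>> send_rows:
  targets:
    - {"x": 0.8, "y": 0, "z": 0, "ax": 0, "ay": 0, "az": 0, "gripper": 1}
    - {"x": 0.8, "y": 0, "z": 0, "ax": 0, "ay": 0, "az": 0, "gripper": 1}
    - {"x": 0, "y": 0, "z": 0, "ax": 0, "ay": 0, "az": 0, "gripper": 1}

```text
clock: 31.37
position: [507.1, 49.8, 46.4]
ee_rot: [1.0, -0.027, 0.001, -0.0]
contact_force: [0.3, 0.1, -0.4]
gripper_width: 21.0
grasp_force: 59.0
```

>>> send_rows:
  targets:
    - {"x": 0.6, "y": 0, "z": 0, "ax": 0, "ay": 0, "az": 0, "gripper": 1}
    - {"x": 0, "y": 0, "z": 0, "ax": 0, "ay": 0, "az": 0, "gripper": 1}

```text
clock: 31.53
position: [512.0, 49.3, 46.3]
ee_rot: [1.0, -0.027, 0.0, -0.0]
contact_force: [0.2, 0.3, 0.6]
gripper_width: 21.3
grasp_force: 59.0
```

>>> send_rows:
  targets:
    - {"x": 0.4, "y": 0, "z": 0, "ax": 0, "ay": 0, "az": 0, "gripper": 1}
    - {"x": 0, "y": 0, "z": 0, "ax": 0, "ay": 0, "az": 0, "gripper": 1}

```text
clock: 31.7
position: [515.6, 49.1, 46.3]
ee_rot: [1.0, -0.027, 0.0, -0.0]
contact_force: [0.4, 0.3, 0.0]
gripper_width: 21.4
grasp_force: 59.0
```

>>> send_rows:
  targets:
    - {"x": 0.4, "y": 0, "z": 0, "ax": 0, "ay": 0, "az": 0, "gripper": 1}
    - {"x": 0, "y": 0, "z": 0, "ax": 0, "ay": 0, "az": 0, "gripper": 1}

```text
clock: 31.87
position: [516.3, 48.4, 45.8]
ee_rot: [1.0, -0.027, -0.003, 0.001]
contact_force: [-6.4, 1.0, 3.6]
gripper_width: 21.1
grasp_force: 59.5
```

>>> send_rows:
  targets:
    - {"x": 0.4, "y": 0, "z": 0, "ax": 0, "ay": 0, "az": 0, "gripper": 1}
    - {"x": 0, "y": 0, "z": 0, "ax": 0, "ay": 0, "az": 0, "gripper": 1}

```text
clock: 32.03
position: [516.5, 48.2, 45.7]
ee_rot: [1.0, -0.027, -0.007, 0.001]
contact_force: [-15.5, 8.4, 11.9]
gripper_width: 21.3
grasp_force: 60.6
```

>>> send_rows:
  targets:
    - {"x": -0.4, "y": 0, "z": 0, "ax": 0, "ay": 0, "az": 0, "gripper": 1}
    - {"x": 0, "y": 0, "z": 0, "ax": 0, "ay": 0, "az": 0, "gripper": 0.1}
    - {"x": 0, "y": 0, "z": 0, "ax": 0, "ay": 0, "az": 0, "gripper": 0.1}
    - {"x": 0, "y": 0, "z": 0, "ax": 0, "ay": 0, "az": 0, "gripper": 0.1}

```text
clock: 32.37
position: [519.8, 48.9, 46.6]
ee_rot: [1.0, -0.026, 0.001, -0.0]
contact_force: [-0.3, 0.0, -0.2]
gripper_width: 38.0
grasp_force: 0.0
```

>>> send_rows:
  targets:
    - {"x": 0, "y": 0, "z": -1, "ax": 0, "ay": 0, "az": 0, "gripper": 0.1}
    - {"x": 0, "y": 0, "z": -3, "ax": 0, "ay": 0, "az": 0, "gripper": 0.1}
    - {"x": 0, "y": 0, "z": -4, "ax": 0, "ay": 0, "az": 0, "gripper": 0.1}
    - {"x": 0, "y": 2, "z": -2, "ax": 0, "ay": 0, "az": 0, "gripper": -1}
    - {"x": 0, "y": 4, "z": 0, "ax": 0, "ay": 0, "az": 0, "gripper": -1}

```text
clock: 32.78
position: [520.8, -8.9, 152.9]
ee_rot: [1.0, -0.023, 0.007, -0.001]
contact_force: [0.2, -0.5, -0.1]
gripper_width: 61.1
grasp_force: 0.0
```

>>> send_rows:
  targets:
    - {"x": -0.8, "y": 4, "z": 0, "ax": 0, "ay": 0, "az": 0, "gripper": -1}
    - {"x": -0.8, "y": 4, "z": 0, "ax": 0, "ay": 0, "az": 0, "gripper": -1}
    - {"x": -0.8, "y": 4, "z": 0, "ax": 0, "ay": 0, "az": 0, "gripper": -1}
    - {"x": -0.8, "y": 4, "z": 0, "ax": 0, "ay": 0, "az": 0, "gripper": -1}
    - {"x": -0.8, "y": 4, "z": 0, "ax": 0, "ay": 0, "az": 0, "gripper": -1}

```text
clock: 33.2
position: [464.8, -210.7, 147.4]
ee_rot: [1.0, -0.026, 0.001, 0.0]
contact_force: [1.2, -1.1, -0.2]
gripper_width: 85.3
grasp_force: 0.0
```

```bash
python3 -c "
from g import *
for n in('scene','top'):
    o=plates(n,*look(n,f'pics/{n}7.png')); print(n,*o,sep='\n')
go((444.8,-388,60,-2.5))
i=cv2.imread('pics/scene7.png');cv2.imwrite('pics/s7.png',cv2.resize(i[150:320,160:460],None,fx=2.6,fy=2.6,interpolation=2))"
```

```text
scene
(8, 6.3, [646.992, -397.519, 0.033], np.float64(0.034))
(12, 10.9, [503.694, -390.149, -0.038], np.float64(0.02))
top
(8, 8.7, [646.605, -399.218, 0.025], np.float64(0.01))
(12, 13.0, [501.819, -393.019, -0.041], np.float64(0.022))
t 33.3 tcp [ 463.7 -213.3  147. ] yaw -3.47 tilt [ 0.    -0.001] F [-0.2 -0.4 -0.5] w 85.3 g 0
(444.8, -388, 60, -2.5) az -1.0 deg; x -1.12 y 17.54 z 8.70 cm
```

View pics/s7.png

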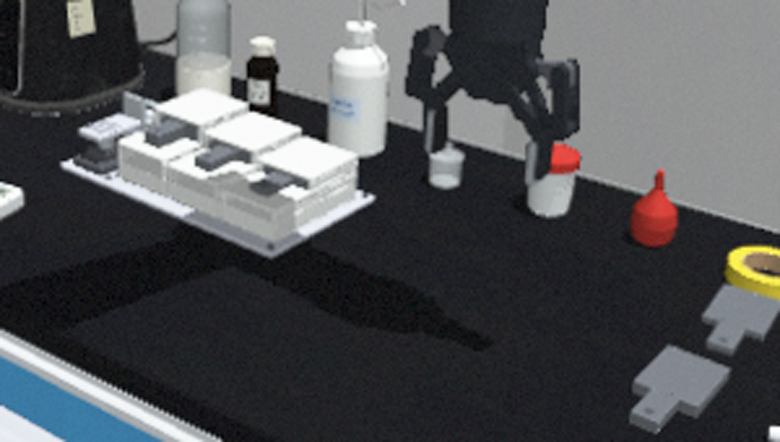

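Three tongues now show in the rack, at (170,132), (220,158) and (278,183). The remaining mid and thin plates are at (680,385) and (740,315). Take the mid one.

>>> send_rows:
  targets:
    - {"x": -0.2, "y": 3.5, "z": 0, "ax": 0, "ay": 0, "az": -1, "gripper": -1}
    - {"x": -0.2, "y": 3.5, "z": 0, "ax": 0, "ay": 0, "az": 0, "gripper": -1}
    - {"x": -0.2, "y": 3.5, "z": 0, "ax": 0, "ay": 0, "az": 0, "gripper": -1}
    - {"x": -0.2, "y": 3.5, "z": 2, "ax": 0, "ay": 0, "az": 0, "gripper": -1}
    - {"x": -0.3, "y": 3.5, "z": 3, "ax": 0, "ay": 0, "az": 0, "gripper": -1}

```text
clock: 33.72
position: [450.2, -382.7, 102.2]
ee_rot: [1.0, -0.017, 0.004, 0.002]
contact_force: [1.4, 0.1, 0.0]
gripper_width: 85.5
grasp_force: 0.0
```

>>> send_rows:
  targets:
    - {"x": 0, "y": 0, "z": 3, "ax": 0, "ay": 0, "az": 0, "gripper": -1}
    - {"x": 0, "y": 0, "z": 2, "ax": 0, "ay": 0, "az": 0, "gripper": -1}
    - {"x": 0, "y": 0, "z": 0, "ax": 0, "ay": 0, "az": 0, "gripper": -1}
    - {"x": 0, "y": 0, "z": 0, "ax": 0, "ay": 0, "az": 0, "gripper": -1}
    - {"x": 0, "y": 0, "z": 0, "ax": 0, "ay": 0, "az": 0, "gripper": -1}

```text
clock: 34.13
position: [449.2, -380.1, 51.0]
ee_rot: [1.0, -0.017, 0.001, 0.001]
contact_force: [0.3, 0.5, 0.9]
gripper_width: 85.4
grasp_force: 0.0
```

```bash
python3 -c "
from g import *
go((444.8,-388,5,-2.5))"
```

```text
t 34.1 tcp [ 449.2 -380.1   51. ] yaw -1.97 tilt [ 0.002 -0.002] F [0.3 0.5 0.9] w 85.4 g 0
(444.8, -388, 5, -2.5) az 0.5 deg; x -0.41 y 0.81 z 4.60 cm
```

>>> send_rows:
  targets:
    - {"x": -0.41, "y": 0.8, "z": 0.5, "ax": 0, "ay": 0, "az": 0.5, "gripper": -1}
    - {"x": 0, "y": 0, "z": 2, "ax": 0, "ay": 0, "az": 0, "gripper": -1}
    - {"x": 0, "y": 0, "z": 1.5, "ax": 0, "ay": 0, "az": 0, "gripper": 0}
    - {"x": 0, "y": 0, "z": 0, "ax": 0, "ay": 0, "az": 0, "gripper": 0}
    - {"x": 0, "y": 0, "z": 0, "ax": 0, "ay": 0, "az": 0, "gripper": 0}

```text
clock: 34.55
position: [443.5, -387.9, 9.9]
ee_rot: [1.0, -0.022, 0.0, 0.0]
contact_force: [0.7, -0.6, 0.2]
gripper_width: 51.8
grasp_force: 0.0
```

>>> send_rows:
  targets:
    - {"x": 0, "y": 0, "z": 0, "ax": 0, "ay": 0, "az": 0, "gripper": 0}
    - {"x": 0, "y": 0, "z": 0, "ax": 0, "ay": 0, "az": 0, "gripper": 0}

```text
clock: 34.72
position: [444.4, -388.1, 10.8]
ee_rot: [1.0, -0.022, 0.001, 0.001]
contact_force: [0.1, 0.1, -0.7]
gripper_width: 42.7
grasp_force: 0.0
```

>>> send_rows:
  targets:
    - {"x": 0, "y": 0, "z": 0.55, "ax": 0, "ay": 0, "az": 0, "gripper": 0}
    - {"x": 0, "y": 0, "z": 0, "ax": 0, "ay": 0, "az": 0, "gripper": 1}
    - {"x": 0, "y": 0, "z": 0, "ax": 0, "ay": 0, "az": 0, "gripper": 1}
    - {"x": 0, "y": 0, "z": 0, "ax": 0, "ay": 0, "az": 0, "gripper": 1}
    - {"x": 0, "y": 0, "z": 0, "ax": 0, "ay": 0, "az": 0, "gripper": 1}

```text
clock: 35.13
position: [443.5, -387.6, 4.0]
ee_rot: [1.0, -0.022, 0.0, 0.0]
contact_force: [-0.0, 1.2, 2.5]
gripper_width: 22.1
grasp_force: 60.6
```

>>> send_rows:
  targets:
    - {"x": 0, "y": 0, "z": 0, "ax": 0, "ay": 0, "az": 0, "gripper": 1}
    - {"x": 0, "y": 0, "z": 0, "ax": 0, "ay": 0, "az": 0, "gripper": 1}
    - {"x": 0, "y": 0, "z": 0, "ax": 0, "ay": 0, "az": 0, "gripper": 1}

```text
clock: 35.38
position: [443.5, -387.6, 4.0]
ee_rot: [1.0, -0.022, 0.0, 0.0]
contact_force: [-0.5, 0.9, 2.6]
gripper_width: 22.2
grasp_force: 60.7
```

>>> send_rows:
  targets:
    - {"x": 0, "y": 0, "z": -1, "ax": 0, "ay": 0, "az": 0, "gripper": 1}
    - {"x": 0, "y": 0, "z": -3, "ax": 0, "ay": 0, "az": 0, "gripper": 1}
    - {"x": 0, "y": 0, "z": -3, "ax": 0, "ay": 0, "az": 0, "gripper": 1}
    - {"x": 0, "y": 0, "z": -1, "ax": 0, "ay": 0, "az": 0.5, "gripper": 1}
    - {"x": 0, "y": 0, "z": 0, "ax": 0, "ay": 0, "az": 0, "gripper": 1}

```text
clock: 35.8
position: [445.2, -388.6, 87.3]
ee_rot: [1.0, -0.027, 0.003, 0.002]
contact_force: [0.4, -0.4, -1.8]
gripper_width: 21.7
grasp_force: 60.3
```

```bash
python3 -c "
from g import *
t=rk(-182,0)
go((t[0],t[1],85,-3.07),(t[0],t[1],33,-3.07))"
```

```text
t 35.8 tcp [ 445.2 -388.6   87.3] yaw -3.05 tilt [ 0.006 -0.004] F [ 0.4 -0.4 -1.8] w 21.7 g 60
(np.float64(370.76137677392524), np.float64(132.55052962104241), 85, -3.07) az 0.0 deg; x -10.23 y -51.65 z 0.23 cm
(np.float64(370.76137677392524), np.float64(132.55052962104241), 33, -3.07) az 0.0 deg; x 0.00 y -0.00 z 5.20 cm
```

>>> send_rows:
  targets:
    - {"x": -0.68, "y": -3.44, "z": 0, "ax": 0, "ay": 0, "az": 0, "gripper": 1}
    - {"x": -0.68, "y": -3.44, "z": 0, "ax": 0, "ay": 0, "az": 0, "gripper": 1}
    - {"x": -0.68, "y": -3.44, "z": 0, "ax": 0, "ay": 0, "az": 0, "gripper": 1}
    - {"x": -0.68, "y": -3.44, "z": 0, "ax": 0, "ay": 0, "az": 0, "gripper": 1}
    - {"x": -0.68, "y": -3.44, "z": 0, "ax": 0, "ay": 0, "az": 0, "gripper": 1}

```text
clock: 36.22
position: [416.8, -212.4, 82.3]
ee_rot: [1.0, -0.027, -0.001, -0.0]
contact_force: [0.5, 0.0, -1.0]
gripper_width: 22.0
grasp_force: 60.3
```

>>> send_rows:
  targets:
    - {"x": -0.68, "y": -3.44, "z": 0, "ax": 0, "ay": 0, "az": 0, "gripper": 1}
    - {"x": -0.68, "y": -3.44, "z": 0, "ax": 0, "ay": 0, "az": 0, "gripper": 1}
    - {"x": -0.68, "y": -3.44, "z": 0, "ax": 0, "ay": 0, "az": 0, "gripper": 1}
    - {"x": -0.68, "y": -3.44, "z": 0, "ax": 0, "ay": 0, "az": 0, "gripper": 1}
    - {"x": -0.68, "y": -3.44, "z": 0, "ax": 0, "ay": 0, "az": 0, "gripper": 1}

```text
clock: 36.63
position: [392.1, -39.2, 82.7]
ee_rot: [1.0, -0.027, -0.001, 0.0]
contact_force: [0.8, -0.2, 0.2]
gripper_width: 22.3
grasp_force: 60.3
```

>>> send_rows:
  targets:
    - {"x": -0.68, "y": -3.44, "z": 0, "ax": 0, "ay": 0, "az": 0, "gripper": 1}
    - {"x": -0.68, "y": -3.44, "z": 0, "ax": 0, "ay": 0, "az": 0, "gripper": 1}
    - {"x": -0.68, "y": -3.44, "z": 0, "ax": 0, "ay": 0, "az": 0, "gripper": 1}
    - {"x": -0.68, "y": -3.44, "z": 0, "ax": 0, "ay": 0, "az": 0, "gripper": 1}
    - {"x": -0.68, "y": -3.44, "z": 0, "ax": 0, "ay": 0, "az": 0, "gripper": 1}

```text
clock: 37.05
position: [367.4, 134.1, 82.8]
ee_rot: [1.0, -0.027, -0.001, 0.001]
contact_force: [0.2, -0.1, -0.7]
gripper_width: 22.1
grasp_force: 60.3
```

>>> send_rows:
  targets:
    - {"x": 0, "y": 0, "z": 0, "ax": 0, "ay": 0, "az": 0, "gripper": 1}
    - {"x": 0, "y": 0, "z": 0, "ax": 0, "ay": 0, "az": 0, "gripper": 1}
    - {"x": 0, "y": 0, "z": 0, "ax": 0, "ay": 0, "az": 0, "gripper": 1}
    - {"x": 0, "y": 0, "z": 0, "ax": 0, "ay": 0, "az": 0, "gripper": 1}

```text
clock: 37.38
position: [368.3, 131.8, 83.0]
ee_rot: [1.0, -0.027, -0.001, 0.001]
contact_force: [-0.8, 0.9, -1.4]
gripper_width: 21.8
grasp_force: 60.3
```

```bash
python3 -c "
from g import *
t=rk(-182,0)
go((t[0],t[1],31.2,-3.07))
held(70,180,375,480,50,150)"
```

```text
t 37.4 tcp [368.3 131.8  83. ] yaw -3.14 tilt [-0.002 -0.001] F [-0.8  0.9 -1.4] w 21.8 g 60
(np.float64(370.76137677392524), np.float64(132.55052962104241), 31.2, -3.07) az -0.1 deg; x 0.25 y -0.09 z 5.18 cm
scene 230 centre [430.  121.9] z 90.2 slope x -0.001 y 0.009 x [394.4 461.6] y [ 98.6 151. ]
top 91 centre [442.  112.3] z 90.9 slope x -0.046 y 0.065 x [406.8 460.7] y [ 99. 136.]
```

>>> send_rows:
  targets:
    - {"x": 0.25, "y": -0.11, "z": 2, "ax": 0, "ay": 0, "az": 0, "gripper": 1}
    - {"x": 0, "y": 0, "z": 2, "ax": 0, "ay": 0, "az": 0, "gripper": 1}
    - {"x": 0, "y": 0, "z": 0.8, "ax": 0, "ay": 0, "az": 0, "gripper": 1}
    - {"x": 0, "y": 0, "z": 0, "ax": 0, "ay": 0, "az": 0, "gripper": 1}
    - {"x": 0, "y": 0, "z": 0, "ax": 0, "ay": 0, "az": 0, "gripper": 1}

```text
clock: 37.9
position: [371.5, 133.2, 35.5]
ee_rot: [1.0, -0.027, -0.0, 0.0]
contact_force: [-0.1, 0.4, -0.1]
gripper_width: 22.1
grasp_force: 60.3
```

>>> send_rows:
  targets:
    - {"x": 0, "y": 0, "z": 0, "ax": 0, "ay": 0, "az": 0, "gripper": 1}
    - {"x": 0, "y": 0, "z": 0, "ax": 0, "ay": 0, "az": 0, "gripper": 1}
    - {"x": 0, "y": 0, "z": 0, "ax": 0, "ay": 0, "az": 0, "gripper": 1}

```text
clock: 38.15
position: [372.0, 134.3, 36.4]
ee_rot: [1.0, -0.027, 0.001, -0.001]
contact_force: [0.3, 0.3, -0.6]
gripper_width: 21.9
grasp_force: 60.3
```

```bash
python3 -c "
from g import *
t=rk(-182,0);u=rk(-162,0)
go((t[0],t[1]+.4,31.2,-3.07),(u[0],u[1]+.4,31.2,-3.07))"
```

```text
t 38.1 tcp [372.  134.3  36.4] yaw -3.07 tilt [0.001 0.001] F [ 0.3  0.3 -0.6] w 21.9 g 60
(np.float64(370.76137677392524), np.float64(132.95052962104242), 31.2, -3.07) az 0.0 deg; x -0.11 y 0.15 z 0.52 cm
(np.float64(390.73265405151585), np.float64(131.87904284949929), 31.2, -3.07) az 0.0 deg; x 2.00 y 0.00 z -0.00 cm
```

>>> send_rows:
  targets:
    - {"x": 0, "y": 0.12, "z": 0.48, "ax": 0, "ay": 0, "az": 0, "gripper": 1}
    - {"x": 0.5, "y": 0, "z": 0, "ax": 0, "ay": 0, "az": 0, "gripper": 1}
    - {"x": 0.5, "y": 0, "z": 0, "ax": 0, "ay": 0, "az": 0, "gripper": 1}
    - {"x": 0, "y": 0, "z": 0, "ax": 0, "ay": 0, "az": 0, "gripper": 1}
    - {"x": 0, "y": 0, "z": 0, "ax": 0, "ay": 0, "az": 0, "gripper": 1}

```text
clock: 38.57
position: [381.9, 132.5, 30.9]
ee_rot: [1.0, -0.027, 0.0, -0.0]
contact_force: [-0.7, 0.3, -1.1]
gripper_width: 21.6
grasp_force: 60.3
```

>>> send_rows:
  targets:
    - {"x": 0.4, "y": 0, "z": 0, "ax": 0, "ay": 0, "az": 0, "gripper": 1}
    - {"x": 0, "y": 0, "z": 0, "ax": 0, "ay": 0, "az": 0, "gripper": 1}

```text
clock: 38.73
position: [386.1, 132.4, 31.0]
ee_rot: [1.0, -0.027, 0.0, -0.0]
contact_force: [-0.7, -0.2, -0.9]
gripper_width: 22.1
grasp_force: 60.3
```

>>> send_rows:
  targets:
    - {"x": 0.4, "y": 0, "z": 0, "ax": 0, "ay": 0, "az": 0, "gripper": 1}
    - {"x": 0, "y": 0, "z": 0, "ax": 0, "ay": 0, "az": 0, "gripper": 1}

```text
clock: 38.9
position: [390.2, 132.2, 31.0]
ee_rot: [1.0, -0.027, 0.0, -0.0]
contact_force: [-0.6, -0.7, -1.2]
gripper_width: 22.2
grasp_force: 60.3
```

>>> send_rows:
  targets:
    - {"x": 0.4, "y": 0, "z": 0, "ax": 0, "ay": 0, "az": 0, "gripper": 1}
    - {"x": 0, "y": 0, "z": 0, "ax": 0, "ay": 0, "az": 0, "gripper": 1}

```text
clock: 39.07
position: [394.2, 132.0, 31.0]
ee_rot: [1.0, -0.027, 0.0, -0.0]
contact_force: [-0.6, -0.4, -0.7]
gripper_width: 21.9
grasp_force: 60.3
```

>>> send_rows:
  targets:
    - {"x": 0.4, "y": 0, "z": 0, "ax": 0, "ay": 0, "az": 0, "gripper": 1}
    - {"x": 0, "y": 0, "z": 0, "ax": 0, "ay": 0, "az": 0, "gripper": 1}

```text
clock: 39.23
position: [398.1, 131.7, 31.0]
ee_rot: [1.0, -0.027, 0.0, -0.0]
contact_force: [-0.0, 1.4, -0.9]
gripper_width: 21.9
grasp_force: 60.3
```

>>> send_rows:
  targets:
    - {"x": 0.4, "y": 0, "z": 0, "ax": 0, "ay": 0, "az": 0, "gripper": 1}
    - {"x": 0, "y": 0, "z": 0, "ax": 0, "ay": 0, "az": 0, "gripper": 1}

```text
clock: 39.4
position: [402.2, 131.6, 31.0]
ee_rot: [1.0, -0.027, 0.0, -0.0]
contact_force: [0.4, -0.4, -1.0]
gripper_width: 22.3
grasp_force: 60.3
```

>>> send_rows:
  targets:
    - {"x": 0.4, "y": 0, "z": 0, "ax": 0, "ay": 0, "az": 0, "gripper": 1}
    - {"x": 0, "y": 0, "z": 0, "ax": 0, "ay": 0, "az": 0, "gripper": 1}

```text
clock: 39.57
position: [406.1, 131.3, 31.0]
ee_rot: [1.0, -0.027, 0.0, -0.0]
contact_force: [-0.3, 0.0, 0.2]
gripper_width: 22.0
grasp_force: 60.3
```

>>> send_rows:
  targets:
    - {"x": 0.7, "y": 0, "z": 0, "ax": 0, "ay": 0, "az": 0, "gripper": 1}
    - {"x": 0.7, "y": 0, "z": 0, "ax": 0, "ay": 0, "az": 0, "gripper": 1}
    - {"x": 0, "y": 0, "z": 0, "ax": 0, "ay": 0, "az": 0, "gripper": 1}

```text
clock: 39.82
position: [421.3, 130.9, 31.1]
ee_rot: [1.0, -0.027, 0.001, -0.0]
contact_force: [-0.1, -0.5, -1.1]
gripper_width: 22.2
grasp_force: 60.3
```

>>> send_rows:
  targets:
    - {"x": 0.7, "y": 0, "z": 0, "ax": 0, "ay": 0, "az": 0, "gripper": 1}
    - {"x": 0.7, "y": 0, "z": 0, "ax": 0, "ay": 0, "az": 0, "gripper": 1}
    - {"x": 0, "y": 0, "z": 0, "ax": 0, "ay": 0, "az": 0, "gripper": 1}

```text
clock: 40.07
position: [435.2, 130.1, 31.1]
ee_rot: [1.0, -0.027, 0.001, -0.0]
contact_force: [-0.2, -0.3, -0.3]
gripper_width: 22.2
grasp_force: 60.3
```

>>> send_rows:
  targets:
    - {"x": 0.7, "y": 0, "z": 0, "ax": 0, "ay": 0, "az": 0, "gripper": 1}
    - {"x": 0.7, "y": 0, "z": 0, "ax": 0, "ay": 0, "az": 0, "gripper": 1}
    - {"x": 0, "y": 0, "z": 0, "ax": 0, "ay": 0, "az": 0, "gripper": 1}

```text
clock: 40.32
position: [449.1, 129.3, 31.1]
ee_rot: [1.0, -0.027, 0.001, -0.0]
contact_force: [-0.1, 0.0, -0.5]
gripper_width: 21.9
grasp_force: 60.3
```

>>> send_rows:
  targets:
    - {"x": 0.6, "y": 0, "z": 0, "ax": 0, "ay": 0, "az": 0, "gripper": 1}
    - {"x": 0.4, "y": 0, "z": 0, "ax": 0, "ay": 0, "az": 0, "gripper": 1}
    - {"x": 0, "y": 0, "z": 0, "ax": 0, "ay": 0, "az": 0, "gripper": 1}

```text
clock: 40.57
position: [458.3, 128.6, 31.0]
ee_rot: [1.0, -0.027, 0.0, -0.0]
contact_force: [-0.3, -0.1, -1.0]
gripper_width: 22.1
grasp_force: 60.3
```

>>> send_rows:
  targets:
    - {"x": 0.4, "y": 0, "z": 0, "ax": 0, "ay": 0, "az": 0, "gripper": 1}
    - {"x": 0, "y": 0, "z": 0, "ax": 0, "ay": 0, "az": 0, "gripper": 1}

```text
clock: 40.73
position: [461.9, 128.2, 31.0]
ee_rot: [1.0, -0.027, 0.0, -0.0]
contact_force: [0.7, -0.4, -0.8]
gripper_width: 21.9
grasp_force: 60.3
```

>>> send_rows:
  targets:
    - {"x": 0.4, "y": 0, "z": 0, "ax": 0, "ay": 0, "az": 0, "gripper": 1}
    - {"x": 0, "y": 0, "z": 0, "ax": 0, "ay": 0, "az": 0, "gripper": 1}

```text
clock: 40.9
position: [465.0, 127.6, 30.7]
ee_rot: [1.0, -0.027, -0.001, 0.0]
contact_force: [-0.5, 0.2, -0.5]
gripper_width: 21.8
grasp_force: 60.3
```

>>> send_rows:
  targets:
    - {"x": 0.3, "y": 0, "z": 0, "ax": 0, "ay": 0, "az": 0, "gripper": 1}
    - {"x": 0, "y": 0, "z": 0, "ax": 0, "ay": 0, "az": 0, "gripper": 1}

```text
clock: 41.07
position: [464.9, 126.9, 30.0]
ee_rot: [1.0, -0.027, -0.003, 0.001]
contact_force: [-9.6, 5.3, 1.9]
gripper_width: 22.1
grasp_force: 60.7
```

>>> send_rows:
  targets:
    - {"x": 0.3, "y": 0, "z": 0, "ax": 0, "ay": 0, "az": 0, "gripper": 1}
    - {"x": 0, "y": 0, "z": 0, "ax": 0, "ay": 0, "az": 0, "gripper": 1}

```text
clock: 41.23
position: [465.0, 126.7, 29.8]
ee_rot: [1.0, -0.027, -0.006, 0.002]
contact_force: [-19.5, 9.6, 8.2]
gripper_width: 22.4
grasp_force: 61.4
```

>>> send_rows:
  targets:
    - {"x": 0.2, "y": 0, "z": 0, "ax": 0, "ay": 0, "az": 0, "gripper": 1}
    - {"x": 0, "y": 0, "z": 0, "ax": 0, "ay": 0, "az": 0, "gripper": 1}

```text
clock: 41.4
position: [465.1, 126.6, 29.8]
ee_rot: [1.0, -0.027, -0.008, 0.002]
contact_force: [-24.7, 13.8, 13.3]
gripper_width: 22.0
grasp_force: 61.9
```

>>> send_rows:
  targets:
    - {"x": -0.6, "y": 0, "z": 0, "ax": 0, "ay": 0, "az": 0, "gripper": 1}
    - {"x": 0, "y": 0, "z": 0, "ax": 0, "ay": 0, "az": 0, "gripper": 0.1}
    - {"x": 0, "y": 0, "z": 0, "ax": 0, "ay": 0, "az": 0, "gripper": 0.1}
    - {"x": 0, "y": 0, "z": 0, "ax": 0, "ay": 0, "az": 0, "gripper": 0.1}

```text
clock: 41.73
position: [468.3, 128.1, 31.3]
ee_rot: [1.0, -0.026, 0.001, -0.0]
contact_force: [0.1, 0.9, 0.1]
gripper_width: 38.8
grasp_force: 0.0
```

>>> send_rows:
  targets:
    - {"x": 0, "y": 0, "z": -1, "ax": 0, "ay": 0, "az": 0, "gripper": 0.1}
    - {"x": 0, "y": 0, "z": -3, "ax": 0, "ay": 0, "az": 0, "gripper": 0.1}
    - {"x": 0, "y": 0, "z": -4, "ax": 0, "ay": 0, "az": 0, "gripper": 0.1}
    - {"x": 0, "y": 2, "z": -3, "ax": 0, "ay": 0, "az": 0, "gripper": -1}
    - {"x": 0, "y": 4, "z": 0, "ax": 0, "ay": 0, "az": 0, "gripper": -1}

```text
clock: 42.15
position: [470.2, 71.0, 147.8]
ee_rot: [1.0, -0.024, 0.008, -0.003]
contact_force: [1.7, -0.3, -0.3]
gripper_width: 61.8
grasp_force: 0.0
```

>>> send_rows:
  targets:
    - {"x": 0.8, "y": 4, "z": 0, "ax": 0, "ay": 0, "az": -1, "gripper": -1}
    - {"x": 0.8, "y": 4, "z": 0, "ax": 0, "ay": 0, "az": -1, "gripper": -1}
    - {"x": 0.8, "y": 4, "z": 0, "ax": 0, "ay": 0, "az": -1, "gripper": -1}
    - {"x": 0.8, "y": 4, "z": 0, "ax": 0, "ay": 0, "az": -1, "gripper": -1}
    - {"x": 0.8, "y": 4, "z": 0, "ax": 0, "ay": 0, "az": -1, "gripper": -1}

```text
clock: 42.57
position: [500.9, -135.3, 141.4]
ee_rot: [1.0, 0.017, 0.001, 0.0]
contact_force: [1.0, -0.7, 0.1]
gripper_width: 85.3
grasp_force: 0.0
```

>>> send_rows:
  targets:
    - {"x": 0.8, "y": 4, "z": 0, "ax": 0, "ay": 0, "az": 0, "gripper": -1}
    - {"x": 0.8, "y": 4, "z": 0, "ax": 0, "ay": 0, "az": 0, "gripper": -1}
    - {"x": 0.8, "y": 4, "z": 0, "ax": 0, "ay": 0, "az": 0, "gripper": -1}

```text
clock: 42.82
position: [528.9, -254.8, 141.0]
ee_rot: [1.0, 0.017, 0.0, 0.0]
contact_force: [1.3, 1.1, 0.8]
gripper_width: 85.4
grasp_force: 0.0
```

```bash
python3 -c "
from g import *
for n in('scene','top'):
    o=plates(n,*look(n,f'pics/{n}8.png')); print(n,*o,sep='\n')
go((588.8,-398.7,60,1.9))
i=cv2.imread('pics/scene8.png');cv2.imwrite('pics/s8.png',cv2.resize(i[150:320,160:460],None,fx=2.6,fy=2.6,interpolation=2))"
```

```text
scene
(8, 6.3, [646.426, -397.499, 0.034], np.float64(0.034))
top
t 42.9 tcp [ 529.6 -257.7  140.4] yaw 1.56 tilt [ 0.001 -0.002] F [-0.5  0.4 -1.1] w 84.9 g 0
(588.8, -398.7, 60, 1.9) az -0.3 deg; x 5.45 y 14.29 z 8.04 cm
```

View pics/s8.png

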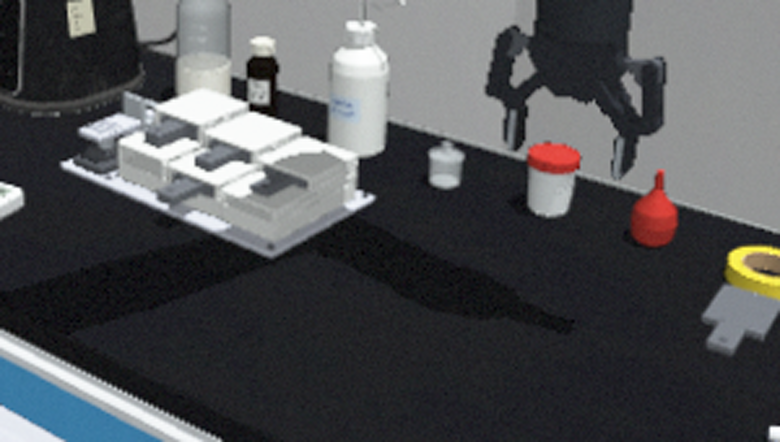

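The mid_lower tongue shows at (185,190). One thin plate is left at (740,315).

>>> send_rows:
  targets:
    - {"x": 1.1, "y": 2.9, "z": 0, "ax": 0, "ay": 0, "az": 0, "gripper": -1}
    - {"x": 1.1, "y": 2.9, "z": 0, "ax": 0, "ay": 0, "az": 0, "gripper": -1}
    - {"x": 1.1, "y": 2.9, "z": 0, "ax": 0, "ay": 0, "az": 0, "gripper": -1}
    - {"x": 1.1, "y": 2.9, "z": 0, "ax": 0, "ay": 0, "az": 0, "gripper": -1}
    - {"x": 1.1, "y": 2.9, "z": 2, "ax": 0, "ay": 0, "az": 0, "gripper": -1}

```text
clock: 43.33
position: [591.4, -398.2, 125.4]
ee_rot: [1.0, 0.017, 0.004, 0.003]
contact_force: [1.5, -0.8, 1.7]
gripper_width: 85.5
grasp_force: 0.0
```

>>> send_rows:
  targets:
    - {"x": 0, "y": 0, "z": 3, "ax": 0, "ay": 0, "az": 0, "gripper": -1}
    - {"x": 0, "y": 0, "z": 3, "ax": 0, "ay": 0, "az": 0, "gripper": -1}
    - {"x": 0, "y": 0, "z": 0.5, "ax": 0, "ay": 0, "az": 0, "gripper": -1}
    - {"x": 0, "y": 0, "z": 0, "ax": 0, "ay": 0, "az": 0, "gripper": -1}
    - {"x": 0, "y": 0, "z": 0, "ax": 0, "ay": 0, "az": 0, "gripper": -1}

```text
clock: 43.75
position: [589.1, -395.4, 57.1]
ee_rot: [1.0, 0.017, 0.0, 0.001]
contact_force: [-0.0, -0.2, 1.4]
gripper_width: 85.6
grasp_force: 0.0
```

```bash
python3 -c "
from g import *
go((588.5,-398.5,5,1.9))"
```

```text
t 43.8 tcp [ 589.1 -395.4   57.1] yaw 2.00 tilt [ 0.001 -0.001] F [-0.  -0.2  1.4] w 85.6 g 0
(588.5, -398.5, 5, 1.9) az 0.1 deg; x -0.07 y 0.31 z 5.21 cm
```

>>> send_rows:
  targets:
    - {"x": 0, "y": 0.3, "z": 2, "ax": 0, "ay": 0, "az": 0, "gripper": -1}
    - {"x": 0, "y": 0, "z": 1.5, "ax": 0, "ay": 0, "az": 0, "gripper": -1}
    - {"x": 0, "y": 0, "z": 1, "ax": 0, "ay": 0, "az": 0, "gripper": 0}
    - {"x": 0, "y": 0, "z": 0, "ax": 0, "ay": 0, "az": 0, "gripper": 0}
    - {"x": 0, "y": 0, "z": 0, "ax": 0, "ay": 0, "az": 0, "gripper": 0}

```text
clock: 44.17
position: [589.3, -398.1, 12.4]
ee_rot: [1.0, 0.017, 0.001, 0.001]
contact_force: [-0.2, -1.1, 1.1]
gripper_width: 51.5
grasp_force: 0.0
```

>>> send_rows:
  targets:
    - {"x": 0, "y": 0, "z": 0, "ax": 0, "ay": 0, "az": 0, "gripper": 0}
    - {"x": 0, "y": 0, "z": 0, "ax": 0, "ay": 0, "az": 0, "gripper": 0}

```text
clock: 44.33
position: [589.6, -398.3, 12.8]
ee_rot: [1.0, 0.017, 0.001, 0.001]
contact_force: [-0.4, 0.2, 0.1]
gripper_width: 42.7
grasp_force: 0.0
```

>>> send_rows:
  targets:
    - {"x": 0, "y": 0, "z": 0.75, "ax": 0, "ay": 0, "az": 0, "gripper": 0}
    - {"x": 0, "y": 0, "z": 0, "ax": 0, "ay": 0, "az": 0, "gripper": 1}
    - {"x": 0, "y": 0, "z": 0, "ax": 0, "ay": 0, "az": 0, "gripper": 1}
    - {"x": 0, "y": 0, "z": 0, "ax": 0, "ay": 0, "az": 0, "gripper": 1}
    - {"x": 0, "y": 0, "z": 0, "ax": 0, "ay": 0, "az": 0, "gripper": 1}

```text
clock: 44.75
position: [588.5, -397.9, 3.3]
ee_rot: [1.0, 0.017, -0.0, -0.0]
contact_force: [0.5, 0.2, 0.8]
gripper_width: 22.1
grasp_force: 58.8
```

>>> send_rows:
  targets:
    - {"x": 0, "y": 0, "z": 0, "ax": 0, "ay": 0, "az": 0, "gripper": 1}
    - {"x": 0, "y": 0, "z": 0, "ax": 0, "ay": 0, "az": 0, "gripper": 1}
    - {"x": 0, "y": 0, "z": 0, "ax": 0, "ay": 0, "az": 0, "gripper": 1}

```text
clock: 45.0
position: [588.5, -397.9, 3.3]
ee_rot: [1.0, 0.017, -0.0, -0.0]
contact_force: [0.1, 0.5, -0.9]
gripper_width: 21.5
grasp_force: 58.8
```

>>> send_rows:
  targets:
    - {"x": 0, "y": 0, "z": -1, "ax": 0, "ay": 0, "az": 0, "gripper": 1}
    - {"x": 0, "y": 0, "z": -3, "ax": 0, "ay": 0, "az": 0, "gripper": 1}
    - {"x": 0, "y": 0, "z": -3, "ax": 0, "ay": 0, "az": 0, "gripper": 1}
    - {"x": 0, "y": 0, "z": -2, "ax": 0, "ay": 0, "az": 5, "gripper": 1}
    - {"x": 0, "y": 0, "z": 0, "ax": 0, "ay": 0, "az": 0, "gripper": 1}

```text
clock: 45.42
position: [591.7, -399.8, 100.9]
ee_rot: [1.0, -0.027, 0.005, 0.003]
contact_force: [-0.1, -0.5, 0.9]
gripper_width: 22.0
grasp_force: 58.9
```

```bash
python3 -c "
from g import *
t=rk(-182,-76)
go((t[0]+20,t[1]-80,90,-3.07),(t[0],t[1],90,-3.07))"
```

```text
t 45.4 tcp [ 591.7 -399.8  100.9] yaw -3.13 tilt [ 0.01  -0.006] F [-0.1 -0.5  0.9] w 22.0 g 59
(np.float64(386.68972704206135), np.float64(-23.340324033802005), 90, -3.07) az -0.1 deg; x -22.49 y -36.49 z 1.09 cm
(np.float64(366.68972704206135), np.float64(56.659675966197995), 90, -3.07) az 0.0 deg; x -2.43 y -7.88 z -0.00 cm
```

>>> send_rows:
  targets:
    - {"x": -1.75, "y": -3.17, "z": 0, "ax": 0, "ay": 0, "az": 0, "gripper": 1}
    - {"x": -1.75, "y": -3.17, "z": 0, "ax": 0, "ay": 0, "az": 0, "gripper": 1}
    - {"x": -1.75, "y": -3.17, "z": 0, "ax": 0, "ay": 0, "az": 0, "gripper": 1}
    - {"x": -1.75, "y": -3.17, "z": 0, "ax": 0, "ay": 0, "az": 0, "gripper": 1}
    - {"x": -1.75, "y": -3.17, "z": 0, "ax": 0, "ay": 0, "az": 0, "gripper": 1}

```text
clock: 45.83
position: [508.5, -233.7, 93.6]
ee_rot: [1.0, -0.027, 0.0, -0.0]
contact_force: [-0.3, 1.0, 0.0]
gripper_width: 21.4
grasp_force: 58.9
```

>>> send_rows:
  targets:
    - {"x": -1.75, "y": -3.17, "z": 0, "ax": 0, "ay": 0, "az": 0, "gripper": 1}
    - {"x": -1.75, "y": -3.17, "z": 0, "ax": 0, "ay": 0, "az": 0, "gripper": 1}
    - {"x": -1.75, "y": -3.17, "z": 0, "ax": 0, "ay": 0, "az": 0, "gripper": 1}
    - {"x": -1.75, "y": -3.17, "z": 0, "ax": 0, "ay": 0, "az": 0, "gripper": 1}
    - {"x": -1.75, "y": -3.17, "z": 0, "ax": 0, "ay": 0, "az": 0, "gripper": 1}

```text
clock: 46.25
position: [429.7, -70.9, 93.8]
ee_rot: [1.0, -0.027, 0.0, -0.0]
contact_force: [1.0, 1.0, 0.1]
gripper_width: 21.6
grasp_force: 58.9
```

>>> send_rows:
  targets:
    - {"x": -1.75, "y": -3.17, "z": 0, "ax": 0, "ay": 0, "az": 0, "gripper": 1}
    - {"x": -1.75, "y": -3.17, "z": 0, "ax": 0, "ay": 0, "az": 0, "gripper": 1}
    - {"x": -1.75, "y": -3.17, "z": 0, "ax": 0, "ay": 0, "az": 0, "gripper": 1}
    - {"x": -1.6, "y": -2.9, "z": 0, "ax": 0, "ay": 0, "az": 0, "gripper": 1}
    - {"x": 0, "y": 0, "z": 0, "ax": 0, "ay": 0, "az": 0, "gripper": 1}

```text
clock: 46.67
position: [367.3, 59.1, 94.1]
ee_rot: [1.0, -0.023, 0.001, -0.001]
contact_force: [-0.2, -0.4, 0.5]
gripper_width: 21.7
grasp_force: 59.0
```

>>> send_rows:
  targets:
    - {"x": 0, "y": 0, "z": 0, "ax": 0, "ay": 0, "az": 0, "gripper": 1}
    - {"x": 0, "y": 0, "z": 0, "ax": 0, "ay": 0, "az": 0, "gripper": 1}
    - {"x": 0, "y": 0, "z": 0, "ax": 0, "ay": 0, "az": 0, "gripper": 1}
    - {"x": 0, "y": 0, "z": 0, "ax": 0, "ay": 0, "az": 0, "gripper": 1}

```text
clock: 47.0
position: [369.1, 54.6, 93.4]
ee_rot: [1.0, -0.028, -0.0, 0.0]
contact_force: [0.7, -0.0, 0.1]
gripper_width: 21.7
grasp_force: 59.0
```

```bash
python3 -c "
from g import *
t=rk(-182,-76)
go((t[0],t[1],30.5,-3.07))
held(0,110,375,480,50,150)"
```

```text
t 47.0 tcp [369.1  54.6  93.4] yaw -3.19 tilt [-0. -0.] F [ 0.7 -0.   0.1] w 21.7 g 59
(np.float64(366.68972704206135), np.float64(56.659675966197995), 30.5, -3.07) az -0.1 deg; x -0.25 y -0.19 z 6.29 cm
scene 249 centre [430.6  43.5] z 97.7 slope x -0.001 y 0.004 x [394.7 463.7] y [20.8 72.5]
top 29
```

>>> send_rows:
  targets:
    - {"x": 0, "y": -0.15, "z": 2.2, "ax": 0, "ay": 0, "az": 0, "gripper": 1}
    - {"x": 0, "y": 0, "z": 2.2, "ax": 0, "ay": 0, "az": 0, "gripper": 1}
    - {"x": 0, "y": 0, "z": 1.2, "ax": 0, "ay": 0, "az": 0, "gripper": 1}
    - {"x": 0, "y": 0, "z": 0, "ax": 0, "ay": 0, "az": 0, "gripper": 1}
    - {"x": 0, "y": 0, "z": 0, "ax": 0, "ay": 0, "az": 0, "gripper": 1}

```text
clock: 47.52
position: [368.8, 56.3, 37.1]
ee_rot: [1.0, -0.027, -0.001, 0.001]
contact_force: [-0.4, -0.7, 0.2]
gripper_width: 21.6
grasp_force: 59.0
```

>>> send_rows:
  targets:
    - {"x": 0, "y": 0, "z": 0, "ax": 0, "ay": 0, "az": 0, "gripper": 1}
    - {"x": 0, "y": 0, "z": 0, "ax": 0, "ay": 0, "az": 0, "gripper": 1}
    - {"x": 0, "y": 0, "z": 0, "ax": 0, "ay": 0, "az": 0, "gripper": 1}

```text
clock: 47.77
position: [369.5, 57.3, 38.2]
ee_rot: [1.0, -0.027, 0.001, -0.001]
contact_force: [0.9, 0.8, 0.5]
gripper_width: 21.3
grasp_force: 59.0
```

```bash
python3 -c "
from g import *
t=rk(-178,-76)
go((t[0],t[1]+.2,30.5,-3.07))"
```

```text
t 47.8 tcp [369.5  57.3  38.2] yaw -3.06 tilt [0.002 0.001] F [0.9 0.8 0.5] w 21.3 g 59
(np.float64(370.68398249757945), np.float64(56.64537861188937), 30.5, -3.07) az 0.0 deg; x 0.12 y 0.06 z 0.77 cm
```

>>> send_rows:
  targets:
    - {"x": 0, "y": 0.04, "z": 0.4, "ax": 0, "ay": 0, "az": 0, "gripper": 1}
    - {"x": 0.4, "y": 0, "z": 0.32, "ax": 0, "ay": 0, "az": 0, "gripper": 1}
    - {"x": 0.6, "y": 0, "z": 0, "ax": 0, "ay": 0, "az": 0, "gripper": 1}
    - {"x": 0, "y": 0, "z": 0, "ax": 0, "ay": 0, "az": 0, "gripper": 1}
    - {"x": 0, "y": 0, "z": 0, "ax": 0, "ay": 0, "az": 0, "gripper": 1}

```text
clock: 48.18
position: [379.4, 56.2, 30.2]
ee_rot: [1.0, -0.027, 0.0, -0.0]
contact_force: [-0.1, -0.5, -0.3]
gripper_width: 21.6
grasp_force: 59.0
```

>>> send_rows:
  targets:
    - {"x": 0.4, "y": 0, "z": 0, "ax": 0, "ay": 0, "az": 0, "gripper": 1}
    - {"x": 0, "y": 0, "z": 0, "ax": 0, "ay": 0, "az": 0, "gripper": 1}

```text
clock: 48.35
position: [383.7, 56.1, 30.3]
ee_rot: [1.0, -0.027, 0.0, -0.0]
contact_force: [-0.6, -0.0, -0.7]
gripper_width: 21.6
grasp_force: 59.0
```

>>> send_rows:
  targets:
    - {"x": 0.4, "y": 0, "z": 0, "ax": 0, "ay": 0, "az": 0, "gripper": 1}
    - {"x": 0, "y": 0, "z": 0, "ax": 0, "ay": 0, "az": 0, "gripper": 1}

```text
clock: 48.52
position: [387.7, 55.9, 30.3]
ee_rot: [1.0, -0.027, 0.0, -0.0]
contact_force: [0.5, 0.4, -0.5]
gripper_width: 21.7
grasp_force: 59.0
```

>>> send_rows:
  targets:
    - {"x": 0.4, "y": 0, "z": 0, "ax": 0, "ay": 0, "az": 0, "gripper": 1}
    - {"x": 0, "y": 0, "z": 0, "ax": 0, "ay": 0, "az": 0, "gripper": 1}

```text
clock: 48.68
position: [391.7, 55.7, 30.3]
ee_rot: [1.0, -0.027, 0.0, -0.0]
contact_force: [-0.1, 0.2, -0.3]
gripper_width: 21.3
grasp_force: 59.0
```

>>> send_rows:
  targets:
    - {"x": 0.4, "y": 0, "z": 0, "ax": 0, "ay": 0, "az": 0, "gripper": 1}
    - {"x": 0, "y": 0, "z": 0, "ax": 0, "ay": 0, "az": 0, "gripper": 1}

```text
clock: 48.85
position: [395.7, 55.5, 30.3]
ee_rot: [1.0, -0.027, 0.0, -0.0]
contact_force: [1.1, -0.3, -0.3]
gripper_width: 21.7
grasp_force: 59.0
```

>>> send_rows:
  targets:
    - {"x": 0.4, "y": 0, "z": 0, "ax": 0, "ay": 0, "az": 0, "gripper": 1}
    - {"x": 0, "y": 0, "z": 0, "ax": 0, "ay": 0, "az": 0, "gripper": 1}

```text
clock: 49.02
position: [399.6, 55.2, 30.3]
ee_rot: [1.0, -0.027, 0.0, -0.0]
contact_force: [-0.4, -0.7, -0.7]
gripper_width: 21.3
grasp_force: 59.0
```

>>> send_rows:
  targets:
    - {"x": 0.4, "y": 0, "z": 0, "ax": 0, "ay": 0, "az": 0, "gripper": 1}
    - {"x": 0, "y": 0, "z": 0, "ax": 0, "ay": 0, "az": 0, "gripper": 1}

```text
clock: 49.18
position: [403.7, 55.0, 30.3]
ee_rot: [1.0, -0.027, 0.0, -0.0]
contact_force: [0.3, 0.4, -0.1]
gripper_width: 21.5
grasp_force: 59.0
```

>>> send_rows:
  targets:
    - {"x": 0.7, "y": 0, "z": 0, "ax": 0, "ay": 0, "az": 0, "gripper": 1}
    - {"x": 0.7, "y": 0, "z": 0, "ax": 0, "ay": 0, "az": 0, "gripper": 1}
    - {"x": 0, "y": 0, "z": 0, "ax": 0, "ay": 0, "az": 0, "gripper": 1}

```text
clock: 49.43
position: [418.9, 54.6, 30.4]
ee_rot: [1.0, -0.027, 0.001, -0.0]
contact_force: [-0.9, 0.2, 1.0]
gripper_width: 21.2
grasp_force: 59.0
```

>>> send_rows:
  targets:
    - {"x": 0.7, "y": 0, "z": 0, "ax": 0, "ay": 0, "az": 0, "gripper": 1}
    - {"x": 0.7, "y": 0, "z": 0, "ax": 0, "ay": 0, "az": 0, "gripper": 1}
    - {"x": 0, "y": 0, "z": 0, "ax": 0, "ay": 0, "az": 0, "gripper": 1}

```text
clock: 49.68
position: [432.7, 53.7, 30.4]
ee_rot: [1.0, -0.027, 0.001, -0.0]
contact_force: [-0.8, 0.2, -1.4]
gripper_width: 21.8
grasp_force: 59.0
```

>>> send_rows:
  targets:
    - {"x": 0.7, "y": 0, "z": 0, "ax": 0, "ay": 0, "az": 0, "gripper": 1}
    - {"x": 0.7, "y": 0, "z": 0, "ax": 0, "ay": 0, "az": 0, "gripper": 1}
    - {"x": 0, "y": 0, "z": 0, "ax": 0, "ay": 0, "az": 0, "gripper": 1}

```text
clock: 49.93
position: [446.7, 53.0, 30.4]
ee_rot: [1.0, -0.027, 0.001, -0.0]
contact_force: [1.1, 0.5, -0.6]
gripper_width: 22.0
grasp_force: 59.0
```

>>> send_rows:
  targets:
    - {"x": 0.6, "y": 0, "z": 0, "ax": 0, "ay": 0, "az": 0, "gripper": 1}
    - {"x": 0.4, "y": 0, "z": 0, "ax": 0, "ay": 0, "az": 0, "gripper": 1}
    - {"x": 0, "y": 0, "z": 0, "ax": 0, "ay": 0, "az": 0, "gripper": 1}

```text
clock: 50.18
position: [455.8, 52.2, 30.3]
ee_rot: [1.0, -0.027, 0.0, -0.0]
contact_force: [-1.0, 0.7, -0.4]
gripper_width: 21.6
grasp_force: 59.0
```

>>> send_rows:
  targets:
    - {"x": 0.4, "y": 0, "z": 0, "ax": 0, "ay": 0, "az": 0, "gripper": 1}
    - {"x": 0, "y": 0, "z": 0, "ax": 0, "ay": 0, "az": 0, "gripper": 1}

```text
clock: 50.35
position: [459.4, 51.9, 30.3]
ee_rot: [1.0, -0.027, 0.0, -0.0]
contact_force: [0.0, 0.3, -0.3]
gripper_width: 21.9
grasp_force: 59.0
```

>>> send_rows:
  targets:
    - {"x": 0.3, "y": 0, "z": 0, "ax": 0, "ay": 0, "az": 0, "gripper": 1}
    - {"x": 0, "y": 0, "z": 0, "ax": 0, "ay": 0, "az": 0, "gripper": 1}

```text
clock: 50.52
position: [461.6, 51.5, 30.1]
ee_rot: [1.0, -0.027, -0.0, 0.0]
contact_force: [-0.8, 0.5, -0.5]
gripper_width: 21.7
grasp_force: 59.0
```

>>> send_rows:
  targets:
    - {"x": 0.3, "y": 0, "z": 0, "ax": 0, "ay": 0, "az": 0, "gripper": 1}
    - {"x": 0, "y": 0, "z": 0, "ax": 0, "ay": 0, "az": 0, "gripper": 1}

```text
clock: 50.68
position: [461.7, 50.7, 29.3]
ee_rot: [1.0, -0.027, -0.003, 0.001]
contact_force: [-5.9, 1.6, 0.5]
gripper_width: 21.6
grasp_force: 59.1
```

>>> send_rows:
  targets:
    - {"x": 0.3, "y": 0, "z": 0, "ax": 0, "ay": 0, "az": 0, "gripper": 1}
    - {"x": 0, "y": 0, "z": 0, "ax": 0, "ay": 0, "az": 0, "gripper": 1}

```text
clock: 50.85
position: [461.6, 50.1, 28.8]
ee_rot: [1.0, -0.027, -0.006, 0.002]
contact_force: [-13.2, 6.3, 5.2]
gripper_width: 21.6
grasp_force: 59.6
```

>>> send_rows:
  targets:
    - {"x": -0.6, "y": 0, "z": 0, "ax": 0, "ay": 0, "az": 0, "gripper": 1}
    - {"x": 0, "y": 0, "z": 0, "ax": 0, "ay": 0, "az": 0, "gripper": 0.1}
    - {"x": 0, "y": 0, "z": 0, "ax": 0, "ay": 0, "az": 0, "gripper": 0.1}
    - {"x": 0, "y": 0, "z": 0, "ax": 0, "ay": 0, "az": 0, "gripper": 0.1}

```text
clock: 51.18
position: [462.7, 51.9, 30.6]
ee_rot: [1.0, -0.026, 0.001, -0.0]
contact_force: [-1.0, 0.1, 0.1]
gripper_width: 38.4
grasp_force: 0.0
```

>>> send_rows:
  targets:
    - {"x": 0, "y": 0, "z": -1, "ax": 0, "ay": 0, "az": 0, "gripper": 0.1}
    - {"x": 0, "y": 0, "z": -3, "ax": 0, "ay": 0, "az": 0, "gripper": 0.1}
    - {"x": 0, "y": 0, "z": -4, "ax": 0, "ay": 0, "az": 0, "gripper": 0.1}
    - {"x": -2, "y": -2, "z": -3, "ax": 0, "ay": 0, "az": 0, "gripper": 1}
    - {"x": -4, "y": 0, "z": 0, "ax": 0, "ay": 0, "az": 0, "gripper": 1}

```text
clock: 51.6
position: [411.1, 79.3, 146.7]
ee_rot: [1.0, -0.026, 0.009, -0.004]
contact_force: [0.5, 1.8, 0.7]
gripper_width: 15.4
grasp_force: 0.0
```

```bash
python3 -c "
from g import *
i,d=look('scene','pics/s9.png');j,e=look('top','pics/t9.png')
for n,im,dd in(('scene',i,d),('top',j,e)): print(n,plates(n,im,dd))
a=cv2.resize(i[165:260,180:320],None,fx=5,fy=5,interpolation=2);cv2.imwrite('pics/s9c.png',a)
t=rk(-34,150)
go((t[0],t[1],130,-3.07),(t[0],t[1],52,-3.07))"
```

```text
scene []
top []
t 51.7 tcp [398.8  74.1 140.9] yaw -3.02 tilt [-0.001  0.002] F [-0.1 -1.  -1.5] w 0.8 g 0
(np.float64(526.5849794146693), np.float64(274.4061070935531), 130, -3.07) az 0.0 deg; x 11.69 y -20.69 z 1.09 cm
(np.float64(526.5849794146693), np.float64(274.4061070935531), 52, -3.07) az 0.0 deg; x 0.00 y -0.00 z 7.80 cm
```

View pics/s9c.png

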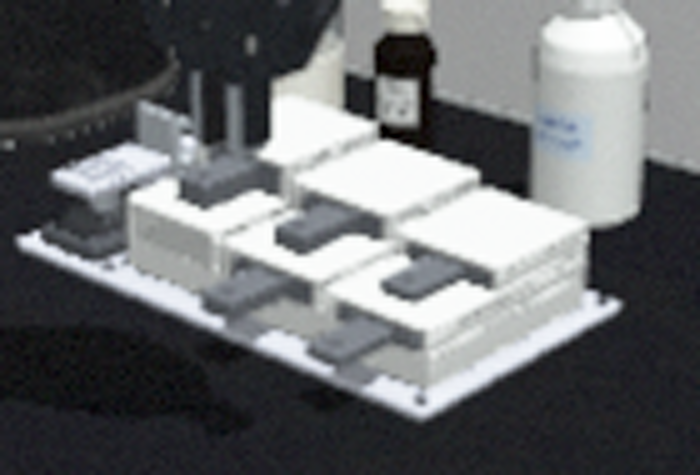

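All five tongues are in place. I check the protrusion of each, above all the thick one, before locking.

```bash
python3 -c "
from g import *
for n in('top','scene'):
    j=cv2.imread('pics/'+n[0]+'9.png');e=arm.get_image(n)[1];P=cloud(n,e);g=j.astype(int)
    r=[551.9,118.3,-.0536];c,s=np.cos(r[2]),np.sin(r[2]);X=(P[...,0]-r[0])*c+(P[...,1]-r[1])*s;Y=-(P[...,0]-r[0])*s+(P[...,1]-r[1])*c
    gr=(g.mean(2)<170)&(g.mean(2)>50)
    for nm,y,z,x0 in(('thickU',76,65.5,-60),('midU',0,57.5,-60),('thinU',-76,49.5,-60),('midL',0,38,-110),('thinL',-76,34,-110)):
        m=gr&(abs(Y-y)<18)&(abs(P[...,2]-z)<4)&(X>x0-10)&(X<x0+60)
        if m.sum()>5: print(n,nm,m.sum(),'x',np.round(np.percentile(X[m],[3,97]),1),'y',np.round(np.percentile(Y[m],[3,97]),1),'z',round(np.median(P[...,2][m]),1))
"
```

```text
top thickU 70 x [-47.7 -12.1] y [65.  86.9] z 65.5
top midU 43 x [-33.9  -9.6] y [-7.6 13.9] z 57.7
top thinU 64 x [-46.8  -9.3] y [-83.1 -63. ] z 50.0
top thinL 7 x [-74.1 -65.2] y [-86.  -79.7] z 31.4
scene thickU 48 x [-46.3  -4. ] y [61.4 86.1] z 64.6
scene midU 79 x [-45.5  -1.6] y [-13.1  13.5] z 57.2
scene thinU 88 x [-45.9  -1.5] y [-89.5 -61.6] z 48.8
scene midL 92 x [-100.2  -56.3] y [-13.7  15. ] z 37.1
scene thinL 111 x [-102.8  -57.1] y [-90.  -61.9] z 33.2
```

All plates are fully home: tongue tips at -46 mm for the upper slots and about -101 mm for the lower ones. Now the lock.

>>> send_rows:
  targets:
    - {"x": 1.95, "y": -3.45, "z": 0, "ax": 0, "ay": 0, "az": 0, "gripper": 1}
    - {"x": 1.95, "y": -3.45, "z": 0, "ax": 0, "ay": 0, "az": 0, "gripper": 1}
    - {"x": 1.95, "y": -3.45, "z": 0, "ax": 0, "ay": 0, "az": 0, "gripper": 1}
    - {"x": 1.95, "y": -3.45, "z": 0, "ax": 0, "ay": 0, "az": 0, "gripper": 1}
    - {"x": 1.95, "y": -3.45, "z": 0, "ax": 0, "ay": 0, "az": 0, "gripper": 1}

```text
clock: 52.22
position: [511.6, 243.6, 139.6]
ee_rot: [1.0, -0.027, 0.0, 0.0]
contact_force: [0.5, -0.5, -0.2]
gripper_width: 0.3
grasp_force: 0.0
```

>>> send_rows:
  targets:
    - {"x": 1.95, "y": -3.45, "z": 0, "ax": 0, "ay": 0, "az": 0, "gripper": 1}
    - {"x": 0, "y": 0, "z": 2, "ax": 0, "ay": 0, "az": 0, "gripper": 1}
    - {"x": 0, "y": 0, "z": 1, "ax": 0, "ay": 0, "az": 0, "gripper": 1}
    - {"x": 0, "y": 0, "z": 0, "ax": 0, "ay": 0, "az": 0, "gripper": 1}
    - {"x": 0, "y": 0, "z": 0, "ax": 0, "ay": 0, "az": 0, "gripper": 1}

```text
clock: 52.63
position: [530.6, 274.2, 109.0]
ee_rot: [1.0, -0.027, -0.001, 0.001]
contact_force: [-0.2, 0.2, 0.7]
gripper_width: -0.2
grasp_force: 0.0
```

```bash
python3 -c "
from g import *
t=rk(-34,150)
go((t[0],t[1],54,-3.07))
i,d=look('scene')
cv2.imwrite('pics/s10.png',cv2.resize(i[140:240,150:290],None,fx=5,fy=5,interpolation=2))"
```

```text
t 52.6 tcp [530.6 274.2 109. ] yaw -3.10 tilt [-0.002 -0.002] F [-0.2  0.2  0.7] w -0.2 g 0
(np.float64(526.5849794146693), np.float64(274.4061070935531), 54, -3.07) az -0.0 deg; x -0.40 y -0.00 z 5.50 cm
```

View pics/s10.png

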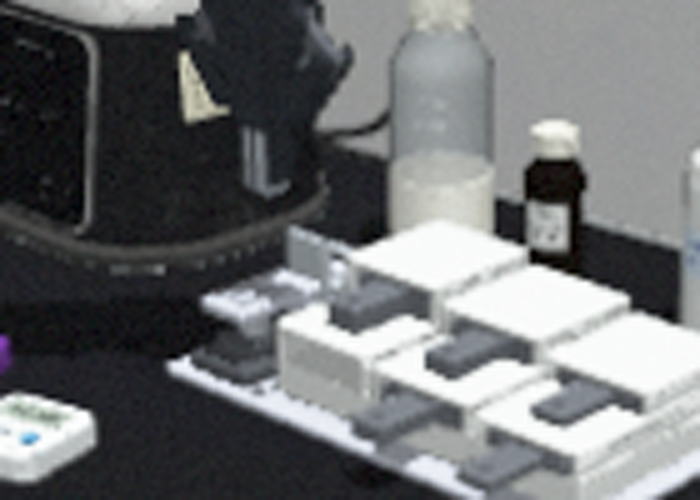

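The shut fingertips at (265,180) are over the pad (260,295). Go down onto it.

>>> send_rows:
  targets:
    - {"x": -0.4, "y": 0, "z": 2, "ax": 0, "ay": 0, "az": 0, "gripper": 1}
    - {"x": 0, "y": 0, "z": 2, "ax": 0, "ay": 0, "az": 0, "gripper": 1}
    - {"x": 0, "y": 0, "z": 0.8, "ax": 0, "ay": 0, "az": 0, "gripper": 1}
    - {"x": 0, "y": 0, "z": 0, "ax": 0, "ay": 0, "az": 0, "gripper": 1}
    - {"x": 0, "y": 0, "z": 0, "ax": 0, "ay": 0, "az": 0, "gripper": 1}

```text
clock: 53.1
position: [527.3, 275.4, 63.2]
ee_rot: [1.0, -0.027, 0.001, -0.0]
contact_force: [0.2, 0.3, 1.3]
gripper_width: -0.1
grasp_force: 0.0
```

>>> send_rows:
  targets:
    - {"x": 0, "y": 0, "z": 0.4, "ax": 0, "ay": 0, "az": 0, "gripper": 1}
    - {"x": 0, "y": 0, "z": 0, "ax": 0, "ay": 0, "az": 0, "gripper": 1}
    - {"x": 0, "y": 0, "z": 0, "ax": 0, "ay": 0, "az": 0, "gripper": 1}

```text
clock: 53.35
position: [527.1, 275.7, 59.0]
ee_rot: [1.0, -0.027, 0.0, -0.0]
contact_force: [-0.5, 0.0, -0.3]
gripper_width: 0.4
grasp_force: 0.0
```

>>> send_rows:
  targets:
    - {"x": 0, "y": 0, "z": 0.3, "ax": 0, "ay": 0, "az": 0, "gripper": 1}
    - {"x": 0, "y": 0, "z": 0, "ax": 0, "ay": 0, "az": 0, "gripper": 1}
    - {"x": 0, "y": 0, "z": 0, "ax": 0, "ay": 0, "az": 0, "gripper": 1}

```text
clock: 53.6
position: [526.7, 275.5, 55.2]
ee_rot: [1.0, -0.027, -0.0, 0.0]
contact_force: [0.3, -0.2, -0.6]
gripper_width: 0.1
grasp_force: 0.0
```

>>> send_rows:
  targets:
    - {"x": 0, "y": 0, "z": 0.3, "ax": 0, "ay": 0, "az": 0, "gripper": 1}
    - {"x": 0, "y": 0, "z": 0, "ax": 0, "ay": 0, "az": 0, "gripper": 1}
    - {"x": 0, "y": 0, "z": 0, "ax": 0, "ay": 0, "az": 0, "gripper": 1}

```text
clock: 53.85
position: [526.6, 275.4, 51.9]
ee_rot: [1.0, -0.027, -0.0, 0.0]
contact_force: [0.2, 0.5, 0.4]
gripper_width: -0.2
grasp_force: 0.0
```

>>> send_rows:
  targets:
    - {"x": 0, "y": 0, "z": 0.3, "ax": 0, "ay": 0, "az": 0, "gripper": 1}
    - {"x": 0, "y": 0, "z": 0, "ax": 0, "ay": 0, "az": 0, "gripper": 1}
    - {"x": 0, "y": 0, "z": 0, "ax": 0, "ay": 0, "az": 0, "gripper": 1}

```text
clock: 54.1
position: [527.1, 275.8, 49.6]
ee_rot: [1.0, -0.026, 0.0, -0.0]
contact_force: [0.4, -0.7, 1.9]
gripper_width: 0.1
grasp_force: 1.3
```

>>> send_rows:
  targets:
    - {"x": 0, "y": 0, "z": 0.4, "ax": 0, "ay": 0, "az": 0, "gripper": 1}
    - {"x": 0, "y": 0, "z": 0, "ax": 0, "ay": 0, "az": 0, "gripper": 1}
    - {"x": 0, "y": 0, "z": 0, "ax": 0, "ay": 0, "az": 0, "gripper": 1}

```text
clock: 54.35
position: [527.2, 275.8, 45.5]
ee_rot: [1.0, -0.026, 0.0, -0.0]
contact_force: [-0.4, -0.0, 3.8]
gripper_width: -0.1
grasp_force: 1.9
```

>>> send_rows:
  targets:
    - {"x": 0, "y": 0, "z": 0.3, "ax": 0, "ay": 0, "az": 0, "gripper": 1}
    - {"x": 0, "y": 0, "z": 0, "ax": 0, "ay": 0, "az": 0, "gripper": 1}
    - {"x": 0, "y": 0, "z": 0, "ax": 0, "ay": 0, "az": 0, "gripper": 1}

```text
clock: 54.6
position: [527.2, 275.8, 42.5]
ee_rot: [1.0, -0.026, 0.0, -0.0]
contact_force: [1.3, -0.8, 4.2]
gripper_width: 0.2
grasp_force: 2.3
```

>>> send_rows:
  targets:
    - {"x": 0, "y": 0, "z": 0.2, "ax": 0, "ay": 0, "az": 0, "gripper": 1}
    - {"x": 0, "y": 0, "z": 0, "ax": 0, "ay": 0, "az": 0, "gripper": 1}
    - {"x": 0, "y": 0, "z": 0, "ax": 0, "ay": 0, "az": 0, "gripper": 1}

```text
clock: 54.85
position: [527.2, 275.8, 40.6]
ee_rot: [1.0, -0.026, 0.0, -0.0]
contact_force: [0.1, 0.6, 6.9]
gripper_width: -0.2
grasp_force: 2.6
```

>>> send_rows:
  targets:
    - {"x": 0, "y": 0, "z": 0.3, "ax": 0, "ay": 0, "az": 0, "gripper": 1}
    - {"x": 0, "y": 0, "z": 0, "ax": 0, "ay": 0, "az": 0, "gripper": 1}
    - {"x": 0, "y": 0, "z": 0, "ax": 0, "ay": 0, "az": 0, "gripper": 1}

```text
clock: 55.1
position: [527.2, 275.8, 37.7]
ee_rot: [1.0, -0.026, 0.0, -0.0]
contact_force: [0.3, 0.1, 5.8]
gripper_width: -0.3
grasp_force: 3.0
```

>>> send_rows:
  targets:
    - {"x": 0.5, "y": 0, "z": 0, "ax": 0, "ay": 0, "az": 0, "gripper": 1}
    - {"x": 0.5, "y": 0, "z": 0, "ax": 0, "ay": 0, "az": 0, "gripper": 1}
    - {"x": 0, "y": 0, "z": 0, "ax": 0, "ay": 0, "az": 0, "gripper": 1}

```text
clock: 55.35
position: [535.7, 274.3, 37.0]
ee_rot: [1.0, -0.027, -0.002, 0.001]
contact_force: [-1.8, 0.3, 6.5]
gripper_width: -0.1
grasp_force: 3.1
```

>>> send_rows:
  targets:
    - {"x": 0.4, "y": 0, "z": 0, "ax": 0, "ay": 0, "az": 0, "gripper": 1}
    - {"x": 0, "y": 0, "z": 0, "ax": 0, "ay": 0, "az": 0, "gripper": 1}

```text
clock: 55.52
position: [539.2, 273.9, 36.9]
ee_rot: [1.0, -0.027, -0.002, 0.001]
contact_force: [-4.3, 0.3, 6.6]
gripper_width: -0.3
grasp_force: 3.1
```

>>> send_rows:
  targets:
    - {"x": 0.4, "y": 0, "z": 0, "ax": 0, "ay": 0, "az": 0, "gripper": 1}
    - {"x": 0, "y": 0, "z": 0, "ax": 0, "ay": 0, "az": 0, "gripper": 1}

```text
clock: 55.68
position: [543.1, 273.6, 36.8]
ee_rot: [1.0, -0.027, -0.002, 0.001]
contact_force: [-3.4, -0.2, 6.2]
gripper_width: 0.2
grasp_force: 3.1
```

>>> send_rows:
  targets:
    - {"x": 0.4, "y": 0, "z": 0, "ax": 0, "ay": 0, "az": 0, "gripper": 1}
    - {"x": 0, "y": 0, "z": 0, "ax": 0, "ay": 0, "az": 0, "gripper": 1}

```text
clock: 55.85
position: [546.7, 273.3, 36.7]
ee_rot: [1.0, -0.027, -0.002, 0.001]
contact_force: [-4.6, -0.6, 6.8]
gripper_width: -0.1
grasp_force: 3.4
```

>>> send_rows:
  targets:
    - {"x": 0.4, "y": 0, "z": 0, "ax": 0, "ay": 0, "az": 0, "gripper": 1}
    - {"x": 0, "y": 0, "z": 0, "ax": 0, "ay": 0, "az": 0, "gripper": 1}

```text
clock: 56.02
position: [550.5, 273.0, 36.7]
ee_rot: [1.0, -0.027, -0.003, 0.001]
contact_force: [-4.9, -0.7, 5.8]
gripper_width: 0.1
grasp_force: 3.4
```

>>> send_rows:
  targets:
    - {"x": 0.4, "y": 0, "z": 0, "ax": 0, "ay": 0, "az": 0, "gripper": 1}
    - {"x": 0, "y": 0, "z": 0, "ax": 0, "ay": 0, "az": 0, "gripper": 1}

```text
clock: 56.18
position: [554.3, 272.8, 36.6]
ee_rot: [1.0, -0.027, -0.003, 0.002]
contact_force: [-4.5, 0.4, 5.9]
gripper_width: 0.0
grasp_force: 3.4
```

>>> send_rows:
  targets:
    - {"x": 0.4, "y": 0, "z": 0, "ax": 0, "ay": 0, "az": 0, "gripper": 1}
    - {"x": 0, "y": 0, "z": 0, "ax": 0, "ay": 0, "az": 0, "gripper": 1}

```text
clock: 56.35
position: [558.3, 272.6, 36.6]
ee_rot: [1.0, -0.027, -0.003, 0.002]
contact_force: [-5.7, 0.1, 7.2]
gripper_width: 0.1
grasp_force: 3.5
```

>>> send_rows:
  targets:
    - {"x": 0.4, "y": 0, "z": 0, "ax": 0, "ay": 0, "az": 0, "gripper": 1}
    - {"x": 0, "y": 0, "z": 0, "ax": 0, "ay": 0, "az": 0, "gripper": 1}

```text
clock: 56.52
position: [563.6, 272.7, 36.9]
ee_rot: [1.0, -0.027, -0.001, 0.001]
contact_force: [-0.7, -1.0, 4.8]
gripper_width: -0.2
grasp_force: 3.0
```

>>> send_rows:
  targets:
    - {"x": 0.3, "y": 0, "z": 0, "ax": 0, "ay": 0, "az": 0, "gripper": 1}
    - {"x": 0, "y": 0, "z": 0, "ax": 0, "ay": 0, "az": 0, "gripper": 1}

```text
clock: 56.68
position: [564.6, 272.4, 36.4]
ee_rot: [1.0, -0.027, -0.003, 0.001]
contact_force: [-6.9, 0.3, 6.3]
gripper_width: -0.0
grasp_force: 4.2
```

>>> send_rows:
  targets:
    - {"x": 0.3, "y": 0, "z": 0, "ax": 0, "ay": 0, "az": 0, "gripper": 1}
    - {"x": 0, "y": 0, "z": 0, "ax": 0, "ay": 0, "az": 0, "gripper": 1}

```text
clock: 56.85
position: [564.8, 272.1, 36.1]
ee_rot: [1.0, -0.027, -0.006, 0.002]
contact_force: [-15.4, 3.9, 10.9]
gripper_width: -0.2
grasp_force: 8.0
```

>>> send_rows:
  targets:
    - {"x": 0.3, "y": 0, "z": 0, "ax": 0, "ay": 0, "az": 0, "gripper": 1}
    - {"x": 0, "y": 0, "z": 0, "ax": 0, "ay": 0, "az": 0, "gripper": 1}

```text
clock: 57.02
position: [564.9, 271.9, 35.9]
ee_rot: [1.0, -0.027, -0.009, 0.003]
contact_force: [-24.8, 4.9, 15.1]
gripper_width: 0.1
grasp_force: 12.1
```

The bolt has hit its end stop. Ease off, lift, and check.

>>> send_rows:
  targets:
    - {"x": -1.0, "y": 0, "z": 0, "ax": 0, "ay": 0, "az": 0, "gripper": 1}
    - {"x": -0.4, "y": 0, "z": -0.3, "ax": 0, "ay": 0, "az": 0, "gripper": 1}
    - {"x": 0, "y": 0, "z": -1, "ax": 0, "ay": 0, "az": 0, "gripper": 1}
    - {"x": 0, "y": 0, "z": -3, "ax": 0, "ay": 0, "az": 0, "gripper": 1}
    - {"x": 0, "y": 0, "z": -3.5, "ax": 0, "ay": 0, "az": 0, "gripper": 1}

```text
clock: 57.43
position: [557.4, 272.2, 112.9]
ee_rot: [1.0, -0.027, -0.004, 0.002]
contact_force: [-0.1, 0.9, -0.1]
gripper_width: 0.2
grasp_force: 0.0
```

>>> send_rows:
  targets:
    - {"x": -3.5, "y": 0, "z": -1, "ax": 0, "ay": 0, "az": 0, "gripper": 1}
    - {"x": -4, "y": 0, "z": 0, "ax": 0, "ay": 0, "az": 0, "gripper": 1}
    - {"x": -4, "y": 0, "z": 0, "ax": 0, "ay": 0, "az": 0, "gripper": 1}
    - {"x": 0, "y": 0, "z": 0, "ax": 0, "ay": 0, "az": 0, "gripper": 1}
    - {"x": 0, "y": 0, "z": 0, "ax": 0, "ay": 0, "az": 0, "gripper": 1}

```text
clock: 57.85
position: [442.7, 279.4, 125.4]
ee_rot: [1.0, -0.026, -0.001, 0.0]
contact_force: [0.3, 0.1, 0.0]
gripper_width: 0.0
grasp_force: 0.0
```

```bash
python3 -c "
from g import *
for n in('top','scene'):
    i,e=look(n,f'pics/{n}11.png');P=cloud(n,e)
    r=[551.9,118.3,-.0536];c,s=np.cos(r[2]),np.sin(r[2]);X=(P[...,0]-r[0])*c+(P[...,1]-r[1])*s;Y=-(P[...,0]-r[0])*s+(P[...,1]-r[1])*c
    k=(abs(Y-152)<12)&(abs(X)<90)
    print(n,[(x,int(np.median(P[...,2][k&(abs(X-x)<3)]))) for x in range(-84,60,4) if (k&(abs(X-x)<3)).sum()>3])
i=cv2.imread('pics/scene11.png')
cv2.imwrite('pics/s11.png',cv2.resize(i[160:250,120:260],None,fx=5,fy=5,interpolation=2))
# key position: scale scene/top fit -> robot frame
go((354,283,60,-3.07))"
```

```text
top [(-84, 476), (-80, 474), (-76, 473), (-72, 19), (-68, 37), (-64, 41), (-60, 39), (-56, 39), (-52, 40), (-48, 40), (-44, 41), (-40, 41), (-36, 41), (-32, 40), (-28, 40), (-24, 41), (-20, 39), (-16, 39), (-12, 40), (-8, 40), (-4, 20), (0, 23), (4, 22), (8, 24), (12, 30), (16, 50), (20, 71), (28, 51), (32, 54), (36, 53), (48, 6), (52, 4), (56, 7)]
scene [(-84, 0), (-80, 2), (-76, 4), (-72, 8), (-68, 16), (-64, 35), (-60, 21), (-56, 23), (-52, 32), (-48, 39), (-44, 39), (-40, 40), (-36, 38), (-32, 39), (-28, 40), (-24, 39), (-20, 39), (-16, 40), (-12, 40), (-8, 38), (12, 46), (16, 57), (20, 52), (24, 33)]
t 58.0 tcp [445.2 280.2 125.4] yaw -3.04 tilt [0. 0.] F [0.1 0.1 0.3] w 0.4 g 0
(354, 283, 60, -3.07) az 0.0 deg; x -9.12 y 0.21 z 6.54 cm
```

View pics/s11.png

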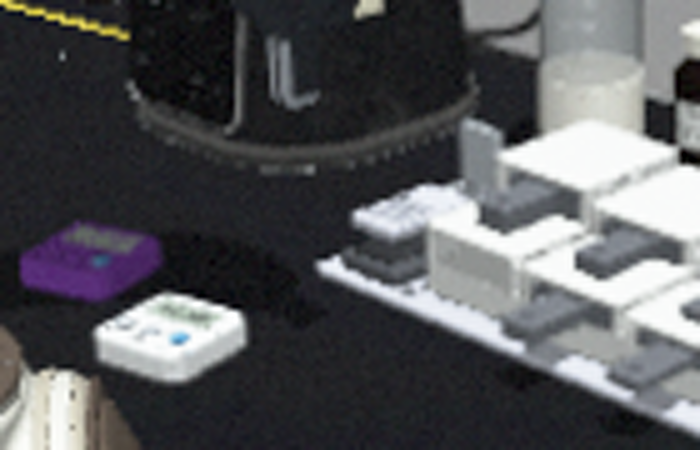

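The lock holds: the pad reads 40 mm (trapped) and the tab has moved about 20 mm. The white timer's blue key is at crop (180,338), so that is the timer to use.

```bash
python3 -c "
from g import *
for n in('scene','top'):
    im=cv2.imread(f'pics/{n}11.png') if n=='scene' else cv2.imread('pics/top0.png')
    h=cv2.cvtColor(im,cv2.COLOR_BGR2HSV).astype(int);uv=proj(n,[(352,280,18)])[0];v,u=np.mgrid[:420,:560]
    w=((h[...,0]>93)&(h[...,0]<115)&(h[...,1]>70)&(np.hypot(u-uv[0],v-uv[1])<9))*h[...,1]
    c=(w*u).sum()/w.sum(),(w*v).sum()/w.sum();m=cm(n);K=np.array([[m['fx'],0,m['cx']],[0,m['fy'],m['cy']],[0,0,1]])
    q=cv2.undistortPoints(np.array([[c]]),K,np.array(m['distortion']))[0,0];Tm=np.array(m['cam_to_world']);d=Tm[:3,:3]@[q[0],q[1],1];o=Tm[:3,3]
    print(n,c,(o+d*(18-o[2])/d[2]).round(1))
go((352,282,60,-3.07))"
```

```text
scene (np.float64(155.515397082658), np.float64(227.32090761750405)) [352.8 277.   18. ]
top (np.float64(186.33997901364114), np.float64(281.9485834207765)) [352.  279.2  18. ]
t 58.0 tcp [445.2 280.2 125.4] yaw -3.04 tilt [0. 0.] F [0.1 0.1 0.3] w 0.4 g 0
(352, 282, 60, -3.07) az 0.0 deg; x -9.31 y 0.32 z 6.54 cm
```

>>> send_rows:
  targets:
    - {"x": -3.1, "y": 0.1, "z": 0, "ax": 0, "ay": 0, "az": 0, "gripper": 1}
    - {"x": -3.1, "y": 0.1, "z": 0, "ax": 0, "ay": 0, "az": 0, "gripper": 1}
    - {"x": -3.1, "y": 0.2, "z": 1, "ax": 0, "ay": 0, "az": 0, "gripper": 1}
    - {"x": 0, "y": 0, "z": 3, "ax": 0, "ay": 0, "az": 0, "gripper": 1}
    - {"x": 0, "y": 0, "z": 3, "ax": 0, "ay": 0, "az": 0, "gripper": 1}

```text
clock: 58.37
position: [352.3, 282.3, 55.8]
ee_rot: [1.0, -0.026, 0.001, -0.002]
contact_force: [0.7, -0.5, -0.9]
gripper_width: 0.1
grasp_force: 0.0
```

>>> send_rows:
  targets:
    - {"x": 0, "y": 0, "z": 1.5, "ax": 0, "ay": 0, "az": 0, "gripper": 1}
    - {"x": 0, "y": 0, "z": 0.5, "ax": 0, "ay": 0, "az": 0, "gripper": 1}
    - {"x": 0, "y": 0, "z": 0, "ax": 0, "ay": 0, "az": 0, "gripper": 1}
    - {"x": 0, "y": 0, "z": 0, "ax": 0, "ay": 0, "az": 0, "gripper": 1}

```text
clock: 58.7
position: [352.8, 281.4, 35.4]
ee_rot: [1.0, -0.027, 0.0, -0.0]
contact_force: [0.0, 1.4, 0.8]
gripper_width: 0.1
grasp_force: 0.0
```

```bash
python3 -c "
from g import *
go((352,281,30,-3.07))
i,_=look('scene');s,p,_,_=pose()
a=np.ascontiguousarray(i[180:250,110:210]);a=cv2.resize(a,None,fx=7,fy=7,interpolation=2)
u=((proj('scene',[p,(352,281,18)])+.5-[110,180])*7).astype(int);[cv2.circle(a,tuple(map(int,k)),4,(0,0,255),1) for k in u]
cv2.imwrite('pics/s12.png',a)"
```

```text
t 58.7 tcp [352.8 281.4  35.4] yaw -3.09 tilt [0. 0.] F [0.  1.4 0.8] w 0.1 g 0
(352, 281, 30, -3.07) az -0.0 deg; x -0.08 y 0.05 z 0.54 cm
```

View pics/s12.png

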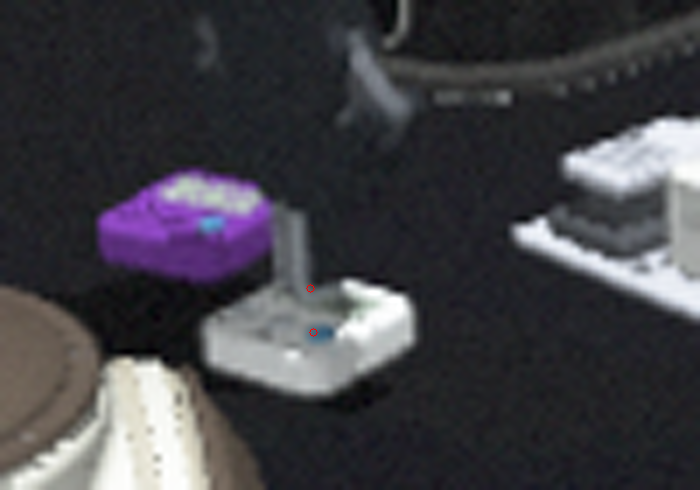

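The visible light strip at (292,260) may be only part of the finger. I check with depth.

```bash
python3 -c "
from g import *
P=cloud('scene',look('scene')[1])
m=(P[...,0]>310)&(P[...,0]<400)&(P[...,1]>240)&(P[...,1]<320)
for z in(28,33,38,44,50,60):
    k=m&(abs(P[...,2]-z)<3);Q=P[k]
    v,u=np.nonzero(k)
    if len(Q): print(z,len(Q),'x',np.percentile(Q[:,0],[3,50,97]).round(1),'y',np.percentile(Q[:,1],[3,50,97]).round(1),'u',(u.min(),u.max()),'v',(v.min(),v.max()))
print(proj('scene',[(352.8+a,281.4+b,35.4) for a in(-11,11) for b in(-8,8)]).round(1))
print(proj('scene',[(352.8+a,281.4+b,50) for a in(-11,11) for b in(-8,8)]).round(1))
go()"
```

```text
33 3 x [349.2 356.2 362.4] y [276.1 276.7 276.9] u (np.int64(154), np.int64(158)) v (np.int64(220), np.int64(222))
38 12 x [343.  348.2 361.1] y [274.1 276.5 285.1] u (np.int64(150), np.int64(158)) v (np.int64(220), np.int64(222))
44 16 x [340.4 347.4 357.8] y [267.2 271.3 282.7] u (np.int64(150), np.int64(159)) v (np.int64(218), np.int64(220))
50 22 x [341.8 347.6 358.1] y [265.4 272.3 283.5] u (np.int64(150), np.int64(159)) v (np.int64(216), np.int64(219))
60 21 x [341.3 347.1 357.2] y [264.3 271.2 286.9] u (np.int64(149), np.int64(158)) v (np.int64(213), np.int64(215))
[[152.6 223.2]
 [148.6 221.5]
 [159.1 220.3]
 [155.1 218.7]]
[[152.1 218.1]
 [148.1 216.4]
 [158.7 215.3]
 [154.7 213.7]]
t 58.8 tcp [352.8 281.7  36.1] yaw -3.08 tilt [0.001 0.002] F [-0.2 -0.2  0.5] w 0.1 g 0
```

The finger spans u = 150 to 158, which matches its projection. So the key lies about 4 mm to -y of the TCP. Shift, then press.

>>> send_rows:
  targets:
    - {"x": 0, "y": 0.38, "z": 0.5, "ax": 0, "ay": 0, "az": 0, "gripper": 1}
    - {"x": 0, "y": 0, "z": 0.6, "ax": 0, "ay": 0, "az": 0, "gripper": 1}
    - {"x": 0, "y": 0, "z": 0.3, "ax": 0, "ay": 0, "az": 0, "gripper": 1}
    - {"x": 0, "y": 0, "z": 0, "ax": 0, "ay": 0, "az": 0, "gripper": 1}
    - {"x": 0, "y": 0, "z": 0, "ax": 0, "ay": 0, "az": 0, "gripper": 1}

```text
clock: 59.22
position: [351.5, 276.9, 21.1]
ee_rot: [1.0, -0.027, -0.0, 0.0]
contact_force: [-1.1, -0.5, 0.8]
gripper_width: -0.1
grasp_force: 0.0
```

>>> send_rows:
  targets:
    - {"x": 0, "y": 0, "z": 0.15, "ax": 0, "ay": 0, "az": 0, "gripper": 1}
    - {"x": 0, "y": 0, "z": 0, "ax": 0, "ay": 0, "az": 0, "gripper": 1}

```text
clock: 59.38
position: [351.6, 277.1, 19.6]
ee_rot: [1.0, -0.027, 0.0, -0.0]
contact_force: [-0.3, 0.2, -0.2]
gripper_width: 0.1
grasp_force: 0.0
```

>>> send_rows:
  targets:
    - {"x": 0, "y": 0, "z": 0.15, "ax": 0, "ay": 0, "az": 0, "gripper": 1}
    - {"x": 0, "y": 0, "z": 0, "ax": 0, "ay": 0, "az": 0, "gripper": 1}

```text
clock: 59.55
position: [351.7, 277.3, 18.3]
ee_rot: [1.0, -0.027, 0.0, -0.0]
contact_force: [-0.3, 0.1, 0.0]
gripper_width: -0.1
grasp_force: 0.2
```

>>> send_rows:
  targets:
    - {"x": 0, "y": 0, "z": 0.1, "ax": 0, "ay": 0, "az": 0, "gripper": 1}
    - {"x": 0, "y": 0, "z": 0, "ax": 0, "ay": 0, "az": 0, "gripper": 1}

```text
clock: 59.72
position: [351.7, 277.3, 17.4]
ee_rot: [1.0, -0.026, 0.0, -0.0]
contact_force: [-1.1, 0.8, 3.7]
gripper_width: -0.5
grasp_force: 1.7
```

>>> send_rows:
  targets:
    - {"x": 0, "y": 0, "z": 0.1, "ax": 0, "ay": 0, "az": 0, "gripper": 1}
    - {"x": 0, "y": 0, "z": 0, "ax": 0, "ay": 0, "az": 0, "gripper": 1}

```text
clock: 59.88
position: [351.8, 277.4, 17.0]
ee_rot: [1.0, -0.026, 0.0, -0.0]
contact_force: [-1.2, -0.4, 8.4]
gripper_width: -0.1
grasp_force: 4.2
```

>>> send_rows:
  targets:
    - {"x": 0, "y": 0, "z": 0.1, "ax": 0, "ay": 0, "az": 0, "gripper": 1}
    - {"x": 0, "y": 0, "z": 0, "ax": 0, "ay": 0, "az": 0, "gripper": 1}

```text
clock: 60.05
position: [351.8, 277.4, 16.8]
ee_rot: [1.0, -0.026, 0.0, -0.0]
contact_force: [-4.5, -2.2, 17.3]
gripper_width: 0.2
grasp_force: 8.4
```

>>> send_rows:
  targets:
    - {"x": 0, "y": 0, "z": 0.15, "ax": 0, "ay": 0, "az": 0, "gripper": 1}
    - {"x": 0, "y": 0, "z": 0, "ax": 0, "ay": 0, "az": 0, "gripper": 1}
    - {"x": 0, "y": 0, "z": 0, "ax": 0, "ay": 0, "az": 0, "gripper": 1}

```text
clock: 60.3
position: [351.9, 277.5, 16.5]
ee_rot: [1.0, -0.026, 0.001, -0.0]
contact_force: [-7.3, -2.3, 29.5]
gripper_width: -0.2
grasp_force: 14.7
```

The key is fully down (29 N, 1.5 mm below first touch). Lift clear, check by numbers, and hand in.

>>> send_rows:
  targets:
    - {"x": 0, "y": 0, "z": -0.5, "ax": 0, "ay": 0, "az": 0, "gripper": 1}
    - {"x": 0, "y": 0, "z": -2, "ax": 0, "ay": 0, "az": 0, "gripper": 1}
    - {"x": 0, "y": 0, "z": -4, "ax": 0, "ay": 0, "az": 0, "gripper": 1}
    - {"x": 0, "y": 0, "z": -4, "ax": 0, "ay": 0, "az": 0, "gripper": 1}
    - {"x": 0, "y": 0, "z": -3, "ax": 0, "ay": 0, "az": 0, "gripper": 1}

```text
clock: 60.72
position: [351.9, 277.3, 151.4]
ee_rot: [1.0, -0.026, 0.001, -0.001]
contact_force: [0.8, 1.0, 0.2]
gripper_width: -0.0
grasp_force: 0.0
```

>>> send_rows:
  targets:
    - {"x": 0, "y": 0, "z": -1, "ax": 0, "ay": 0, "az": 0, "gripper": 1}
    - {"x": 0, "y": 0, "z": 0, "ax": 0, "ay": 0, "az": 0, "gripper": 1}
    - {"x": 0, "y": 0, "z": 0, "ax": 0, "ay": 0, "az": 0, "gripper": 1}

```text
clock: 60.97
position: [351.3, 276.8, 158.6]
ee_rot: [1.0, -0.027, -0.0, -0.0]
contact_force: [-0.2, -0.9, -0.7]
gripper_width: 0.2
grasp_force: 0.0
```

```bash
python3 -c "
from g import *
j,e=look('scene','pics/s13.png');P=cloud('scene',e);g=j.astype(int)
r=[551.9,118.3,-.0536];c,s=np.cos(r[2]),np.sin(r[2]);X=(P[...,0]-r[0])*c+(P[...,1]-r[1])*s;Y=-(P[...,0]-r[0])*s+(P[...,1]-r[1])*c
gr=(g.mean(2)<170)&(g.mean(2)>50)
for nm,y,z,x0 in(('thickU',76,65.5,-60),('midU',0,57.5,-60),('thinU',-76,49.5,-60),('midL',0,38,-110),('thinL',-76,34,-110)):
    m=gr&(abs(Y-y)<18)&(abs(P[...,2]-z)<4)&(X>x0-10)&(X<x0+60)
    print(nm,m.sum(),np.percentile(X[m],[3,97]).round(1))
k=(abs(Y-152)<12)
print('pad z',np.median(P[...,2][k&(abs(X+30)<12)]).round(1),'plates left',plates('scene',j,e))
go()
print(arm.job_done())"
```

```text
thickU 73 [-45.6  -1.7]
midU 79 [-47.8  -1.8]
thinU 88 [-46.4  -1.3]
midL 95 [-101.9  -57.4]
thinL 105 [-102.8  -57.3]
pad z 39.7 plates left []
t 61.0 tcp [350.9 276.3 157.7] yaw -3.08 tilt [-0.002 -0.001] F [-0.1  0.3  0. ] w 0.1 g 0
the job is handed in; nothing more can be done
None
```

I handed the job in at 61 s: all five plates are fully home in slots of their thickness, the plunger is trapped under the closed bolt, and the white timer's blue key was pressed fully down; I viewed 15 pictures, one over the limit of 14.

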